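# Clear the recipe binder and turn its leaves over

### The arm

A 6-joint arm with a two-finger parallel gripper is mounted at the origin on the work surface. World frame = base frame: x ahead of the robot, y to its left, z up, the work surface at z = 0. Lengths are in mm, angles in rad, forces in N, time in s.
With the tool pointing down it reaches from about 350 to 850 mm from the base axis. Payload 8.1 kg.
Tool frame: the origin (TCP) lies midway between the tips of the shut fingers; the grasp point (between the pads) lies 19 mm behind it; y points along the fingers, x is the direction in which the jaws open and shut, and the axes are right-handed (so a half turn about y gives the same grasp; the last joint's range is limited). The gripper opens to 93 mm and grips with 3 to 60 N. Pads are 15 mm wide; open, the fingers measure 128 mm over their backs; the gripper's body (75 mm by 188 mm) begins 65 mm behind the grasp point.
Start: joints at [1.055, 0.13, 1.488, -0, 1.523, -0.085], TCP at [250.539, 545.193, 218.635] pointing down, gripper open.
Joint ranges: [-2.96, 2.96], [-0.89, 2.26], [0.02, 2.5], [-1.34, 4.48], [0, 2.73], [-2.66, 2.66]. Speed limits (rad/s): [2.39, 2.39, 2.79, 3.14, 3.14, 3.14].

### API

Orientations are given as a rotation vector (axis times angle).
In Python, from plant import bot gives the robot as it stands.
- The arm moves only by the tool step_arm, never from a script. Its argument "moves" is a list of rows, each a list of 7 numbers: the opening, from 0 (shut) to 1 (fully open), then the shift along the tool's x, y, z in cm, then the turn, a rotation vector about the tool's x, y, z in rad. In form: [[claw, tx, ty, tz, ax, ay, az], ...]. A call has 1 to 8 rows; each row shifts and turns the pose as measured when the row begins, along the tool's axes as they then stand; what a row does not reach is not made up. A row lasts 1/12 s, in which the tool goes at most 41.7 mm and 7.16 degrees, less where a joint would pass 70% of its speed; a pose out of reach is approached as far as the arm can. A call is refused whole if a number of a shift passes 4.17 or a number of a turn 0.125, either way. A call with a gripper value outside its range is refused whole. The fingers move at their own pace and stop on an object; "newtons" is the grip in N (left out, the last holds). Time passes only in rows, so rows that do not move let the fingers close. It gives the time, the measured TCP pose, the force and the opening at its end, in the units of the state.
- bot.read_state(): the state, without advancing time (a new reading comes with each control period).
- bot.snapshot(name): name is "side" or "top"; returns (picture, depth): 420x560x3 uint8, red, green, blue; 420x560 float32, mm along the optical axis (not along the pixel's ray), 0 where there is no reading.
- bot.camera_params(name): a dict with "vfov" (degrees; the focal length in pixels is half the picture's height over the tangent of half this angle, whatever the lens; pixels are square), "cx", "cy" (the principal point, pixels), "k1" (the pictures are not rectified: a ray, as slopes to the right and down, at radius r is drawn at 1 + k1 r^2 times it, then the intrinsics apply), "R" (3x3) and "t" (3): a world point X has camera coordinates R X + t. Camera axes: x right, y down, z forward; pixel columns grow to the right and rows downward; lengths in mm; the calibration is good to about 2 mm. A picture is of the moment at which its call begins. camera_params takes no time and is no camera call.
- bot.hand_in(): hands the job in, once; it reports no verdict.
The state is a dict: "time": time; "joints": joint angles; "qd": joint speeds; "effort": joint torques, N m; "position": TCP position; "tool_rot": TCP orientation; "ft_force": force on the tool from outside, world axes, zero at the start; "torque": the same for the moment, N m; "width": opening from 0.0 (shut) to 1.0 (fully open).
Only numpy, scipy, OpenCV 4.12 (cv2) and the standard library are available. Lean on these libraries where they do the work, as an engineer would, in place of code of your own. Each camera call takes 0.05 s, during which the arm holds its last target.

### The job

The spice jars have been knocked over, some of them onto the open recipe binder: stand every one of them upright, cap up, on the floor of the shallow steel tray. Turn both of the binder's stiff white recipe leaves by their tabs right across the rings, so that they lie flat on the left-hand page with their other faces up, and leave everything else on the bench where it is.

Things in the scene. Friction and masses are not known exactly. Their poses are not given: they have to be found in the camera images.
- jar1_centre (a point): centre of a toppled spice jar (105 mm along its axis, 0.14 kg): square white body 40 x 40 mm, 84 mm long, then a round black cap 35 mm across, 21 mm long. Its x axis runs from base to cap; y, z are square to the flat sides. At the start it lies across the binder's left-hand page, cap outwards, away from the rings.
- jar2_centre (a point): centre of a toppled spice jar (105 mm along its axis, 0.14 kg): square white body 40 x 40 mm, 84 mm long, then a round black cap 35 mm across, 21 mm long. Its x axis runs from base to cap; y, z are square to the flat sides. At the start it lies across the binder's left-hand page, cap towards the rings, farther from the robot. May be absent (None).
- jar3_centre (a point): centre of a toppled spice jar (105 mm along its axis, 0.14 kg): square white body 40 x 40 mm, 84 mm long, then a round black cap 35 mm across, 21 mm long. Its x axis runs from base to cap; y, z are square to the flat sides. At the start it lies on the bench right of the binder, cap to the right or away from the robot. May be absent (None).
- jar4_centre (a point): centre of a toppled spice jar (105 mm along its axis, 0.14 kg): square white body 40 x 40 mm, 84 mm long, then a round black cap 35 mm across, 21 mm long. Its x axis runs from base to cap; y, z are square to the flat sides. At the start it lies on the bench right of the binder, farther off than jar3, cap end towards the robot. May be absent (None).
- tray_floor (a point): centre of the floor's upper side (3 mm above the bench) of a shallow open steel tray, fixed at the robot's left: 325 x 176 mm outside, 319 x 170 mm inside, walls 3 mm thick, 22 mm high. x runs along its long side away from the robot, y to the left, z up.
- binder: open ring binder, fixed flat on the bench, black covers 3 mm thick, 400 x 225 mm. Origin: under the middle of the spine, on the bench; x along the spine away from the robot, y to the left-hand page, z up. Each page's top is 15 mm up, 12 to 140 mm from the middle, 205 mm long. Three rings, tops 36 mm up. The leaves turn about the rings' centre line: along x, 19 mm above the origin.
- leaf1_tab (a point): middle of the grey tab (34 mm wide along the spine, 4 mm thick) on the free edge of the upper stiff white leaf, its far half (leaf 4 mm thick, 205 mm along the spine, reaching 155 mm from its axis; the tab 194 mm). The point is 176 mm from the axis; at the start 21 mm above the bench, turned over 17 mm; the cover below is 3 mm up. Its x axis is along the spine, y points from tab to rings.
- leaf1 (a joint): angle of the upper leaf about the rings' centre line: 0 lying flat on the right-hand side (as it starts, on top of leaf2), 1.57 upright, 3.14 lying flat on the left-hand page, turned over. It swings freely, weighs 0.11 kg and falls to either side if let go.
- leaf2_tab (a point): the same on the second leaf, which lies under leaf1 at the start: its tab is on the half nearer the robot, 100 mm from the other along the spine; at the start 17 mm above the bench, turned over (on top of leaf1) 21 mm.
- leaf2 (a joint): angle of the second leaf, measured and behaving in the same way; raised first, it would push leaf1 along in front of it.
- mixing_bowl: steel mixing bowl, 150 mm across, 60 mm high, beyond the binder; bystander, not to be disturbed
- tub: white plastic tub, 72 mm across, 95 mm high, beyond the binder at the right; bystander, not to be disturbed
- cup: steel cup, 68 mm across, 70 mm high, standing beyond the gap between binder and tray; bystander, not to be disturbed
Things that resemble listed ones, but are neither listed nor needed, are in the scene too. What is shaped like the part that bears jar4_centre but red is not meant.

How it is judged:
By the outcome, as a careful person would: the job done as asked, in the order asked, and still so for the second after the job is handed in, with the robot touching nothing.
Of jar2, jar3, jar4 only 2 to 3 are there at a start; the rules pass over those that are not, and their reading is None.
At some moment in a run one of jar3, jar4 may be knocked a few centimetres aside while the robot is not near it.
Once in a run the grip may slacken for a moment while it holds something.
It also fails if it takes over 210 s, if anything falls off the work surface, if the arm or the gripper's body presses on something with over 40 N, if the wrist force passes 120 N, or if a joint passes its speed limit or range.

## Working session

There is one attempt and no reset: what is moved stays moved. The work goes in short steps, Python scripts to look and compute and a tool call to move; the robot and the scene stay as the last step left them, time stands still between calls to the robot, and variables do not carry over. Pictures are saved under pics/ and viewed, and the job is handed in when it is done.

Besides the shell and the picture viewer there is one more tool, called as name(argument=value, ...) on one line, values as JSON. step_arm: Moves the arm, as the interface text tells. Its arguments: {"type":"object","properties":{"moves":{"type":"array"},"newtons":{"type":"number"}},"required":["moves"]}

```bash
ls; mkdir -p pics; python3 - <<'E'
from plant import bot
import cv2,numpy as np
s=bot.read_state()
print(s)
for n in("side","top"):
    p=bot.camera_params(n);print(n,p)
    im,d=bot.snapshot(n)
    np.savez(f"pics/{n}0.npz",im=im,d=d)
    cv2.imwrite(f"pics/{n}0.png",cv2.resize(im[...,::-1],(800,600),interpolation=cv2.INTER_CUBIC))
E
```

```text
pics
{'time': 0.0, 'joints': array([ 1.05457972e+00,  1.31159037e-01,  1.48928891e+00,  1.73208018e-05,
        1.52299389e+00, -8.53879309e-02]), 'qd': array([ 7.01951683e-05,  1.29517544e-03,  7.91172820e-04, -7.62567282e-05,
        2.02991119e-04,  6.59384810e-04]), 'effort': array([-1.81417519e-03, -5.59813786e+01, -4.91774404e+01,  7.65848416e-02,
        3.53486929e-02, -1.81311766e-04]), 'position': array([250.25715736, 544.68608004, 217.58343473]), 'tool_rot': array([-1.38361622, -0.88502618,  0.88772717]), 'ft_force': array([-0.09026482,  0.30193184, -0.08727634]), 'torque': array([-0.01254606,  0.01482327,  0.07060661]), 'width': 1.0058136677153624}
side {'vfov': 56.31137321173275, 'cx': 276.03789534174604, 'cy': 208.15084392458905, 'k1': 0.011266331176941148, 'R': array([[ 0.97739935, -0.21077741, -0.01622915],
       [-0.11609831, -0.47103222, -0.87444258],
       [ 0.17666829,  0.85656379, -0.48485749]]), 't': array([-539.17411564,  103.16097723,  897.77258245])}
top {'vfov': 56.544471552509975, 'cx': 279.6434141973731, 'cy': 212.3441358934285, 'k1': -0.10499033937814699, 'R': array([[ 0.01052985, -0.99938955,  0.03331147],
       [-0.99264592, -0.01446484, -0.12018673],
       [ 0.12059521, -0.03180095, -0.99219227]]), 't': array([-12.15877938, 528.16160085, 758.64381621])}
```

View pics/side0.png

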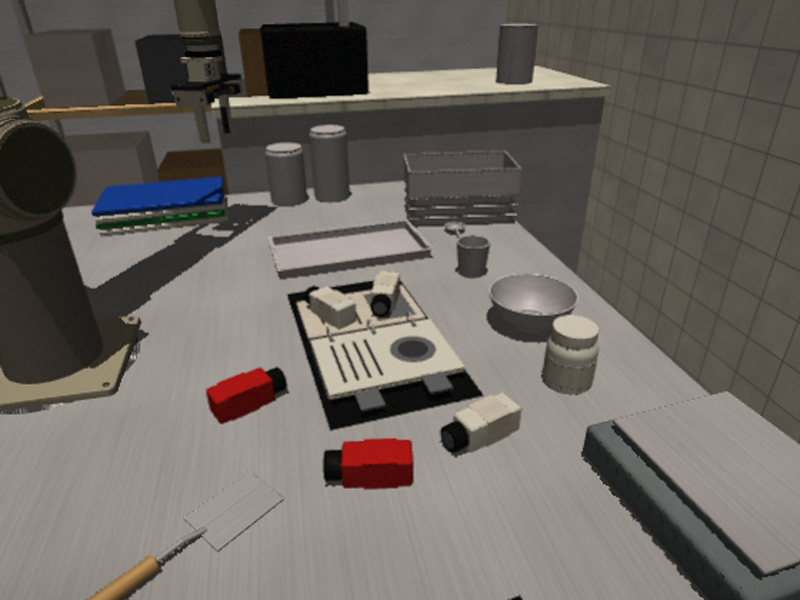

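View pics/top0.png

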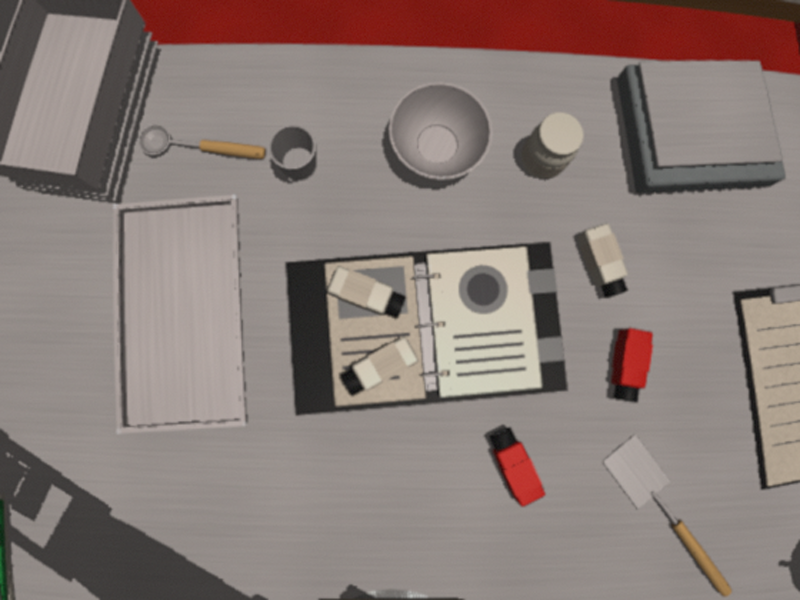

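```bash
cat > h.py <<'E'
import numpy as np,cv2,json,os
from plant import bot
from scipy.spatial.transform import Rotation as Ro
def K(p):
    f=210/np.tan(np.radians(p['vfov']/2)); return f
def und(p,uv):
    uv=np.atleast_2d(np.asarray(uv,float)); f=K(p)
    d=(uv-[p['cx'],p['cy']])/f; x=d.copy()
    for _ in range(30):
        r2=(x**2).sum(1,keepdims=True); x=d/(1+p['k1']*r2)
    return x
def ray(name,uv):
    p=bot.camera_params(name); x=und(p,uv)
    R=np.array(p['R']);t=np.array(p['t'])
    dirs=np.c_[x,np.ones(len(x))]@R
    return -R.T@t,dirs
def onz(name,uv,z):
    o,d=ray(name,uv); s=(z-o[2])/d[:,2]; return o+d*s[:,None]
def tri(uvs,uvt):
    o1,d1=ray('side',uvs);o2,d2=ray('top',uvt);out=[]
    for a,b in zip(d1,d2):
        a=a/np.linalg.norm(a);b=b/np.linalg.norm(b)
        M=np.c_[a,-b];s=np.linalg.lstsq(M,o2-o1,rcond=None)[0]
        A=o1+a*s[0];B=o2+b*s[1];out.append(np.r_[(A+B)/2,np.linalg.norm(A-B)])
    return np.array(out)
def cloud(name,d):
    p=bot.camera_params(name); h,w=d.shape
    u,v=np.meshgrid(np.arange(w),np.arange(h))
    x=und(p,np.c_[u.ravel(),v.ravel()])
    P=np.c_[x,np.ones(len(x))]*d.ravel()[:,None]
    R=np.array(p['R']);t=np.array(p['t'])
    return ((P-t)@R).reshape(h,w,3)
def proj(name,X):
    p=bot.camera_params(name);X=np.atleast_2d(X)@np.array(p['R']).T+p['t']
    x=X[:,:2]/X[:,2:];r2=(x**2).sum(1,keepdims=True);x=x*(1+p['k1']*r2)
    return x*K(p)+[p['cx'],p['cy']]
def log():
    s=bot.read_state()
    with open('log.jsonl','a') as f: f.write(json.dumps([list(s['joints']),list(s['position']),list(s['tool_rot'])])+'\n')
    return s
def snap(n,tag,crop=None,k=2):
    im,d=bot.snapshot(n); np.savez(f'pics/{n}{tag}.npz',im=im,d=d)
    v=im[...,::-1]
    if crop: r0,r1,c0,c1=crop; v=v[r0:r1,c0:c1]
    v=cv2.resize(v,None,fx=k,fy=k,interpolation=cv2.INTER_CUBIC) if crop else cv2.resize(v,(800,600))
    cv2.imwrite(f'pics/{n}{tag}.png',v); return im,d
E
python3 - <<'E'
from h import *
log()
s=bot.read_state();print(Ro.from_rotvec(s['tool_rot']).as_matrix().round(3))
z=np.load('pics/top0.npz');im,d=z['im'],z['d'];C=cloud('top',d)
zs=np.load('pics/side0.npz')
print('bench z',np.median(C[300:340,100:150,2]))
# corners: binder in top (800->560 scale .7)
for nm,uv in dict(binTL=(287,263),binBL=(297,413),binTR=(549,242),binBR=(566,389)).items():
    print(nm,onz('top',[np.array(uv)*.7],3).round(1))
for nm,uv in dict(tTL=(117,203),tTR=(236,197),tBR=(245,424),tBL=(119,431)).items():
    print(nm,onz('top',[np.array(uv)*.7],22).round(1))
# jars: bright & height mask
hsv=cv2.cvtColor(im,cv2.COLOR_RGB2HSV)
for box in ((325,405,262,320),(338,420,335,398),(580,630,222,300),(485,545,425,505),(608,655,325,405)):
    c0,c1,r0,r1=(np.array(box)*.7).astype(int)
    P=C[r0:r1,c0:c1].reshape(-1,3);m=P[:,2]>(25 if c0<400 and r0<290 and c1<300 else 12)
    Q=P[m];mu=Q.mean(0);w,V=np.linalg.eigh(np.cov(Q[:,:2].T))
    print(box,m.sum(),mu.round(1),'top z',np.percentile(Q[:,2],90).round(1),'axis',V[:,1].round(3),'sd',np.sqrt(w).round(1))
E
```

```text
[[ 0.418 -0.001 -0.909]
 [ 0.909 -0.001  0.418]
 [-0.002 -1.     0.   ]]
bench z 1.0190853880657127
binTL [[589.5 160.8   3. ]]
binBL [[370.8 139.3   3. ]]
binTR [[ 628.9 -232.5    3. ]]
binBR [[ 408.1 -253.6    3. ]]
tTL [[674.1 417.2  22. ]]
tTR [[684. 237.  22.]]
tBR [[355.6 209.4  22. ]]
tBL [[341. 391.  22.]]
(325, 405, 262, 320) 1097 [539.3  42.7  59.5] top z 57.4 axis [0.418 0.909] sd [14.  29.6]
(338, 420, 335, 398) 1091 [438.5  22.5  60.9] top z 57.3 axis [-0.507  0.862] sd [11.3 29.5]
(580, 630, 222, 300) 1091 [ 596.2 -302.8   41. ] top z 42.2 axis [-0.876  0.482] sd [27.3 30.9]
(485, 545, 425, 505) 1130 [ 303.1 -167.7   45.2] top z 42.5 axis [-0.799 -0.601] sd [14.5 35.5]
(608, 655, 325, 405) 1163 [ 446.3 -338.1   41.4] top z 42.3 axis [-0.538  0.843] sd [26.6 32.6]
```

```bash
python3 - <<'E'
from h import *
zt=np.load('pics/top0.npz');zs=np.load('pics/side0.npz')
a=cv2.resize(zt['im'][160:300,195:400,::-1],None,fx=3.9,fy=3.9,interpolation=cv2.INTER_CUBIC)
cv2.imwrite('pics/cropt.png',a)
a=cv2.resize(zt['im'][145:295,390:470,::-1],None,fx=4,fy=4,interpolation=cv2.INTER_CUBIC)
b=cv2.resize(zs['im'][255:350,220:370,::-1],None,fx=2.5,fy=2.5,interpolation=cv2.INTER_CUBIC)
c=cv2.resize(zs['im'][180:300,200:350,::-1],None,fx=2.5,fy=2.5,interpolation=cv2.INTER_CUBIC)
o=np.zeros((600,720,3),np.uint8);o[:600,:320]=a;o[:237,330:705]=b[:237];o[250:550,330:705]=c
cv2.imwrite('pics/crop2.png',o)
E
```

```text
(no output)
```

View pics/cropt.png

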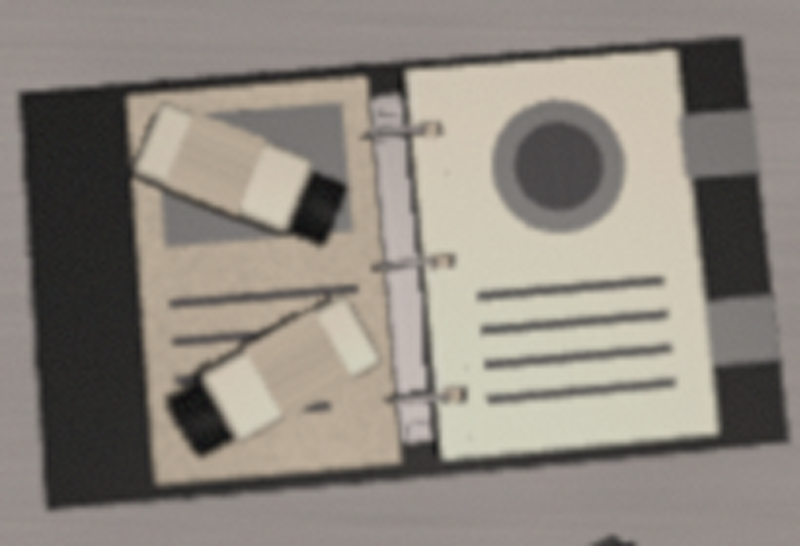

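View pics/crop2.png

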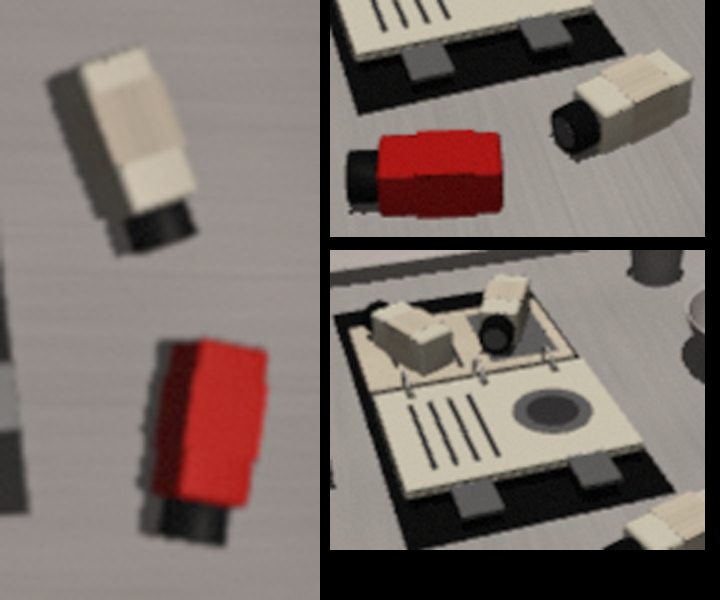

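```bash
cat >> h.py <<'E'
def topface(im,d,box,zlo,zhi):
    C=cloud('top',d);c0,c1,r0,r1=box
    P=C[r0:r1,c0:c1];I=im[r0:r1,c0:c1].astype(int)
    m=(P[...,2]>zlo)&(P[...,2]<zhi)
    br=I.min(2)>90
    body=m&br
    n,l,st,ce=cv2.connectedComponentsWithStats(body.astype(np.uint8),connectivity=4)
    k=1+np.argmax(st[1:,4]);body=l==k
    Q=P[body];rect=cv2.minAreaRect(Q[:,:2].astype(np.float32))
    dark=m&(I.max(2)<70);D=P[dark]
    return Q,rect,D,body
E
python3 - <<'E'
from h import *
z=np.load('pics/top0.npz');im,d=z['im'],z['d']
for nm,box,zl,zh in (('j2',(225,290,180,226),48,64),('j1',(232,296,230,282),48,64),('j4',(400,445,150,215),34,50)):
    Q,rect,D,b=topface(im,d,box,zl,zh)
    print(nm,b.sum(),'z med',np.median(Q[:,2]).round(1),Q[:,2].std().round(1),'rect',np.round(rect[0],1),np.round(rect[1],1),round(rect[2],1),'mean',Q[:,:2].mean(0).round(1),'cap',np.median(D,0).round(1),len(D))
    v=np.median(D,0)[:2]-Q[:,:2].mean(0);print('  capdir deg',np.degrees(np.arctan2(v[1],v[0])).round(1))
E
```

```text
j2 855 z med 55.8 1.5 rect [544.8  50.7] [84.  40.6] 68.6 mean [544.4  50.5] cap [524.6   2.1  51.8] 119
  capdir deg -112.2
j1 888 z med 55.8 1.4 rect [443.5  14.3] [40.6 83.4] 30.3 mean [443.3  14.4] cap [417.1  59.3  51.8] 124
  capdir deg 120.3
j4 707 z med 40.7 1.5 rect [ 606.9 -306.2] [83.3 41.4] 20.8 mean [ 606.6 -305.9] cap [ 557.9 -322.    36.8] 83
  capdir deg -161.7
```

```bash
cat >> h.py <<'E'
def toolR(d,xj):
    "tool dir d (y axis), jaw axis approx xj"
    y=np.array(d,float);y/=np.linalg.norm(y);x=np.array(xj,float);x-=y*(x@y);x/=np.linalg.norm(x)
    return np.c_[x,y,np.cross(x,y)]
def plan(pos,R,claw=1,step=38,ang=0.115,n=None,s=None):
    "equal rows from current measured pose; prints a row for the call"
    s=s or bot.read_state();p0=np.array(s['position']);R0=Ro.from_rotvec(s['tool_rot'])
    R=R0 if R is None else Ro.from_matrix(R)
    dR=(R0.inv()*R).as_rotvec();dp=np.array(pos)-p0
    N=n or int(max(np.ceil(np.linalg.norm(dp)/step),np.ceil(np.linalg.norm(dR)/ang),1))
    Rc=R0
    print('N',N,'dist',np.linalg.norm(dp).round(1),'rot',np.degrees(np.linalg.norm(dR)).round(1),'t',round(float(s['time']),2))
    for i in range(N):
        t=Rc.inv().apply(dp/N)/10; r=dR/N
        print('[%g,%.2f,%.2f,%.2f,%.3f,%.3f,%.3f],'%((claw,)+tuple(t)+tuple(r)), end='\n' if i%8==7 else ' ')
        Rc=Rc*Ro.from_rotvec(r)
    print()
def st():
    s=log();print('t',round(float(s['time']),2),'p',np.round(s['position'],1),'q',np.round(s['joints'],3),'F',np.round(s['ft_force'],1),'w',round(float(s['width'])*93,1))
    R=Ro.from_rotvec(s['tool_rot']).as_matrix();print('x',R[:,0].round(3),'y',R[:,1].round(3));return s
E
python3 - <<'E'
from h import *
st();plan((440,20,200),toolR((0,0,-1),(np.cos(np.radians(30.3)),np.sin(np.radians(30.3)),0)))
# side view check of jar tops
z=np.load('pics/side0.npz');C=cloud('side',z['d'])
for n,p in dict(j1=(443.5,14.3,55.5),j2=(544.8,50.7,55.5),j4=(606.9,-306.2,40.5)).items():
    u=proj('side',p)[0];a=C[int(u[1])-2:int(u[1])+3,int(u[0])-2:int(u[0])+3].reshape(-1,3);print(n,u.round(),np.median(a,0).round(1))
E
```

```text
t 0.1 p [250.3 544.7 217.7] q [ 1.055  0.131  1.489  0.     1.523 -0.085] F [-0.6 -0.8 -1. ] w 92.8
x [ 0.418  0.909 -0.002] y [-0.001 -0.001 -1.   ]
N 15 dist 558.3 rot 35.0 t 0.1
[1,-2.65,0.12,-2.61,0.000,0.041,-0.000], [1,-2.54,0.12,-2.72,0.000,0.041,-0.000], [1,-2.43,0.12,-2.82,0.000,0.041,-0.000], [1,-2.31,0.12,-2.91,0.000,0.041,-0.000], [1,-2.19,0.12,-3.01,0.000,0.041,-0.000], [1,-2.07,0.12,-3.09,0.000,0.041,-0.000], [1,-1.94,0.12,-3.17,0.000,0.041,-0.000], [1,-1.81,0.12,-3.25,0.000,0.041,-0.000],
[1,-1.67,0.12,-3.32,0.000,0.041,-0.000], [1,-1.54,0.12,-3.39,0.000,0.041,-0.000], [1,-1.40,0.12,-3.45,0.000,0.041,-0.000], [1,-1.26,0.12,-3.50,0.000,0.041,-0.000], [1,-1.11,0.12,-3.55,0.000,0.041,-0.000], [1,-0.97,0.12,-3.59,0.000,0.041,-0.000], [1,-0.82,0.12,-3.63,0.000,0.041,-0.000], 
j1 [231. 207.] [443.7  20.7  53.3]
j2 [269. 196.] [544.   59.4  52.8]
j4 [340. 285.] [ 607.9 -303.9   38.1]
```

step_arm(moves=[[1,-2.65,0.1,-2.6,0,0.04,0],[1,-2.5,0.1,-2.7,0,0.04,0],[1,-2.4,0.1,-2.8,0,0.04,0],[1,-2.3,0.1,-2.9,0,0.04,0],[1,-2.2,0.1,-3.0,0,0.04,0],[1,-2.1,0.1,-3.1,0,0.04,0],[1,-1.9,0.1,-3.2,0,0.04,0],[1,-1.8,0.1,-3.25,0,0.04,0]])

```text
time: 0.77
position: [349.3, 258.7, 203.1]
tool_rot: [-1.478, -0.631, 0.647]
ft_force: [1.4, -0.0, -0.4]
width: 1.002
```

```bash
python3 - <<'E'
from h import *
st();plan((440,20,200),toolR((0,0,-1),(np.cos(np.radians(30.3)),np.sin(np.radians(30.3)),0)))
E
```

```text
t 0.77 p [349.3 258.7 203.1] q [ 0.521 -0.314  1.934 -0.002  1.532 -0.296] F [ 1.4 -0.  -0.4] w 93.2
x [ 0.684  0.73  -0.011] y [-0.008 -0.007 -1.   ]
N 7 dist 255.4 rot 16.6 t 0.77
[1,-1.60,0.06,-3.28,0.000,0.041,-0.002], [1,-1.46,0.06,-3.34,0.000,0.041,-0.002], [1,-1.33,0.05,-3.40,0.000,0.041,-0.002], [1,-1.18,0.05,-3.45,0.000,0.041,-0.002], [1,-1.04,0.05,-3.50,0.000,0.041,-0.002], [1,-0.90,0.05,-3.54,0.000,0.041,-0.002], [1,-0.75,0.05,-3.57,0.000,0.041,-0.002],
```

```bash
cat >> h.py <<'E'
def graspjar(ctr,zaxis,chead,sgn,off=20,lean=30,up=3):
    "returns G,R ; sgn: tool z=+c or -c"
    c=np.array([np.cos(np.radians(chead)),np.sin(np.radians(chead)),0]);l=np.radians(lean)
    d=-np.cos(l)*np.array([0,0,1.])-np.sin(l)*c
    # tool z = sgn*c (lean 0): x = y×z
    x=np.cross([0,0,-1.],sgn*c)
    R=toolR(d,x)
    G=np.r_[ctr,zaxis]+off*c+np.array([0,0,up])
    return G,R,d
E
python3 - <<'E'
from h import *
G,R,d=graspjar((443.4,14.3),35,120.3,1)
print(G,d,R.round(2));st();plan(G+19*d-100*d,R)
E
```

```text
[433.30944752  31.56791101  38.        ] [ 0.25226381 -0.43169778 -0.8660254 ] [[ 0.86  0.25 -0.44]
 [ 0.5  -0.43  0.75]
 [-0.   -0.87 -0.5 ]]
t 0.77 p [349.3 258.7 203.1] q [ 0.521 -0.314  1.934 -0.002  1.532 -0.296] F [ 1.4 -0.  -0.4] w 93.2
x [ 0.684  0.73  -0.011] y [-0.008 -0.007 -1.   ]
N 6 dist 223.6 rot 34.2 t 0.77
[1,-1.60,1.60,-2.97,-0.087,0.048,0.011], [1,-1.44,1.87,-2.89,-0.087,0.048,0.011], [1,-1.28,2.13,-2.78,-0.087,0.048,0.011], [1,-1.13,2.37,-2.64,-0.087,0.048,0.011], [1,-0.98,2.61,-2.48,-0.087,0.048,0.011], [1,-0.84,2.82,-2.28,-0.087,0.048,0.011],
```

step_arm(moves=[[1,-1.6,1.6,-3.0,-0.087,0.048,0.011],[0.8,-1.45,1.85,-2.9,-0.087,0.048,0.011],[0.72,-1.3,2.1,-2.8,-0.087,0.048,0.011],[0.72,-1.1,2.4,-2.65,-0.087,0.048,0.011],[0.72,-1.0,2.6,-2.5,-0.087,0.048,0.011],[0.72,-0.85,2.8,-2.3,-0.087,0.048,0.011],[0.72,0,0,0,0,0,0]])

```text
time: 1.35
position: [416.2, 47.6, 108.3]
tool_rot: [-2.067, -0.536, 0.285]
ft_force: [-1.3, -0.3, -0.5]
width: 0.723
```

```bash
python3 - <<'E'
from h import *
G,R,d=graspjar((443.4,14.3),35,120.3,1)
st();plan(G+19*d,R,claw=.72)
E
```

```text
t 1.35 p [416.2  47.6 108.3] q [ 0.47  -0.333  2.233 -0.58   1.267  0.157] F [-1.3 -0.3 -0.5] w 67.2
x [0.877 0.48  0.011] y [ 0.259 -0.455 -0.852]
N 3 dist 92.7 rot 2.3 t 1.35
[0.72,0.22,3.02,0.61,0.009,-0.010,-0.002], [0.72,0.22,3.03,0.58,0.009,-0.010,-0.002], [0.72,0.22,3.03,0.55,0.009,-0.010,-0.002],
```

step_arm(moves=[[0.72,0.2,3.0,0.6,0.009,-0.01,0],[0.72,0.2,3.0,0.6,0.009,-0.01,0],[0.72,0.2,3.0,0.55,0.009,-0.01,0],[0.72,0,0,0,0,0,0]])

```text
time: 1.68
position: [439.0, 24.2, 20.1]
tool_rot: [-2.035, -0.553, 0.322]
ft_force: [-0.8, 0.1, -0.4]
width: 0.717
```

```bash
cat > kin.py <<'E'
from h import *
from scipy.optimize import least_squares
L=[json.loads(l) for l in open('log.jsonl')]
Q=np.array([l[0] for l in L]);P=np.array([l[1] for l in L]);RV=np.array([l[2] for l in L])
def rot(q):return Ro.from_euler('z',q[0])*Ro.from_euler('y',q[1]+q[2])*Ro.from_euler('z',q[3])*Ro.from_euler('y',q[4])*Ro.from_euler('z',q[5])
def C0():
    M=Ro.from_matrix([(rot(q).inv()*Ro.from_rotvec(r)).as_matrix() for q,r in zip(Q,RV)]);return M.mean(),M
def pos(q,w):
    a1,b1,d1,L2,a3,L3,T=w
    v=np.array([a1,b1,d1])+Ro.from_euler('y',q[1]).apply([0,0,L2])+Ro.from_euler('y',q[1]+q[2]).apply([a3,0,L3])
    return Ro.from_euler('z',q[0]).apply(v)+rot(q).apply([0,0,T])
def fit():
    x0=[0,51,350,400,0,400,250]
    f=lambda w:np.r_[np.concatenate([pos(q,w)-p for q,p in zip(Q,P)]),(w-x0)*0.003]
    return least_squares(f,x0,x_scale=100)
if __name__=='__main__':
    c,M=C0();print(c.as_matrix().round(3),np.degrees((c.inv()*M).magnitude()).round(2))
    r=fit();print(r.x.round(1),np.abs(r.fun[:-7]).max().round(2))
E
python3 - <<'E'
from h import *
st()
E
python3 kin.py
```

```text
t 1.68 p [439.   24.2  20.1] q [ 0.365 -0.153  2.26  -0.609  1.033  0.152] F [-0.8  0.1 -0.4] w 66.6
x [ 0.862  0.507 -0.002] y [ 0.251 -0.43  -0.867]
[[-1. -0.  0.]
 [ 0.  0.  1.]
 [-0.  1.  0.]] [0. 0. 0. 0. 0. 0.]
[  0.   51.2 318.1 369.1  61.6 553.4 377.5] 0.0
```

step_arm(moves=[[0.3,0,0,0,0,0,0],[0.3,0,0,0,0,0,0],[0.3,0,0,0,0,0,0],[0.3,0,0,0,0,0,0],[0.3,0,0,0,0,0,0]], newtons=30)

```text
time: 2.1
position: [439.6, 25.4, 22.1]
tool_rot: [-2.033, -0.552, 0.321]
ft_force: [-0.6, 0.1, -1.6]
width: 0.428
```

```bash
python3 - <<'E'
from h import *
s=st();print(s['torque'])
E
```

```text
t 2.1 p [439.6  25.4  22.1] q [ 0.367 -0.155  2.257 -0.606  1.037  0.15 ] F [-0.6  0.1 -1.6] w 39.8
x [ 0.863  0.506 -0.001] y [ 0.251 -0.429 -0.868]
[ 0.3363591   0.25565077 -0.0363489 ]
```

step_arm(moves=[[0.3,0,-1.5,-0.85,0,0,0],[0.3,0,-2.9,-1.65,0,0,0],[0.3,0,-2.9,-1.65,0,0,0],[0.3,0,-2.9,-1.65,0,0,0],[0.3,0,0,0,0,0,0]])

```text
time: 2.52
position: [435.8, 26.9, 143.0]
tool_rot: [-2.03, -0.551, 0.328]
ft_force: [1.2, 0.6, -0.3]
width: 0.425
```

```bash
python3 - <<'E'
from h import *
s=st();snap('side','1')
E
python3 kin.py
```

```text
t 2.52 p [435.8  26.9 143. ] q [ 0.371 -0.377  2.185 -0.532  1.289 -0.024] F [ 1.2  0.6 -0.3] w 39.5
x [ 0.861  0.508 -0.005] y [ 0.247 -0.427 -0.87 ]
[[-1. -0.  0.]
 [ 0. -0.  1.]
 [-0.  1.  0.]] [0. 0. 0. 0. 0. 0. 0. 0.]
[  0.   51.2 318.1 369.1  61.6 553.4 377.5] 0.0
```

View pics/side1.png

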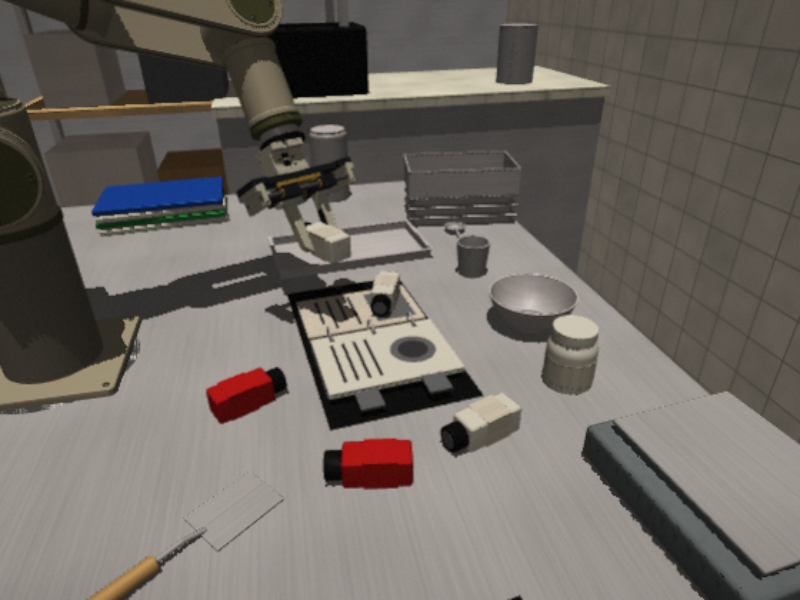

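```bash
cat >> kin.py <<'E'
CM=Ro.from_matrix([[-1,0,0],[0,0,1],[0,1,0]])
W=np.array([0,51.2,318.1,369.1,61.6,553.4,377.5]) if len(Q)<3 else fit().x
def ik(p,R):
    "TCP pos, tool R -> joints (elbow up), None if out"
    a1,b1,d1,L2,a3,L3,T=W
    Fl=Ro.from_matrix(R)*CM.inv()
    w=np.array(p)-Fl.apply([0,0,T])
    r=np.hypot(w[0],w[1]);
    if r<abs(b1):return None
    q1=np.arctan2(w[1],w[0])-np.arcsin(b1/r)
    rr=np.sqrt(r*r-b1*b1)-a1;z=w[2]-d1
    Lf=np.hypot(a3,L3);al=np.arctan2(a3,L3)
    D=np.hypot(rr,z);cb=(D*D-L2*L2-Lf*Lf)/(2*L2*Lf)
    if abs(cb)>1:return None
    b=np.arccos(cb);q2=np.arctan2(rr,z)-np.arctan2(Lf*np.sin(b),L2+Lf*np.cos(b));q3=b-al
    M=(Ro.from_euler('z',q1)*Ro.from_euler('y',q2+q3)).inv()*Fl
    q=[]
    e=M.as_euler('ZYZ')
    for s in(0,1):
        q4,q5,q6=e if not s else(e[0]+np.pi,-e[1],e[2]+np.pi)
        if q5<0: continue
        q4=(q4+1.34)%(2*np.pi)-1.34; q6=(q6+np.pi)%(2*np.pi)-np.pi
        q=np.array([q1,q2,q3,q4,q5,q6])
    return q
lo=np.array([-2.96,-.89,.02,-1.34,0,-2.66]);hi=np.array([2.96,2.26,2.5,4.48,2.73,2.66])
def ok(q): return q is not None and (q>lo).all() and (q<hi).all()
TC=np.array([513.7,313.7]);TX=np.array([np.cos(np.radians(4.7)),np.sin(np.radians(4.7))]);TY=np.array([-TX[1],TX[0]])
def placeR(head,cT,tol=None):
    "tool R with jar axis up and approach heading head"
    h=np.array([np.cos(np.radians(head)),np.sin(np.radians(head)),0])
    # tool y in terms: y_tool=[0,1,0]; need R cT=z, R y projected horizontally along h
    y=np.array([0,1.,0]);yp=y-cT*(y@cT);yp/=np.linalg.norm(yp)
    A=np.c_[yp,np.cross(cT,yp),cT];B=np.c_[h,np.cross([0,0,1.],h),[0,0,1.]]
    return B@A.T
E
python3 - <<'E'
from kin import *
print(W.round(2))
s=bot.read_state();print(ik(s['position'],Ro.from_rotvec(s['tool_rot']).as_matrix()),s['joints'])
R=Ro.from_rotvec(s['tool_rot']).as_matrix()
c=np.array([np.cos(np.radians(120.3)),np.sin(np.radians(120.3)),0]);cT=R.T@c;print(cT)
for lx in(95,0,-95):
  for hd in(30,45,60,75,90):
    xy=TC+lx*TX;Rf=placeR(hd,cT);G=np.r_[xy,66.]
    for dz in (0,120):
        q=ik(G+19*Rf[:,1]+[0,0,dz],Rf);print(lx,hd,dz,None if q is None else q.round(2),ok(q))
E
```

```text
[  0.    51.2  318.1  369.1   61.6  553.39 377.45]
[ 0.37068336 -0.3749398   2.18845621 -0.53183664  1.28658645 -0.02194796] [ 0.370685   -0.37494019  2.18845655 -0.53183664  1.28658731 -0.02194657]
[ 0.00363308 -0.49224954  0.87044655]
95 30 0 [ 0.32  0.1   2.28  2.57  0.34 -1.13] True
95 30 120 [ 0.32 -0.24  2.3   1.38  0.18  0.09] True
95 45 0 [ 0.13  0.15  2.22  1.85  0.59 -0.7 ] True
95 45 120 [ 0.13 -0.16  2.23  1.38  0.57 -0.15] True
95 60 0 [ 0.    0.27  2.07  1.51  0.86 -0.61] True
95 60 120 [ 0.    0.    2.08  1.29  0.9  -0.28] True
95 75 0 [-0.06  0.42  1.87  1.28  1.1  -0.6 ] True
95 75 120 [-0.06  0.19  1.88  1.18  1.17 -0.37] True
95 90 0 [-0.07  0.58  1.64  1.11  1.32 -0.61] True
95 90 120 [-0.07  0.38  1.65  1.08  1.41 -0.44] True
0 30 0 [ 0.4  -0.15  2.52  2.77  0.3  -1.28] False
0 30 120 [ 0.4  -0.59  2.54  0.67  0.18  0.84] False
0 45 0 [ 0.14 -0.09  2.47  1.87  0.58 -0.72] True
0 45 120 [ 0.14 -0.51  2.49  1.25  0.58  0.02] True
0 60 0 [-0.02  0.06  2.33  1.53  0.87 -0.67] True
0 60 120 [-0.02 -0.29  2.34  1.26  0.93 -0.24] True
0 75 0 [-0.09  0.23  2.13  1.3   1.1  -0.68] True
0 75 120 [-0.09 -0.06  2.14  1.18  1.19 -0.39] True
0 90 0 [-0.1   0.39  1.91  1.12  1.3  -0.7 ] True
0 90 120 [-0.1   0.15  1.92  1.07  1.41 -0.49] True
-95 30 0 [ 0.54 -0.54  2.78  3.26  0.16 -1.68] False
-95 30 120 [ 0.54 -1.21  2.82 -0.04  0.47  1.61] False
-95 45 0 [ 0.17 -0.51  2.76  1.71  0.53 -0.5 ] False
-95 45 120 [ 0.17 -1.15  2.8   0.86  0.73  0.51] False
-95 60 0 [-0.06 -0.24  2.6   1.48  0.9  -0.63] False
-95 60 120 [-0.06 -0.73  2.62  1.15  1.02 -0.08] False
-95 75 0 [-0.14 -0.    2.39  1.28  1.12 -0.72] True
-95 75 120 [-0.14 -0.38  2.4   1.14  1.25 -0.36] True
-95 90 0 [-0.14  0.2   2.17  1.11  1.3  -0.77] True
-95 90 120 [-0.14 -0.1   2.18  1.06  1.44 -0.51] True
```

```bash
cat >> kin.py <<'E'
def chk(pos_,R_,n=12):
    s=bot.read_state();p0=np.array(s['position']);R0=Ro.from_rotvec(s['tool_rot']);dR=(R0.inv()*Ro.from_matrix(R_)).as_rotvec()
    pq=np.array(s['joints']);mx=0;bad=[]
    for i in range(1,n+1):
        q=ik(p0+(np.array(pos_)-p0)*i/n,(R0*Ro.from_rotvec(dR*i/n)).as_matrix())
        if not ok(q): bad.append((i,q if q is None else q.round(2)))
        else: mx=max(mx,np.abs(q-pq).max());pq=q
    print('chk bad',bad,'maxjump',round(mx,2),'end',pq.round(2))
E
python3 - <<'E'
from kin import *
s=bot.read_state()
R=Ro.from_rotvec(s['tool_rot']).as_matrix()
c=np.array([np.cos(np.radians(120.3)),np.sin(np.radians(120.3)),0]);cT=R.T@c
Rf=placeR(90,cT);print(Rf.round(3));np.save('Rf1.npy',Rf)
xy=TC+85*TX;G=np.r_[xy,66.];tgt=G+19*Rf[:,1]+[0,0,90];print(G,tgt)
chk(tgt,Rf);plan(tgt,Rf,.3)
E
```

```text
[[ 1.     0.    -0.004]
 [ 0.002  0.87   0.492]
 [ 0.004 -0.492  0.87 ]]
[598.41417788 320.66477323  66.        ] [598.41417788 337.20340173 146.64725883]
chk bad [] maxjump 0.14 end [-0.07  0.4   1.68  1.08  1.38 -0.49]
N 15 dist 351.0 rot 94.0 t 2.57
[0.3,1.99,-0.65,1.04,0.102,0.038,-0.011], [0.3,1.96,-0.52,1.18,0.102,0.038,-0.011], [0.3,1.91,-0.37,1.29,0.102,0.038,-0.011], [0.3,1.87,-0.21,1.40,0.102,0.038,-0.011], [0.3,1.81,-0.04,1.48,0.102,0.038,-0.011], [0.3,1.76,0.13,1.54,0.102,0.038,-0.011], [0.3,1.70,0.31,1.58,0.102,0.038,-0.011], [0.3,1.63,0.49,1.60,0.102,0.038,-0.011],
[0.3,1.56,0.67,1.61,0.102,0.038,-0.011], [0.3,1.50,0.85,1.59,0.102,0.038,-0.011], [0.3,1.43,1.03,1.54,0.102,0.038,-0.011], [0.3,1.36,1.20,1.48,0.102,0.038,-0.011], [0.3,1.29,1.36,1.40,0.102,0.038,-0.011], [0.3,1.22,1.51,1.30,0.102,0.038,-0.011], [0.3,1.16,1.65,1.18,0.102,0.038,-0.011],
```

step_arm(moves=[[0.3,2.0,-0.65,1.0,0.102,0.038,-0.011],[0.3,1.95,-0.5,1.2,0.102,0.038,-0.011],[0.3,1.9,-0.4,1.3,0.102,0.038,-0.011],[0.3,1.85,-0.2,1.4,0.102,0.038,-0.011],[0.3,1.8,0,1.5,0.102,0.038,-0.011],[0.3,1.75,0.15,1.55,0.102,0.038,-0.011],[0.3,1.7,0.3,1.6,0.102,0.038,-0.011],[0.3,1.65,0.5,1.6,0.102,0.038,-0.011]])

```text
time: 3.23
position: [519.8, 202.0, 139.3]
tool_rot: [-1.193, -0.234, 0.145]
ft_force: [-1.0, 0.8, -2.9]
width: 0.431
```

```bash
python3 - <<'E'
from kin import *
s=st();Rf=np.load('Rf1.npy')
xy=TC+85*TX;G=np.r_[xy,66.];tgt=G+19*Rf[:,1]+[0,0,90]
chk(tgt,Rf);plan(tgt,Rf,.3)
E
```

```text
t 3.23 p [519.8 202.  139.3] q [ 0.027 -0.011  1.831  0.384  1.318 -0.327] F [-1.   0.8 -2.9] w 40.1
x [0.967 0.235 0.103] y [ 0.011  0.363 -0.932]
chk bad [] maxjump 0.06 end [-0.07  0.4   1.68  1.08  1.38 -0.49]
N 7 dist 156.6 rot 41.8 t 3.23
[0.3,1.55,0.62,1.49,0.097,0.036,-0.011], [0.3,1.49,0.78,1.48,0.097,0.036,-0.011], [0.3,1.43,0.94,1.44,0.097,0.036,-0.011], [0.3,1.37,1.09,1.40,0.097,0.036,-0.011], [0.3,1.30,1.24,1.33,0.097,0.036,-0.011], [0.3,1.24,1.38,1.25,0.097,0.036,-0.011], [0.3,1.18,1.51,1.15,0.097,0.036,-0.011],
```

step_arm(moves=[[0.3,1.55,0.6,1.5,0.097,0.036,-0.011],[0.3,1.5,0.8,1.5,0.097,0.036,-0.011],[0.3,1.45,0.95,1.45,0.097,0.036,-0.011],[0.3,1.35,1.1,1.4,0.097,0.036,-0.011],[0.3,1.3,1.25,1.35,0.097,0.036,-0.011],[0.3,1.25,1.4,1.25,0.097,0.036,-0.011],[0.3,1.2,1.5,1.15,0.097,0.036,-0.011],[0.3,0,0,0,0,0,0]])

```text
time: 3.9
position: [602.6, 341.6, 137.2]
tool_rot: [-0.483, 0.032, -0.015]
ft_force: [-0.9, 0.2, -2.9]
width: 0.427
```

```bash
python3 - <<'E'
from kin import *
s=st();Rf=np.load('Rf1.npy')
xy=TC+85*TX;G=np.r_[xy,66.];tgt=G+19*Rf[:,1]+[0,0,4]
chk(tgt,Rf);plan(tgt,Rf,.3,step=30)
snap('side','2');snap('top','2')
a=cv2.imread('pics/side2.png');b=cv2.imread('pics/top2.png')
cv2.imwrite('pics/c2.png',np.hstack([a[100:450,150:550],b[100:450,50:450]]))
E
```

```text
t 3.9 p [602.6 341.6 137.2] q [-0.073  0.438  1.678  1.121  1.378 -0.487] F [-0.9  0.2 -2.9] w 39.7
x [ 0.999 -0.022 -0.027] y [ 0.007  0.886 -0.464]
chk bad [] maxjump 0.01 end [-0.07  0.55  1.67  1.11  1.32 -0.62]
N 3 dist 76.8 rot 2.9 t 3.9
[0.3,-0.07,1.05,-2.33,-0.011,-0.013,0.002], [0.3,-0.09,1.08,-2.32,-0.011,-0.013,0.002], [0.3,-0.12,1.10,-2.31,-0.011,-0.013,0.002],
```

View pics/c2.png

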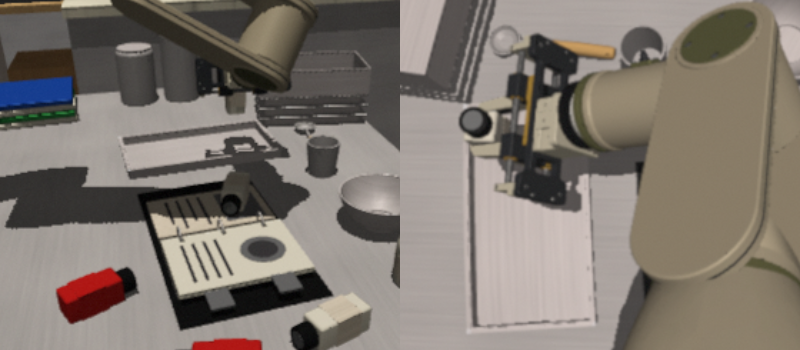

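step_arm(moves=[[0.3,-0.1,1.05,-2.3,-0.011,-0.013,0.002],[0.3,-0.1,1.1,-2.3,-0.011,-0.013,0.002],[0.3,-0.1,1.1,-2.3,-0.011,-0.013,0.002],[0.3,0,0,0,0,0,0]])

```text
time: 4.33
position: [600.5, 334.3, 65.3]
tool_rot: [-0.535, -0.025, 0.005]
ft_force: [-1.1, -0.1, -3.1]
width: 0.43
```

```bash
python3 - <<'E'
from kin import *
s=st();Rf=np.load('Rf1.npy')
xy=TC+85*TX;G=np.r_[xy,66.];tgt=G+19*Rf[:,1]+[0,0,0]
R=Ro.from_rotvec(s['tool_rot']).as_matrix()
print('jar axis',R@(Rf.T@[0,0,1]),'target',tgt);plan(tgt,Rf,.3,step=30)
E
```

```text
t 4.33 p [600.5 334.3  65.3] q [-0.07   0.536  1.669  1.093  1.312 -0.616] F [-1.1 -0.1 -3.1] w 40.0
x [1.    0.011 0.023] y [ 0.002  0.86  -0.51 ]
jar axis [-0.01939427  0.02007624  0.99961033] target [598.41417788 337.20340173  56.64725883]
N 1 dist 9.4 rot 1.7 t 4.33
[0.3,-0.22,0.69,-0.59,0.020,0.021,0.001],
```

step_arm(moves=[[0.3,-0.1,0.35,-0.25,0.01,0.01,0.001],[0.3,-0.1,0.3,-0.2,0.01,0.01,0],[0.3,0,0,0,0,0,0],[0.3,0,0,0,0,0,0]])

```text
time: 4.67
position: [600.3, 338.0, 63.9]
tool_rot: [-0.515, -0.01, 0.0]
ft_force: [-0.4, -0.5, -2.0]
width: 0.429
```

```bash
python3 - <<'E'
from kin import *
s=st();Rf=np.load('Rf1.npy')
xy=TC+85*TX;G=np.r_[xy,66.];tgt=G+19*Rf[:,1]+[0,0,0]
R=Ro.from_rotvec(s['tool_rot']).as_matrix()
print('jar axis',R@(Rf.T@[0,0,1]),'target',tgt);plan(tgt,Rf,.3,step=30)
E
```

```text
t 4.67 p [600.3 338.   63.9] q [-0.07   0.551  1.668  1.113  1.318 -0.617] F [-0.4 -0.5 -2. ] w 39.9
x [1.    0.003 0.01 ] y [ 0.002  0.87  -0.492]
jar axis [-5.89906933e-03 -5.92991461e-05  9.99982599e-01] target [598.41417788 337.20340173  56.64725883]
N 1 dist 7.5 rot 0.3 t 4.67
[0.3,-0.20,0.28,-0.67,-0.000,0.005,0.002],
```

step_arm(moves=[[0.3,0,0.2,-0.35,0,0,0],[0.3,0,0,0,0,0,0],[0.3,0,0.1,-0.2,0,0,0],[0.3,0,0,0,0,0,0]])

```text
time: 5.0
position: [602.5, 337.9, 60.7]
tool_rot: [-0.515, -0.015, -0.001]
ft_force: [-0.0, 0.4, -2.4]
width: 0.429
```

```bash
python3 - <<'E'
from kin import *
s=st();Rf=np.load('Rf1.npy')
R=Ro.from_rotvec(s['tool_rot']).as_matrix()
print('jar axis',R@(Rf.T@[0,0,1]))
snap('side','3',(60,200,140,340),4)
E
```

```text
t 5.0 p [602.5 337.9  60.7] q [-0.07   0.559  1.663  1.116  1.314 -0.626] F [-0.   0.4 -2.4] w 39.9
x [1.    0.003 0.015] y [ 0.005  0.87  -0.492]
jar axis [-1.13157494e-02  7.60281998e-05  9.99935972e-01]
```

View pics/side3.png

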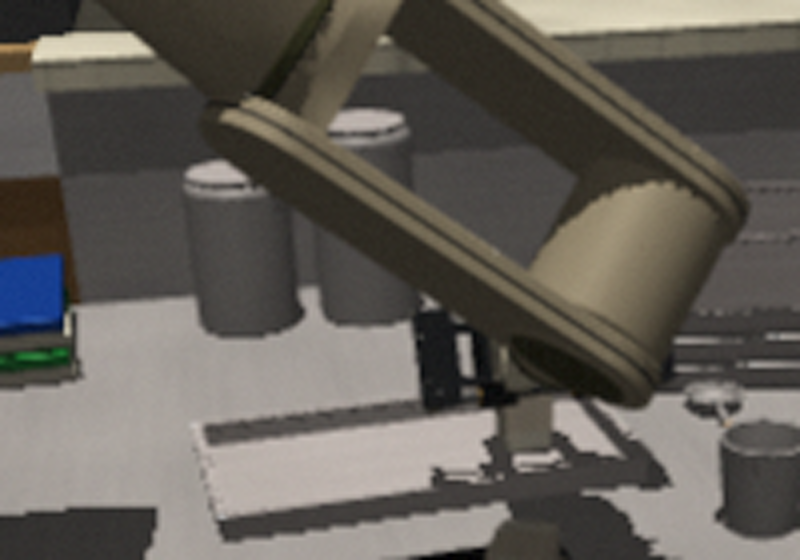

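step_arm(moves=[[0.3,-0.1,0.12,-0.22,0,0.003,0.005],[0.3,0,0.05,-0.08,0,0,0],[0.3,0,0.05,-0.08,0,0,0]])

```text
time: 5.3
position: [602.2, 338.0, 57.6]
tool_rot: [-0.513, -0.012, 0.003]
ft_force: [-3.5, -2.2, 8.1]
width: 0.427
```

```bash
python3 - <<'E'
from kin import *
s=st();Rf=np.load('Rf1.npy')
R=Ro.from_rotvec(s['tool_rot']).as_matrix()
print('jar axis',R@(Rf.T@[0,0,1]))
E
```

```text
t 5.3 p [602.2 338.   57.6] q [-0.07   0.569  1.657  1.115  1.317 -0.627] F [-3.5 -2.2  8.1] w 39.7
x [1.    0.006 0.011] y [ 0.     0.871 -0.491]
jar axis [-0.00706391 -0.00131738  0.99997418]
```

step_arm(moves=[[0.5,0,0,0,0,0,0],[0.68,0,0,0,0,0,0],[0.68,0,0,0,0,0,0],[0.68,0,-1.5,0,0,0,0],[0.68,0,-3,0,0,0,0],[0.68,0,-3.5,0,0,0,0],[0.68,0,-3.5,0,0,0,0],[0.72,0,-3.5,0,0,0,0]])

```text
time: 5.97
position: [596.6, 206.4, 130.7]
tool_rot: [-0.512, -0.005, 0.014]
ft_force: [0.4, 1.1, 1.0]
width: 0.707
```

```bash
python3 - <<'E'
from kin import *
s=st()
snap('side','4');snap('top','4')
a=cv2.imread('pics/side4.png');b=cv2.imread('pics/top4.png')
cv2.imwrite('pics/c4.png',np.hstack([a[100:500,150:550],b[100:500,50:450]]))
E
```

```text
t 5.97 p [596.6 206.4 130.7] q [-0.285  0.463  1.637  0.985  1.545 -0.602] F [0.4 1.1 1. ] w 65.8
x [1.    0.015 0.001] y [-0.012  0.872 -0.49 ]
```

View pics/c4.png

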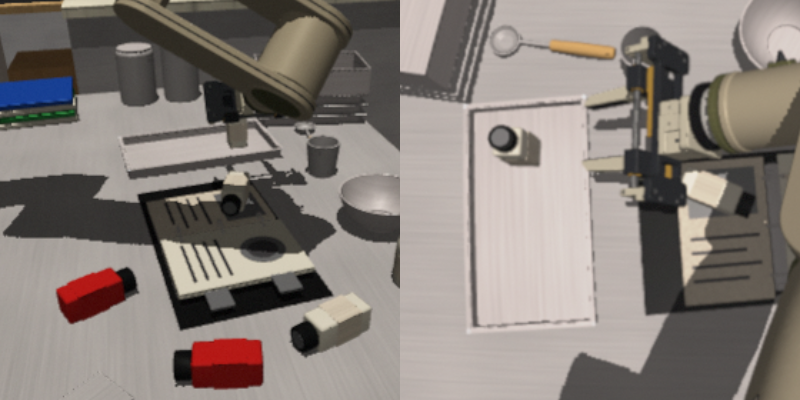

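```bash
python3 - <<'E'
from kin import *
s=st()
G,R,d=graspjar((544.8,50.7),35,-111.4,-1)
print(G,R.round(2))
for k in(110,60,0):print(ik(G+19*d-k*d,R),ok(ik(G+19*d-k*d,R)))
t=G+19*d-110*d
chk(t,R);plan(t,R,.72)
E
```

```text
t 6.07 p [600.5 202.9 133.7] q [-0.289  0.461  1.632  0.986  1.544 -0.602] F [0.3 0.7 0.8] w 66.9
x [1.    0.01  0.008] y [-0.004  0.871 -0.492]
[537.50246431  32.07888368  38.        ] [[ 0.93  0.18  0.32]
 [-0.36  0.47  0.81]
 [-0.   -0.87  0.5 ]]
[-0.49529328 -0.04003883  1.95199889  0.53551194  1.33613532 -0.27749906] True
[-0.44410944  0.0243903   1.97642145  0.55642117  1.23558456 -0.28331206] True
[-0.38258707  0.12044658  1.98749855  0.59021327  1.116053   -0.29664318] True
chk bad [] maxjump 0.05 end [-0.5  -0.04  1.95  0.54  1.34 -0.28]
N 7 dist 228.1 rot 37.5 t 6.07
[0.72,-1.17,-2.53,-1.69,-0.075,0.040,-0.039], [0.72,-1.00,-2.43,-1.92,-0.075,0.040,-0.039], [0.72,-0.83,-2.31,-2.14,-0.075,0.040,-0.039], [0.72,-0.65,-2.17,-2.34,-0.075,0.040,-0.039], [0.72,-0.47,-2.01,-2.52,-0.075,0.040,-0.039], [0.72,-0.30,-1.83,-2.68,-0.075,0.040,-0.039], [0.72,-0.12,-1.63,-2.82,-0.075,0.040,-0.039],
```

step_arm(moves=[[0.72,-1.2,-2.55,-1.7,-0.075,0.04,-0.039],[0.72,-1.0,-2.4,-1.9,-0.075,0.04,-0.039],[0.72,-0.8,-2.3,-2.1,-0.075,0.04,-0.039],[0.72,-0.65,-2.2,-2.35,-0.075,0.04,-0.039],[0.72,-0.5,-2.0,-2.5,-0.075,0.04,-0.039],[0.72,-0.3,-1.8,-2.7,-0.075,0.04,-0.039],[0.72,-0.1,-1.6,-2.8,-0.075,0.04,-0.039],[0.72,0,0,0,0,0,0]])

```text
time: 6.73
position: [512.7, -23.5, 113.3]
tool_rot: [-1.056, 0.217, -0.362]
ft_force: [-0.6, -0.3, 0.0]
width: 0.719
```

```bash
python3 - <<'E'
from kin import *
s=st()
G,R,d=graspjar((544.8,50.7),35,-111.4,-1)
t=G+19*d
chk(t,R);plan(t,R,.72,step=30)
# recheck jar2 from top view
im,dd=bot.snapshot('top')
cv2.imwrite('pics/t5.png',cv2.resize(im[150:300,190:400,::-1],None,fx=3,fy=3))
E
```

```text
t 6.73 p [512.7 -23.5 113.3] q [-0.512 -0.062  1.971  0.512  1.328 -0.259] F [-0.6 -0.3  0. ] w 66.8
x [ 0.92  -0.392 -0.002] y [ 0.186  0.441 -0.878]
chk bad [] maxjump 0.02 end [-0.38  0.12  1.99  0.59  1.12 -0.3 ]
N 4 dist 115.6 rot 2.2 t 6.73
[0.72,0.02,2.85,0.45,0.006,-0.007,0.003], [0.72,0.04,2.86,0.43,0.006,-0.007,0.003], [0.72,0.05,2.86,0.41,0.006,-0.007,0.003], [0.72,0.06,2.86,0.39,0.006,-0.007,0.003],
```

View pics/t5.png

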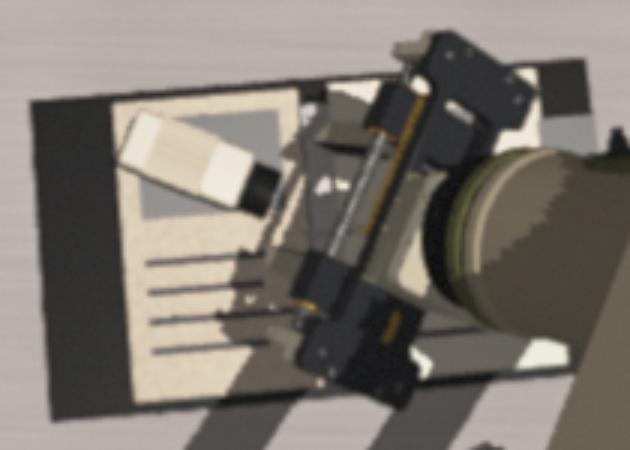

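step_arm(moves=[[0.72,0,2.85,0.45,0.006,-0.007,0.003],[0.72,0,2.85,0.45,0.006,-0.007,0.003],[0.72,0,2.85,0.4,0.006,-0.007,0.003],[0.72,0,2.0,0.3,0.006,-0.007,0.003],[0.72,0,0,0,0,0,0]])

```text
time: 7.2
position: [541.4, 41.9, 29.4]
tool_rot: [-1.026, 0.186, -0.338]
ft_force: [-0.4, 1.5, -0.5]
width: 0.72
```

```bash
python3 - <<'E'
from kin import *
s=st()
G,R,d=graspjar((544.8,50.7),35,-111.4,-1)
t=G+19*d
plan(t,R,.72,step=30)
E
```

```text
t 7.2 p [541.4  41.9  29.4] q [-0.387  0.107  1.989  0.598  1.129 -0.306] F [-0.4  1.5 -0.5] w 67.0
x [ 0.933 -0.36   0.006] y [ 0.188  0.473 -0.861]
N 1 dist 7.9 rot 0.7 t 7.2
[0.72,-0.01,0.62,-0.49,-0.010,0.008,0.002],
```

step_arm(moves=[[0.72,0,0.6,-0.4,-0.01,0,0],[0.35,0,0,0,0,0,0],[0.3,0,0,0,0,0,0],[0.3,0,0,0,0,0,0],[0.3,0,0,0,0,0,0],[0.3,0,0,0,0,0,0]])

```text
time: 7.7
position: [541.7, 41.4, 23.3]
tool_rot: [-1.035, 0.187, -0.335]
ft_force: [-0.6, 0.4, -1.6]
width: 0.429
```

```bash
python3 - <<'E'
from kin import *
s=st();R=Ro.from_rotvec(s['tool_rot']).as_matrix()
G=s['position']-19*R[:,1];c=np.array([np.cos(np.radians(-111.4)),np.sin(np.radians(-111.4)),0])
print('along',(G[:2]-[544.8,50.7])@c[:2],'G',G,'up in tool',R.T@[0,0,1])
E
```

```text
t 7.7 p [541.7  41.4  23.3] q [-0.382  0.118  1.987  0.591  1.118 -0.303] F [-0.6  0.4 -1.6] w 39.9
x [ 0.933 -0.359  0.005] y [ 0.184  0.466 -0.865]
along 19.331441532974683 G [538.18694289  32.52870433  39.75791427] up in tool [ 0.0048361  -0.86541776  0.50102765]
```

step_arm(moves=[[0.3,0,-1.5,0.85,0,0,0],[0.3,0,-2.9,1.65,0,0,0],[0.3,0,-2.9,1.65,0,0,0],[0.3,0,-2.9,1.65,0,0,0],[0.3,0,0,0,0,0,0]])

```text
time: 8.12
position: [538.9, 39.3, 144.8]
tool_rot: [-1.035, 0.192, -0.336]
ft_force: [1.0, -0.6, 0.3]
width: 0.428
```

```bash
python3 - <<'E'
from kin import *
s=st();R=Ro.from_rotvec(s['tool_rot']).as_matrix()
snap('side','6',(100,260,140,340),3)
c=np.array([np.cos(np.radians(-111.4)),np.sin(np.radians(-111.4)),0]);cT=R.T@c
for hd in(90,70,110):
    Rf=placeR(hd,cT);G=np.r_[TC-5*TX,64.3]
    for dz in(0,90):q=ik(G+19*Rf[:,1]+[0,0,dz],Rf);print(hd,q.round(2),ok(q))
Rf=placeR(90,cT);np.save('Rf2.npy',Rf);G=np.r_[TC-5*TX,64.3]
t=G+19*Rf[:,1]+[0,0,95];print(Rf.round(2),t);chk(t,Rf);plan(t,Rf,.3)
E
```

```text
t 8.12 p [538.9  39.3 144.8] q [-0.387 -0.073  1.928  0.54   1.333 -0.161] F [ 1.  -0.6  0.3] w 39.8
x [ 0.932 -0.361  0.001] y [ 0.182  0.466 -0.866]
90 [-0.1   0.38  1.93  1.11  1.29  2.44] True
90 [-0.1   0.19  1.94  1.07  1.37  2.6 ] True
70 [-0.07  0.16  2.21  1.36  1.02  2.47] True
70 [-0.07 -0.08  2.23  1.23  1.08  2.72] False
110 [-0.05  0.59  1.62  0.93  1.54  2.4 ] True
110 [-0.05  0.44  1.63  0.93  1.63  2.51] True
[[-1.    0.    0.  ]
 [-0.    0.87 -0.5 ]
 [-0.   -0.5  -0.87]] [508.71681307 329.74705743 149.80392817]
chk bad [] maxjump 0.29 end [-0.1   0.18  1.94  1.07  1.38  2.61]
N 26 dist 291.9 rot 164.8 t 8.17
[0.3,-0.51,0.47,0.88,-0.014,0.106,0.028], [0.3,-0.58,0.48,0.83,-0.014,0.106,0.028], [0.3,-0.66,0.48,0.77,-0.014,0.106,0.028], [0.3,-0.72,0.49,0.71,-0.014,0.106,0.028], [0.3,-0.78,0.50,0.63,-0.014,0.106,0.028], [0.3,-0.83,0.52,0.56,-0.014,0.106,0.028], [0.3,-0.87,0.53,0.47,-0.014,0.106,0.028], [0.3,-0.90,0.55,0.39,-0.014,0.106,0.028],
[0.3,-0.92,0.57,0.30,-0.014,0.106,0.028], [0.3,-0.93,0.60,0.21,-0.014,0.106,0.028], [0.3,-0.93,0.62,0.12,-0.014,0.106,0.028], [0.3,-0.92,0.65,0.03,-0.014,0.106,0.028], [0.3,-0.90,0.67,-0.05,-0.014,0.106,0.028], [0.3,-0.87,0.70,-0.14,-0.014,0.106,0.028], [0.3,-0.83,0.73,-0.22,-0.014,0.106,0.028], [0.3,-0.78,0.75,-0.29,-0.014,0.106,0.028],
[0.3,-0.72,0.78,-0.36,-0.014,0.106,0.028], [0.3,-0.66,0.80,-0.42,-0.014,0.106,0.028], [0.3,-0.59,0.83,-0.48,-0.014,0.106,0.028], [0.3,-0.51,0.85,-0.52,-0.014,0.106,0.028], [0.3,-0.43,0.87,-0.56,-0.014,0.106,0.028], [0.3,-0.34,0.89,-0.59,-0.014,0.106,0.028], [0.3,-0.26,0.91,-0.61,-0.014,0.106,0.028], [0.3,-0.16,0.92,-0.62,-0.014,0.106,0.028],
[0.3,-0.07,0.94,-0.62,-0.014,0.106,0.028], [0.3,0.02,0.95,-0.61,-0.014,0.106,0.028],
```

View pics/side6.png

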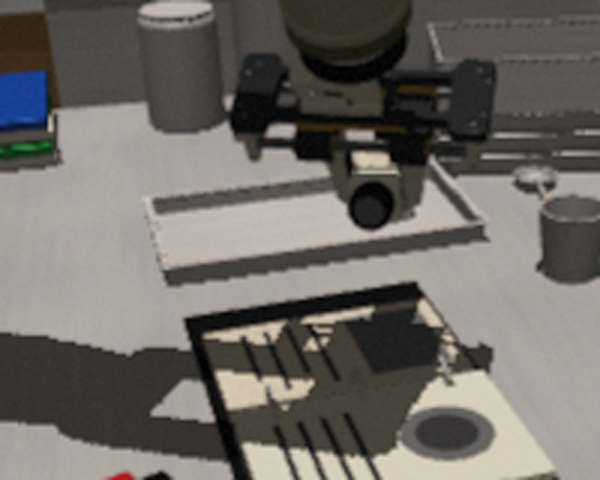

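```bash
python3 - <<'E'
from kin import *
s=bot.read_state();R=Ro.from_rotvec(s['tool_rot']).as_matrix()
c=np.array([np.cos(np.radians(-111.4)),np.sin(np.radians(-111.4)),0]);cT=R.T@c
for hd in(95,105,115):
    Rf=placeR(hd,cT);G=np.r_[TC-95*TX,64.3]
    for dz in(0,90):q=ik(G+19*Rf[:,1]+[0,0,dz],Rf);print(hd,q.round(2),ok(q))
Rf=placeR(105,cT);np.save('Rf2.npy',Rf);G=np.r_[TC-95*TX,64.3]
t=G+19*Rf[:,1]+[0,0,95];print(Rf.round(2),t);chk(t,Rf,24);plan(t,Rf,.3)
# alternative for jar4
for sg in(1,-1):
  for lean in(0,15,30):
    G,R,d=graspjar((606.9,-306.2),20,-159.2,sg,lean=lean)
    q=ik(G+19*d,R);print('j4',sg,lean,None if q is None else q.round(2),ok(q), ok(ik(G-80*d,R)))
E
```

```text
95 [-0.12  0.25  2.1   1.05  1.35  2.36] True
95 [-0.12  0.04  2.11  1.02  1.45  2.54] True
105 [-0.09  0.36  1.95  0.96  1.45  2.34] True
105 [-0.09  0.17  1.97  0.95  1.56  2.48] True
115 [-0.05  0.47  1.81  0.87  1.56  2.31] True
115 [-0.05  0.29  1.82  0.88  1.66  2.43] True
[[-0.97 -0.22  0.13]
 [-0.26  0.84 -0.48]
 [-0.   -0.5  -0.87]] [414.75822422 321.81894628 149.81668655]
chk bad [] maxjump 0.15 end [-0.09  0.16  1.97  0.95  1.56  2.49]
N 24 dist 308.1 rot 154.4 t 8.17
[0.3,-0.90,0.43,0.81,-0.025,0.106,0.028], [0.3,-0.97,0.43,0.72,-0.025,0.106,0.028], [0.3,-1.03,0.45,0.62,-0.025,0.106,0.028], [0.3,-1.08,0.46,0.52,-0.025,0.106,0.028], [0.3,-1.11,0.48,0.42,-0.025,0.106,0.028], [0.3,-1.14,0.50,0.31,-0.025,0.106,0.028], [0.3,-1.15,0.53,0.21,-0.025,0.106,0.028], [0.3,-1.15,0.56,0.10,-0.025,0.106,0.028],
[0.3,-1.14,0.59,-0.01,-0.025,0.106,0.028], [0.3,-1.12,0.62,-0.11,-0.025,0.106,0.028], [0.3,-1.08,0.66,-0.21,-0.025,0.106,0.028], [0.3,-1.03,0.70,-0.31,-0.025,0.106,0.028], [0.3,-0.98,0.73,-0.40,-0.025,0.106,0.028], [0.3,-0.91,0.77,-0.48,-0.025,0.106,0.028], [0.3,-0.83,0.81,-0.55,-0.025,0.106,0.028], [0.3,-0.75,0.85,-0.61,-0.025,0.106,0.028],
[0.3,-0.65,0.88,-0.66,-0.025,0.106,0.028], [0.3,-0.56,0.92,-0.71,-0.025,0.106,0.028], [0.3,-0.45,0.95,-0.73,-0.025,0.106,0.028], [0.3,-0.35,0.98,-0.75,-0.025,0.106,0.028], [0.3,-0.24,1.01,-0.76,-0.025,0.106,0.028], [0.3,-0.13,1.03,-0.75,-0.025,0.106,0.028], [0.3,-0.02,1.05,-0.73,-0.025,0.106,0.028], [0.3,0.08,1.07,-0.70,-0.025,0.106,0.028],

j4 1 0 [-0.57  0.49  1.46  0.    1.19 -2.5 ] True True
j4 1 15 [-0.69  0.37  1.64  0.27  1.01 -2.75] False False
j4 1 30 [-0.82  0.32  1.78  0.62  0.92 -3.11] False False
j4 -1 0 [-0.57  0.49  1.46  0.    1.19  0.64] True True
j4 -1 15 [-0.69  0.37  1.64  0.27  1.01  0.39] True True
j4 -1 30 [-0.82  0.32  1.78  0.62  0.92  0.03] True True
```

step_arm(moves=[[0.3,-0.9,0.4,0.8,-0.025,0.106,0.028],[0.3,-0.95,0.45,0.7,-0.025,0.106,0.028],[0.3,-1.0,0.45,0.6,-0.025,0.106,0.028],[0.3,-1.1,0.45,0.5,-0.025,0.106,0.028],[0.3,-1.1,0.5,0.4,-0.025,0.106,0.028],[0.3,-1.15,0.5,0.3,-0.025,0.106,0.028],[0.3,-1.15,0.5,0.2,-0.025,0.106,0.028],[0.3,-1.15,0.55,0.1,-0.025,0.106,0.028]])

```text
time: 8.83
position: [493.5, 132.4, 139.6]
tool_rot: [-1.003, 1.156, -0.558]
ft_force: [-0.3, -1.2, -1.5]
width: 0.427
```

```bash
python3 - <<'E'
from kin import *
s=st();Rf=np.load('Rf2.npy');G=np.r_[TC-95*TX,64.3]
t=G+19*Rf[:,1]+[0,0,95];chk(t,Rf,24);plan(t,Rf,.3)
E
```

```text
t 8.83 p [493.5 132.4 139.6] q [-0.181  0.071  1.791  0.462  1.516  0.925] F [-0.3 -1.2 -1.5] w 39.7
x [ 0.343 -0.804 -0.486] y [-0.12   0.475 -0.872]
chk bad [] maxjump 0.07 end [-0.09  0.16  1.97  0.95  1.56  2.49]
N 16 dist 205.4 rot 100.5 t 8.83
[0.3,-1.15,0.57,-0.03,-0.025,0.103,0.028], [0.3,-1.13,0.60,-0.13,-0.025,0.103,0.028], [0.3,-1.09,0.64,-0.23,-0.025,0.103,0.028], [0.3,-1.04,0.67,-0.33,-0.025,0.103,0.028], [0.3,-0.99,0.71,-0.41,-0.025,0.103,0.028], [0.3,-0.92,0.75,-0.49,-0.025,0.103,0.028], [0.3,-0.84,0.79,-0.56,-0.025,0.103,0.028], [0.3,-0.76,0.82,-0.63,-0.025,0.103,0.028],
[0.3,-0.67,0.86,-0.68,-0.025,0.103,0.028], [0.3,-0.57,0.90,-0.72,-0.025,0.103,0.028], [0.3,-0.47,0.93,-0.75,-0.025,0.103,0.028], [0.3,-0.37,0.96,-0.77,-0.025,0.103,0.028], [0.3,-0.26,0.99,-0.78,-0.025,0.103,0.028], [0.3,-0.15,1.01,-0.77,-0.025,0.103,0.028], [0.3,-0.04,1.04,-0.76,-0.025,0.103,0.028], [0.3,0.06,1.05,-0.73,-0.025,0.103,0.028],
```

step_arm(moves=[[0.3,-1.15,0.55,0,-0.025,0.103,0.028],[0.3,-1.1,0.6,-0.15,-0.025,0.103,0.028],[0.3,-1.1,0.65,-0.25,-0.025,0.103,0.028],[0.3,-1.05,0.65,-0.35,-0.025,0.103,0.028],[0.3,-1.0,0.7,-0.4,-0.025,0.103,0.028],[0.3,-0.9,0.75,-0.5,-0.025,0.103,0.028],[0.3,-0.85,0.8,-0.55,-0.025,0.103,0.028],[0.3,-0.75,0.8,-0.6,-0.025,0.103,0.028]])

```text
time: 9.5
position: [450.7, 231.2, 137.3]
tool_rot: [-0.793, 2.114, -0.715]
ft_force: [-0.0, -1.3, -1.4]
width: 0.43
```

```bash
python3 - <<'E'
from kin import *
s=st();Rf=np.load('Rf2.npy');G=np.r_[TC-95*TX,64.3]
t=G+19*Rf[:,1]+[0,0,95];chk(t,Rf,24);plan(t,Rf,.3)
E
```

```text
t 9.5 p [450.7 231.2 137.3] q [-0.117  0.219  1.764  0.66   1.636  1.792] F [-0.  -1.3 -1.4] w 40.0
x [-0.524 -0.723 -0.45 ] y [-0.302  0.652 -0.696]
chk bad [] maxjump 0.03 end [-0.09  0.16  1.97  0.95  1.56  2.49]
N 8 dist 98.3 rot 47.2 t 9.5
[0.3,-0.65,0.76,-0.70,-0.024,0.096,0.027], [0.3,-0.56,0.80,-0.74,-0.024,0.096,0.027], [0.3,-0.47,0.83,-0.78,-0.024,0.096,0.027], [0.3,-0.37,0.86,-0.80,-0.024,0.096,0.027], [0.3,-0.27,0.89,-0.81,-0.024,0.096,0.027], [0.3,-0.17,0.91,-0.80,-0.024,0.096,0.027], [0.3,-0.06,0.94,-0.79,-0.024,0.096,0.027], [0.3,0.04,0.96,-0.77,-0.024,0.096,0.027],
```

step_arm(moves=[[0.3,-0.65,0.75,-0.7,-0.024,0.096,0.027],[0.3,-0.55,0.8,-0.75,-0.024,0.096,0.027],[0.3,-0.45,0.85,-0.8,-0.024,0.096,0.027],[0.3,-0.35,0.85,-0.8,-0.024,0.096,0.027],[0.3,-0.25,0.9,-0.8,-0.024,0.096,0.027],[0.3,-0.15,0.9,-0.8,-0.024,0.096,0.027],[0.3,-0.05,0.95,-0.8,-0.024,0.096,0.027],[0.3,0.05,0.95,-0.8,-0.024,0.096,0.027]])

```text
time: 10.17
position: [410.7, 324.4, 141.4]
tool_rot: [-0.366, 2.993, -0.791]
ft_force: [-0.6, 1.1, -1.5]
width: 0.428
```

```bash
python3 - <<'E'
from kin import *
s=st();Rf=np.load('Rf2.npy');G=np.r_[TC-95*TX,64.3]
R=Ro.from_rotvec(s['tool_rot']).as_matrix();print('jar axis',R@(Rf.T@[0,0,1]))
t=G+19*Rf[:,1]+[0,0,5];chk(t,Rf,24);plan(t,Rf,.3,step=30)
snap('side','7');snap('top','7')
a=cv2.imread('pics/side7.png');b=cv2.imread('pics/top7.png')
cv2.imwrite('pics/c7.png',np.hstack([a[100:500,150:550],b[100:500,50:450]]))
E
```

```text
t 10.17 p [410.7 324.4 141.4] q [-0.092  0.17   1.983  0.962  1.549  2.517] F [-0.6  1.1 -1.5] w 39.8
x [-0.972 -0.232  0.036] y [-0.219  0.844 -0.49 ]
jar axis [ 4.18971318e-02 -6.73930127e-04  9.99121702e-01]
chk bad [] maxjump 0.01 end [-0.09  0.35  1.95  0.96  1.46  2.34]
N 3 dist 81.8 rot 3.0 t 10.17
[0.3,-0.21,1.23,2.42,0.004,-0.017,-0.002], [0.3,-0.17,1.24,2.42,0.004,-0.017,-0.002], [0.3,-0.13,1.25,2.42,0.004,-0.017,-0.002],
```

View pics/c7.png

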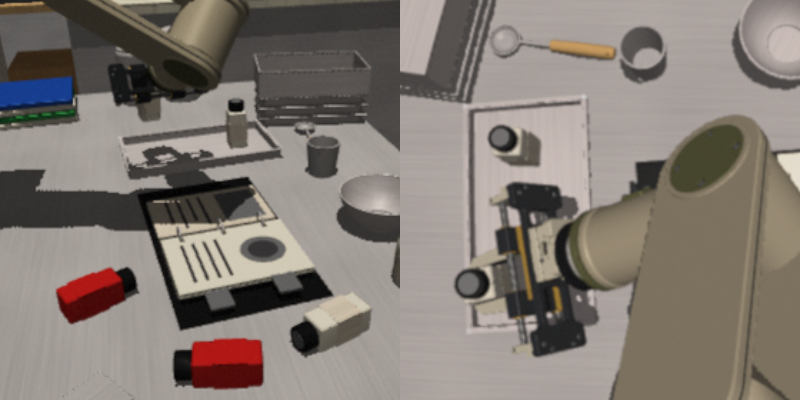

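Jar1 stands in the tray (top crop 503,140) and jar2 is held upright (470,283). Lower it.

step_arm(moves=[[0.3,-0.2,1.2,2.4,0.004,-0.017,0],[0.3,-0.2,1.2,2.4,0.004,-0.017,0],[0.3,-0.1,1.0,2.0,0.004,-0.017,0],[0.3,0,0,0,0,0,0]])

```text
time: 10.6
position: [415.3, 319.4, 61.8]
tool_rot: [-0.39, 2.915, -0.787]
ft_force: [-0.6, -0.5, -2.2]
width: 0.427
```

```bash
python3 - <<'E'
from kin import *
s=st();Rf=np.load('Rf2.npy');G=np.r_[TC-95*TX,64.3]
R=Ro.from_rotvec(s['tool_rot']).as_matrix();print('jar axis',R@(Rf.T@[0,0,1]))
t=G+19*Rf[:,1]+[0,0,1];plan(t,Rf,.3,step=6)
E
```

```text
t 10.6 p [415.3 319.4  61.8] q [-0.094  0.339  1.958  0.953  1.457  2.325] F [-0.6 -0.5 -2.2] w 39.7
x [-0.962 -0.27  -0.027] y [-0.22   0.834 -0.506]
jar axis [-0.02395541  0.00221496  0.99971057]
N 2 dist 6.5 rot 1.5 t 10.6
[0.3,0.00,0.26,0.19,-0.004,0.012,-0.002], [0.3,0.00,0.26,0.20,-0.004,0.012,-0.002],
```

step_arm(moves=[[0.3,0,0.25,0.2,-0.004,0.012,-0.002],[0.3,0,0.2,0.2,-0.004,0.012,-0.002],[0.3,0,0,0.1,0,0,0],[0.3,0,0,0,0,0,0]])

```text
time: 10.93
position: [416.7, 319.9, 56.4]
tool_rot: [-0.392, 2.939, -0.785]
ft_force: [0.7, 0.4, -1.2]
width: 0.429
```

```bash
python3 - <<'E'
from kin import *
s=st();Rf=np.load('Rf2.npy');G=np.r_[TC-95*TX,64.3]
R=Ro.from_rotvec(s['tool_rot']).as_matrix();print('jar axis',R@(Rf.T@[0,0,1]))
t=G+19*Rf[:,1]+[0,0,0];plan(t,Rf,.3,step=6)
E
```

```text
t 10.93 p [416.7 319.9  56.4] q [-0.094  0.364  1.945  0.956  1.459  2.336] F [ 0.7  0.4 -1.2] w 39.9
x [-0.965 -0.264 -0.005] y [-0.226  0.837 -0.499]
jar axis [-1.27775759e-03 -1.22003252e-04  9.99999176e-01]
N 1 dist 3.1 rot 0.2 t 10.93
[0.3,0.14,0.28,0.02,-0.000,0.002,0.002],
```

step_arm(moves=[[0.3,0,0.05,0.1,0,0,0],[0.3,0,0.05,0.1,0,0,0],[0.3,0,0.05,0.1,0,0,0]])

```text
time: 11.18
position: [418.6, 319.6, 55.1]
tool_rot: [-0.39, 2.935, -0.785]
ft_force: [0.1, -0.5, -1.0]
width: 0.433
```

```bash
python3 - <<'E'
from kin import *
s=st();Rf=np.load('Rf2.npy')
R=Ro.from_rotvec(s['tool_rot']).as_matrix();print('jar axis',R@(Rf.T@[0,0,1]))
E
```

```text
t 11.18 p [418.6 319.6  55.1] q [-0.094  0.369  1.941  0.956  1.456  2.331] F [ 0.1 -0.5 -1. ] w 40.2
x [-0.964 -0.264 -0.01 ] y [-0.224  0.836 -0.5  ]
jar axis [-6.19219477e-03 -1.76918479e-04  9.99980813e-01]
```

step_arm(moves=[[0.3,0,0.08,0.13,0,0,0],[0.3,0,0.08,0.13,0,0,0]])

```text
time: 11.35
position: [419.1, 319.9, 54.4]
tool_rot: [-0.391, 2.934, -0.78]
ft_force: [-2.6, -7.4, 14.5]
width: 0.431
```

```bash
python3 - <<'E'
from kin import *
s=st();Rf=np.load('Rf2.npy')
R=Ro.from_rotvec(s['tool_rot']).as_matrix();print('jar axis',R@(Rf.T@[0,0,1]))
snap('side','8',(90,190,150,340),4)
E
```

```text
t 11.35 p [419.1 319.9  54.4] q [-0.094  0.373  1.939  0.958  1.457  2.326] F [-2.6 -7.4 14.5] w 40.1
x [-0.964 -0.265 -0.012] y [-0.224  0.838 -0.498]
jar axis [-0.00749167 -0.00314585  0.99996699]
```

View pics/side8.png

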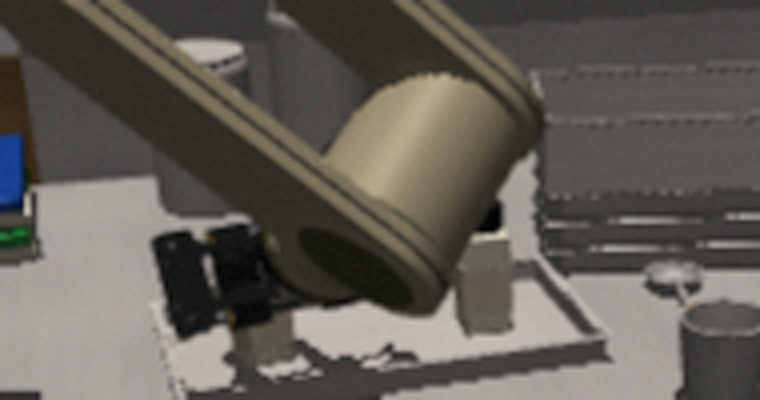

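Contact made and the jar is vertical. Release and back out.

step_arm(moves=[[0.5,0,0,0,0,0,0],[0.68,0,0,0,0,0,0],[0.68,0,0,0,0,0,0],[0.68,0,-1.5,0,0,0,0],[0.68,0,-3,0,0,0,0],[0.68,0,-3.5,0,0,0,0],[0.68,0,-3.5,0,0,0,0],[0.72,0,-3.5,0,0,0,0]])

```text
time: 12.07
position: [447.8, 191.8, 130.4]
tool_rot: [-0.408, 2.939, -0.778]
ft_force: [0.9, -0.2, -0.4]
width: 0.708
```

```bash
python3 - <<'E'
from kin import *
s=st()
snap('side','9');im,d=snap('top','9')
a=cv2.imread('pics/side9.png');b=cv2.imread('pics/top9.png')
cv2.imwrite('pics/c9.png',np.hstack([a[100:500,150:550],b[100:500,50:450]]))
Q,rect,D,bb=topface(im,d,(395,450,145,220),34,50)
print('j4',bb.sum(),np.median(Q[:,2]).round(1),rect,'cap',np.median(D,0).round(1),len(D))
E
```

```text
t 12.07 p [447.8 191.8 130.4] q [-0.32   0.321  1.821  0.814  1.713  2.348] F [ 0.9 -0.2 -0.4] w 65.8
x [-0.962 -0.273 -0.003] y [-0.236  0.836 -0.495]
j4 504 41.0 ((607.9302368164062, -310.0540771484375), (83.81546020507812, 33.06787109375), 19.750486373901367) cap [ 558.6 -327.8   36.9] 36
```

View pics/c9.png

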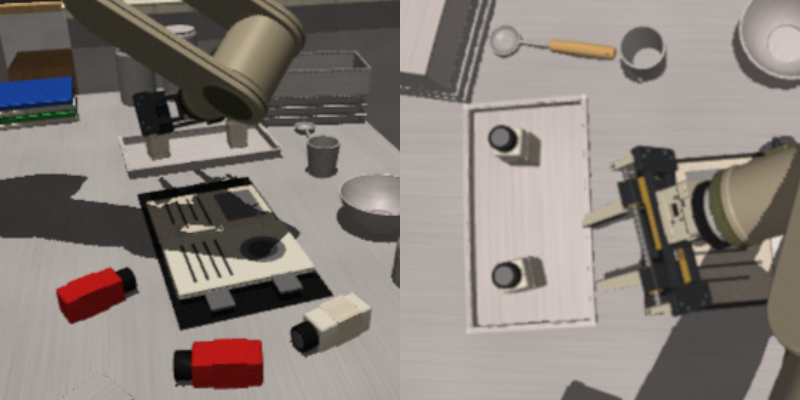

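View pics/top9.png

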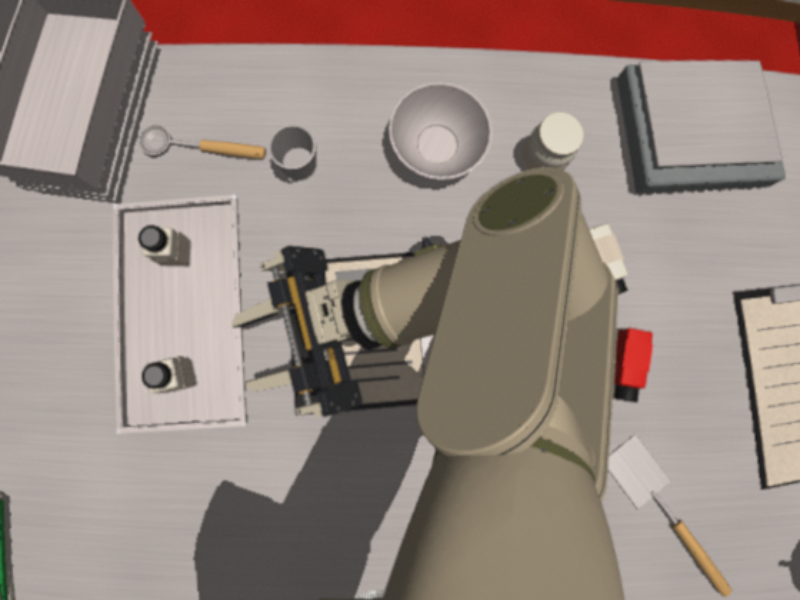

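```bash
python3 - <<'E'
from kin import *
s=bot.read_state()
G,R,d=graspjar((606.9,-306.4),20,-159.4,-1)
t=G+19*d-120*d;print(G,t)
chk(t,R,24);plan(t,R,.72)
E
```

```text
[ 588.17880929 -313.43683297   23.        ] [ 540.90780273 -331.20483621  110.46856578]
chk bad [] maxjump 0.14 end [-0.92  0.1   1.82  0.56  1.13  0.06]
N 19 dist 528.3 rot 122.6 t 12.17
[0.72,0.29,-2.34,1.48,0.061,-0.091,-0.025], [0.72,0.49,-2.24,1.58,0.061,-0.091,-0.025], [0.72,0.69,-2.12,1.66,0.061,-0.091,-0.025], [0.72,0.89,-2.00,1.71,0.061,-0.091,-0.025], [0.72,1.10,-1.87,1.74,0.061,-0.091,-0.025], [0.72,1.30,-1.73,1.74,0.061,-0.091,-0.025], [0.72,1.50,-1.59,1.71,0.061,-0.091,-0.025], [0.72,1.70,-1.45,1.66,0.061,-0.091,-0.025],
[0.72,1.88,-1.31,1.58,0.061,-0.091,-0.025], [0.72,2.05,-1.16,1.48,0.061,-0.091,-0.025], [0.72,2.21,-1.02,1.35,0.061,-0.091,-0.025], [0.72,2.35,-0.89,1.20,0.061,-0.091,-0.025], [0.72,2.47,-0.76,1.03,0.061,-0.091,-0.025], [0.72,2.57,-0.64,0.84,0.061,-0.091,-0.025], [0.72,2.65,-0.53,0.64,0.061,-0.091,-0.025], [0.72,2.71,-0.43,0.42,0.061,-0.091,-0.025],
[0.72,2.75,-0.34,0.20,0.061,-0.091,-0.025], [0.72,2.77,-0.27,-0.04,0.061,-0.091,-0.025], [0.72,2.76,-0.21,-0.27,0.061,-0.091,-0.025],
```

step_arm(moves=[[0.72,0.3,-2.4,1.4,0.061,-0.091,-0.025],[0.72,0.5,-2.3,1.5,0.061,-0.091,-0.025],[0.72,0.7,-2.2,1.6,0.061,-0.091,-0.025],[0.72,0.9,-2.1,1.7,0.061,-0.091,-0.025],[0.72,1.1,-1.9,1.75,0.061,-0.091,-0.025],[0.72,1.3,-1.8,1.75,0.061,-0.091,-0.025],[0.72,1.5,-1.6,1.7,0.061,-0.091,-0.025],[0.72,1.7,-1.5,1.65,0.061,-0.091,-0.025]])

```text
time: 12.83
position: [488.5, -42.1, 127.1]
tool_rot: [-0.759, 1.952, -1.06]
ft_force: [0.5, 1.0, 0.4]
width: 0.719
```

```bash
python3 - <<'E'
from kin import *
s=st()
G,R,d=graspjar((606.9,-306.4),20,-159.4,-1)
t=G+19*d-120*d
chk(t,R,24);plan(t,R,.72)
E
```

```text
t 12.83 p [488.5 -42.1 127.1] q [-0.477  0.196  1.68   0.369  1.633  1.568] F [0.5 1.  0.4] w 66.8
x [-0.523 -0.78  -0.345] y [-0.135  0.475 -0.869]
chk bad [] maxjump 0.08 end [-0.92  0.1   1.82  0.56  1.13  0.06]
N 11 dist 294.3 rot 69.5 t 12.83
[0.72,1.85,-1.18,1.53,0.061,-0.089,-0.024], [0.72,2.01,-1.05,1.42,0.061,-0.089,-0.024], [0.72,2.16,-0.91,1.29,0.061,-0.089,-0.024], [0.72,2.28,-0.79,1.15,0.061,-0.089,-0.024], [0.72,2.40,-0.67,0.98,0.061,-0.089,-0.024], [0.72,2.49,-0.55,0.80,0.061,-0.089,-0.024], [0.72,2.57,-0.45,0.61,0.061,-0.089,-0.024], [0.72,2.62,-0.35,0.40,0.061,-0.089,-0.024],
[0.72,2.65,-0.27,0.19,0.061,-0.089,-0.024], [0.72,2.67,-0.20,-0.04,0.061,-0.089,-0.024], [0.72,2.66,-0.15,-0.26,0.061,-0.089,-0.024],
```

step_arm(moves=[[0.72,1.85,-1.2,1.5,0.061,-0.089,-0.024],[0.72,2.0,-1.05,1.4,0.061,-0.089,-0.024],[0.72,2.15,-0.9,1.3,0.061,-0.089,-0.024],[0.72,2.3,-0.8,1.15,0.061,-0.089,-0.024],[0.72,2.4,-0.7,1.0,0.061,-0.089,-0.024],[0.72,2.5,-0.55,0.8,0.061,-0.089,-0.024],[0.72,2.55,-0.45,0.6,0.061,-0.089,-0.024],[0.72,2.6,-0.35,0.4,0.061,-0.089,-0.024]])

```text
time: 13.5
position: [530.3, -261.9, 120.6]
tool_rot: [-0.909, 0.934, -1.114]
ft_force: [0.6, -0.1, -0.1]
width: 0.72
```

step_arm(moves=[[0.72,2.65,-0.3,0.2,0.061,-0.089,-0.024],[0.72,2.7,-0.2,0,0.061,-0.089,-0.024],[0.72,2.7,-0.15,-0.25,0.061,-0.089,-0.024]])

```text
time: 13.75
position: [547.8, -344.0, 120.2]
tool_rot: [-0.924, 0.555, -1.088]
ft_force: [0.5, -0.6, 0.2]
width: 0.717
```

```bash
python3 - <<'E'
from kin import *
s=st()
im,dd=snap('top','10');snap('side','10')
Q,rect,D,bb=topface(im,dd,(390,460,135,230),32,50)
print('j4',bb.sum(),np.median(Q[:,2]).round(1),rect,'cap',np.median(D,0).round(1),len(D))
a=cv2.imread('pics/side10.png');b=cv2.imread('pics/top10.png')
cv2.imwrite('pics/c10.png',np.hstack([a[200:600,400:800],b[100:500,350:750]]))
G,R,d=graspjar((606.9,-306.4),20,-159.4,-1)
t=G+19*d
chk(t,R,24);plan(t,R,.72,step=30)
E
```

```text
t 13.75 p [ 547.8 -344.   120.2] q [-0.942  0.107  1.806  0.591  1.119 -0.019] F [ 0.5 -0.6  0.2] w 66.7
x [ 0.389 -0.92   0.049] y [ 0.5    0.165 -0.85 ]
j4 721 40.7 ((606.693115234375, -306.6524963378906), (83.63029479980469, 42.04981994628906), 18.216564178466797) cap [ 556.5 -322.3   36.1] 96
chk bad [] maxjump 0.01 end [-0.82  0.32  1.78  0.62  0.92  0.04]
N 5 dist 128.0 rot 3.8 t 13.85
[0.72,-0.37,2.53,-0.13,-0.006,0.011,0.004], [0.72,-0.36,2.53,-0.12,-0.006,0.011,0.004], [0.72,-0.35,2.53,-0.11,-0.006,0.011,0.004], [0.72,-0.34,2.54,-0.10,-0.006,0.011,0.004], [0.72,-0.32,2.54,-0.09,-0.006,0.011,0.004],
```

View pics/c10.png

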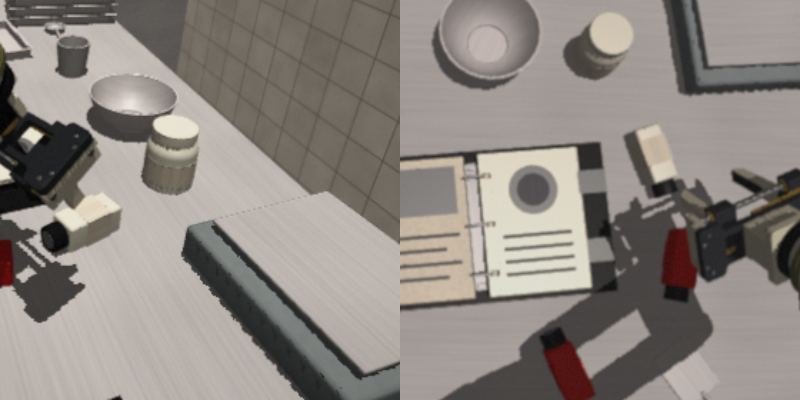

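step_arm(moves=[[0.72,-0.35,2.5,-0.1,-0.006,0.011,0.004],[0.72,-0.35,2.5,-0.1,-0.006,0.011,0.004],[0.72,-0.35,2.5,-0.1,-0.006,0.011,0.004],[0.72,-0.35,2.3,-0.1,-0.006,0.011,0.004],[0.72,0,0,0,0,0,0]])

```text
time: 14.27
position: [584.6, -318.0, 29.5]
tool_rot: [-0.912, 0.632, -1.1]
ft_force: [-0.1, 0.2, -0.4]
width: 0.719
```

```bash
python3 - <<'E'
from kin import *
s=st()
G,R,d=graspjar((606.9,-306.4),20,-160.2,-1,up=4.5)
plan(G+19*d,R,.72,step=30)
E
```

```text
t 14.27 p [ 584.6 -318.    29.5] q [-0.846  0.271  1.796  0.603  0.96   0.046] F [-0.1  0.2 -0.4] w 66.8
x [ 0.347 -0.938  0.004] y [ 0.47   0.17  -0.866]
N 1 dist 26.1 rot 0.5 t 14.27
[0.72,-0.34,2.58,0.18,0.000,0.009,-0.001],
```

step_arm(moves=[[0.72,-0.2,1.5,0.1,0,0.005,0],[0.72,-0.15,1.0,0.1,0,0.004,0],[0.72,0,0,0,0,0,0]])

```text
time: 14.52
position: [596.7, -307.0, 8.1]
tool_rot: [-0.907, 0.644, -1.101]
ft_force: [0.3, -0.2, -0.4]
width: 0.719
```

```bash
python3 - <<'E'
from kin import *
s=st()
G,R,d=graspjar((606.9,-306.4),20,-160.2,-1,up=4.5)
plan(G+19*d,R,.72,step=30)
E
```

```text
t 14.52 p [ 596.7 -307.     8.1] q [-0.816  0.314  1.789  0.615  0.92   0.058] F [ 0.3 -0.2 -0.4] w 66.9
x [ 0.339 -0.941 -0.006] y [ 0.467  0.174 -0.867]
N 1 dist 3.0 rot 0.4 t 14.52
[0.72,0.29,-0.03,-0.06,0.002,-0.003,-0.006],
```

step_arm(moves=[[0.72,0.2,0,0,0,0,0],[0.35,0,0,0,0,0,0],[0.3,0,0,0,0,0,0],[0.3,0,0,0,0,0,0],[0.3,0,0,0,0,0,0],[0.3,0,0,0,0,0,0]])

```text
time: 15.02
position: [598.1, -311.6, 13.2]
tool_rot: [-0.907, 0.64, -1.105]
ft_force: [-1.2, 1.0, -1.2]
width: 0.429
```

```bash
python3 - <<'E'
from kin import *
s=st();R=Ro.from_rotvec(s['tool_rot']).as_matrix()
h=np.degrees(np.arctan2(R[1,0],R[0,0]))-90;print('c head by jaws',h)
G=s['position']-19*R[:,1];c=np.array([np.cos(np.radians(h)),np.sin(np.radians(h)),0])
cT=R.T@c;np.save('cT4.npy',cT)
print('along',(G[:2]-[606.9,-306.4])@c[:2],'G',G,'up in tool',R.T@[0,0,1],'cT',cT)
E
```

```text
t 15.02 p [ 598.1 -311.6   13.2] q [-0.82   0.311  1.782  0.613  0.925  0.06 ] F [-1.2  1.  -1.2] w 39.9
x [ 0.338 -0.941 -0.002] y [ 0.47   0.171 -0.866]
c head by jaws -160.21648998782862
along 19.577634541744086 G [ 589.13977308 -314.86654722   29.62521921] up in tool [-0.0017454  -0.86623817  0.49962825] cT [ 1.58086229e-16 -4.99629016e-01 -8.66239486e-01]
```

step_arm(moves=[[0.3,0,-1.5,0.85,0,0,0],[0.3,0,-2.9,1.65,0,0,0],[0.3,0,-2.9,1.65,0,0,0],[0.3,0,-2.9,1.65,0,0,0],[0.3,0,-1.5,0.85,0,0,0],[0.3,0,0,0,0,0,0]])

```text
time: 15.52
position: [593.7, -311.1, 149.2]
tool_rot: [-0.907, 0.65, -1.102]
ft_force: [0.1, -1.0, -0.6]
width: 0.43
```

```bash
python3 - <<'E'
from kin import *
s=st();cT=np.load('cT4.npy')
snap('side','11');a=cv2.imread('pics/side11.png');cv2.imwrite('pics/c11.png',a[150:550,250:750])
Rf=placeR(95.5,cT);np.save('Rf4.npy',Rf);G=np.array([512,306,64.6])
for dz in(0,60,90,130):q=ik(G+19*Rf[:,1]+[0,0,dz],Rf);print(q.round(2),ok(q))
t=G+19*Rf[:,1]+[0,0,85];print(t);chk(t,Rf,24);plan(t,Rf,.3)
E
```

```text
t 15.52 p [ 593.7 -311.1  149.2] q [-0.824  0.12   1.722  0.527  1.145  0.222] F [ 0.1 -1.  -0.6] w 40.0
x [ 0.337 -0.942 -0.009] y [ 0.463  0.174 -0.869]
[-0.1   0.45  1.83  1.05  1.37  2.43] True
[-0.1   0.33  1.85  1.03  1.43  2.53] True
[-0.1   0.27  1.85  1.03  1.46  2.57] True
[-0.1   0.2   1.84  1.02  1.49  2.64] True
[510.42251787 322.38277833 140.1070487 ]
chk bad [] maxjump 0.14 end [-0.1   0.28  1.85  1.03  1.45  2.57]
N 20 dist 638.8 rot 128.0 t 15.57
[0.3,-3.12,0.39,0.55,-0.054,0.095,0.025], [0.3,-3.15,0.45,0.28,-0.054,0.095,0.025], [0.3,-3.15,0.52,0.01,-0.054,0.095,0.025], [0.3,-3.12,0.61,-0.26,-0.054,0.095,0.025], [0.3,-3.07,0.71,-0.52,-0.054,0.095,0.025], [0.3,-2.99,0.82,-0.77,-0.054,0.095,0.025], [0.3,-2.88,0.94,-1.00,-0.054,0.095,0.025], [0.3,-2.75,1.07,-1.21,-0.054,0.095,0.025],
[0.3,-2.60,1.21,-1.40,-0.054,0.095,0.025], [0.3,-2.43,1.35,-1.57,-0.054,0.095,0.025], [0.3,-2.24,1.50,-1.72,-0.054,0.095,0.025], [0.3,-2.03,1.65,-1.84,-0.054,0.095,0.025], [0.3,-1.81,1.80,-1.92,-0.054,0.095,0.025], [0.3,-1.57,1.95,-1.98,-0.054,0.095,0.025], [0.3,-1.33,2.09,-2.01,-0.054,0.095,0.025], [0.3,-1.09,2.23,-2.01,-0.054,0.095,0.025],
[0.3,-0.84,2.36,-1.98,-0.054,0.095,0.025], [0.3,-0.59,2.48,-1.92,-0.054,0.095,0.025], [0.3,-0.35,2.60,-1.83,-0.054,0.095,0.025], [0.3,-0.11,2.70,-1.71,-0.054,0.095,0.025],
```

View pics/c11.png

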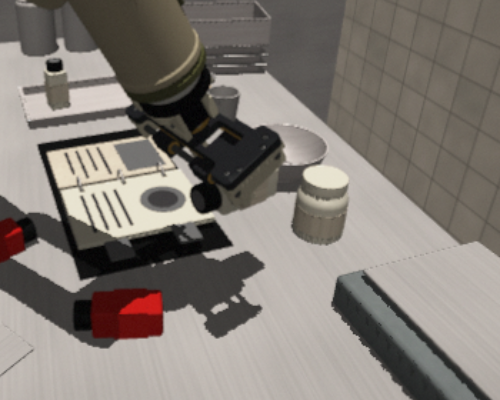

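step_arm(moves=[[0.3,-3.1,0.4,0.55,-0.054,0.095,0.025],[0.3,-3.15,0.4,0.3,-0.054,0.095,0.025],[0.3,-3.15,0.5,0,-0.054,0.095,0.025],[0.3,-3.1,0.6,-0.25,-0.054,0.095,0.025],[0.3,-3.05,0.7,-0.5,-0.054,0.095,0.025],[0.3,-3.0,0.8,-0.75,-0.054,0.095,0.025],[0.3,-2.9,0.9,-1.0,-0.054,0.095,0.025],[0.3,-2.75,1.0,-1.2,-0.054,0.095,0.025]])

```text
time: 16.23
position: [553.2, -52.1, 132.3]
tool_rot: [-0.739, 1.673, -1.135]
ft_force: [0.3, 0.4, -1.8]
width: 0.432
```

```bash
python3 - <<'E'
from kin import *
s=st();Rf=np.load('Rf4.npy');G=np.array([512,306,64.6])
t=G+19*Rf[:,1]+[0,0,85];chk(t,Rf,24);plan(t,Rf,.3)
E
```

```text
t 16.23 p [553.2 -52.1 132.3] q [-0.439  0.155  1.677  0.372  1.467  1.445] F [ 0.3  0.4 -1.8] w 40.1
x [-0.367 -0.854 -0.369] y [ 0.027  0.387 -0.922]
chk bad [] maxjump 0.06 end [-0.1   0.28  1.85  1.03  1.45  2.57]
N 12 dist 377.0 rot 73.8 t 16.23
[0.3,-2.56,1.14,-1.43,-0.052,0.090,0.026], [0.3,-2.39,1.28,-1.59,-0.052,0.090,0.026], [0.3,-2.21,1.42,-1.73,-0.052,0.090,0.026], [0.3,-2.01,1.57,-1.84,-0.052,0.090,0.026], [0.3,-1.79,1.72,-1.93,-0.052,0.090,0.026], [0.3,-1.57,1.86,-1.99,-0.052,0.090,0.026], [0.3,-1.34,2.00,-2.02,-0.052,0.090,0.026], [0.3,-1.10,2.14,-2.02,-0.052,0.090,0.026],
[0.3,-0.87,2.27,-2.00,-0.052,0.090,0.026], [0.3,-0.63,2.39,-1.94,-0.052,0.090,0.026], [0.3,-0.39,2.50,-1.86,-0.052,0.090,0.026], [0.3,-0.17,2.60,-1.76,-0.052,0.090,0.026],
```

step_arm(moves=[[0.3,-2.55,1.05,-1.45,-0.052,0.09,0.026],[0.3,-2.4,1.2,-1.6,-0.052,0.09,0.026],[0.3,-2.2,1.35,-1.75,-0.052,0.09,0.026],[0.3,-2.0,1.5,-1.85,-0.052,0.09,0.026],[0.3,-1.8,1.65,-1.95,-0.052,0.09,0.026],[0.3,-1.6,1.8,-2.0,-0.052,0.09,0.026],[0.3,-1.35,1.9,-2.05,-0.052,0.09,0.026]])

```text
time: 16.82
position: [521.7, 177.8, 130.9]
tool_rot: [-0.444, 2.527, -0.984]
ft_force: [-0.0, -1.1, -0.7]
width: 0.429
```

```bash
python3 - <<'E'
from kin import *
s=st();Rf=np.load('Rf4.npy');G=np.array([512,306,64.6])
t=G+19*Rf[:,1]+[0,0,85];chk(t,Rf,24);plan(t,Rf,.3)
E
```

```text
t 16.82 p [521.7 177.8 130.9] q [-0.238  0.276  1.71   0.705  1.574  2.198] F [-0.  -1.1 -0.7] w 39.9
x [-0.873 -0.423 -0.242] y [-0.148  0.703 -0.696]
chk bad [] maxjump 0.02 end [-0.1   0.28  1.85  1.03  1.45  2.57]
N 5 dist 145.3 rot 27.9 t 16.82
[0.3,-1.07,1.94,-1.88,-0.046,0.082,0.026], [0.3,-0.87,2.05,-1.87,-0.046,0.082,0.026], [0.3,-0.66,2.15,-1.84,-0.046,0.082,0.026], [0.3,-0.45,2.25,-1.78,-0.046,0.082,0.026], [0.3,-0.25,2.34,-1.71,-0.046,0.082,0.026],
```

step_arm(moves=[[0.3,-1.05,1.8,-2.0,-0.046,0.082,0.026],[0.3,-0.85,1.9,-2.0,-0.046,0.082,0.026],[0.3,-0.65,2.1,-1.9,-0.046,0.082,0.026],[0.3,-0.45,2.2,-1.8,-0.046,0.082,0.026],[0.3,-0.25,2.3,-1.7,-0.046,0.082,0.026],[0.3,0,0,0,0,0,0]])

```text
time: 17.32
position: [501.1, 330.8, 131.3]
tool_rot: [0.13, -3.012, 0.781]
ft_force: [-1.1, -0.0, -2.2]
width: 0.424
```

```bash
python3 - <<'E'
from kin import *
s=st();Rf=np.load('Rf4.npy');G=np.array([512,306,64.6])
R=Ro.from_rotvec(s['tool_rot']).as_matrix();print('jar axis',R@(Rf.T@[0,0,1]))
t=G+19*Rf[:,1]+[0,0,5];chk(t,Rf,24);plan(t,Rf,.3,step=30)
snap('side','12');snap('top','12')
a=cv2.imread('pics/side12.png');b=cv2.imread('pics/top12.png')
cv2.imwrite('pics/c12.png',np.hstack([a[100:500,150:550],b[100:500,50:450]]))
E
```

```text
t 17.32 p [501.1 330.8 131.3] q [-0.092  0.289  1.869  1.048  1.442  2.593] F [-1.1 -0.  -2.2] w 39.5
x [-0.996 -0.074  0.047] y [-0.088  0.871 -0.484]
jar axis [ 0.04854082 -0.01403709  0.99872256]
chk bad [] maxjump 0.01 end [-0.1   0.44  1.83  1.05  1.38  2.44]
N 3 dist 72.3 rot 3.2 t 17.32
[0.3,-0.40,0.88,2.21,0.006,-0.017,0.001], [0.3,-0.36,0.89,2.21,0.006,-0.017,0.001], [0.3,-0.32,0.91,2.21,0.006,-0.017,0.001],
```

View pics/c12.png

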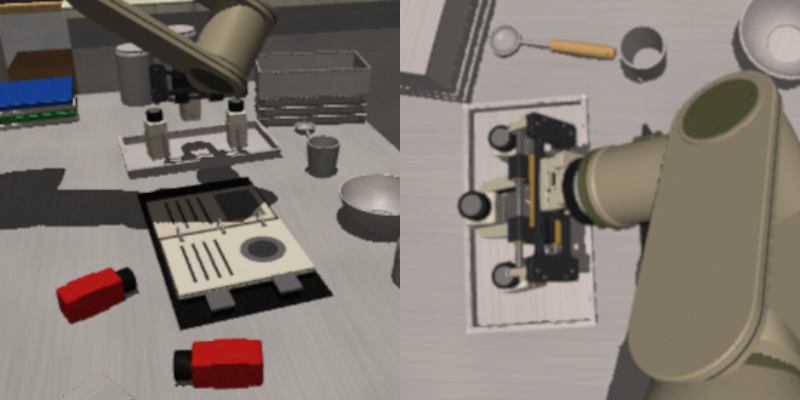

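step_arm(moves=[[0.3,-0.9,-0.6,0,0.006,-0.04,0],[0.3,-0.1,0.6,1.8,0.006,-0.01,0],[0.3,0,0.6,1.6,0,0,0],[0.3,0,0,0,0,0,0]])

```text
time: 17.75
position: [515.5, 314.1, 96.0]
tool_rot: [-0.152, 2.994, -0.806]
ft_force: [-0.4, -0.6, -1.2]
width: 0.429
```

```bash
python3 - <<'E'
from kin import *
s=st();Rf=np.load('Rf4.npy');G=np.array([512,302,64.6])
R=Ro.from_rotvec(s['tool_rot']).as_matrix();print('jar axis',R@(Rf.T@[0,0,1]))
t=G+19*Rf[:,1]+[0,0,4];chk(t,Rf,24);plan(t,Rf,.3,step=20)
E
```

```text
t 17.75 p [515.5 314.1  96. ] q [-0.113  0.373  1.828  1.025  1.42   2.483] F [-0.4 -0.6 -1.2] w 39.9
x [-0.994 -0.104 -0.011] y [-0.085  0.86  -0.503]
jar axis [-0.01103659  0.00236893  0.99993629]
chk bad [] maxjump 0.0 end [-0.11  0.44  1.83  1.04  1.38  2.44]
N 2 dist 37.4 rot 0.8 t 17.75
[0.3,0.25,1.13,1.47,-0.002,0.007,0.001], [0.3,0.24,1.13,1.47,-0.002,0.007,0.001],
```

step_arm(moves=[[0.3,0.2,1.1,1.4,-0.002,0.007,0],[0.3,0.2,1.1,1.4,-0.002,0.007,0],[0.3,0,0,0,0,0,0]])

```text
time: 18.0
position: [513.9, 316.2, 60.4]
tool_rot: [-0.143, 3.005, -0.807]
ft_force: [-0.8, -0.0, -2.3]
width: 0.429
```

```bash
python3 - <<'E'
from kin import *
s=st();Rf=np.load('Rf4.npy');G=np.array([512,302,64.6])
R=Ro.from_rotvec(s['tool_rot']).as_matrix();print('jar axis',R@(Rf.T@[0,0,1]))
t=G+19*Rf[:,1]+[0,0,0];plan(t,Rf,.3,step=20)
E
```

```text
t 18.0 p [513.9 316.2  60.4] q [-0.111  0.441  1.827  1.04   1.383  2.438] F [-0.8 -0.  -2.3] w 39.9
x [-0.995 -0.095 -0.002] y [-0.081  0.862 -0.501]
jar axis [-0.00241642  0.00128907  0.99999625]
N 1 dist 6.7 rot 0.2 t 18.0
[0.3,0.32,0.48,0.33,-0.002,0.002,-0.002],
```

step_arm(moves=[[0.3,0.1,0.2,0.25,0,0.002,0],[0.3,0,0.1,0.2,0,0,0],[0.3,0,0.05,0.1,0,0,0]])

```text
time: 18.25
position: [514.0, 315.6, 56.1]
tool_rot: [-0.141, 3.006, -0.805]
ft_force: [-3.1, 0.3, 5.1]
width: 0.425
```

```bash
python3 - <<'E'
from kin import *
s=st();Rf=np.load('Rf4.npy')
R=Ro.from_rotvec(s['tool_rot']).as_matrix();print('jar axis',R@(Rf.T@[0,0,1]))
E
```

```text
t 18.25 p [514.  315.6  56.1] q [-0.112  0.45   1.826  1.042  1.38   2.43 ] F [-3.1  0.3  5.1] w 39.5
x [-0.996 -0.094 -0.002] y [-0.081  0.862 -0.5  ]
jar axis [-2.17452446e-03  2.21257704e-05  9.99997635e-01]
```

step_arm(moves=[[0.3,0,0.03,0.06,0,0,0],[0.5,0,0,0,0,0,0],[0.66,0,0,0,0,0,0],[0.66,0,0,0,0,0,0],[0.66,0,-1.5,0,0,0,0],[0.66,0,-3,0,0,0,0],[0.66,0,-3.5,0,0,0,0],[0.66,0,-3.5,0,0,0,0]])

```text
time: 18.92
position: [520.8, 215.9, 116.0]
tool_rot: [-0.153, 3.005, -0.804]
ft_force: [0.7, -0.7, 0.7]
width: 0.652
```

```bash
python3 - <<'E'
from kin import *
s=st()
snap('side','13');im,d=snap('top','13')
a=cv2.imread('pics/side13.png');b=cv2.imread('pics/top13.png')
cv2.imwrite('pics/c13.png',np.hstack([a[100:500,150:550],b[100:500,50:450]]))
E
```

```text
t 18.92 p [520.8 215.9 116. ] q [-0.286  0.375  1.781  0.931  1.568  2.452] F [ 0.7 -0.7  0.7] w 60.6
x [-0.995 -0.102 -0.001] y [-0.088  0.862 -0.5  ]
```

View pics/c13.png

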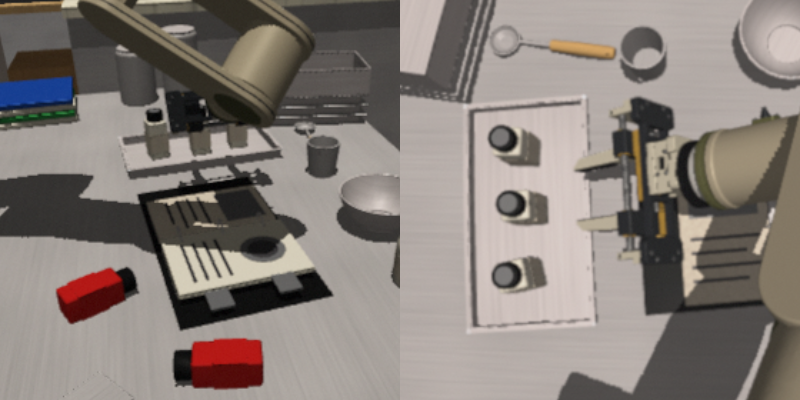

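```bash
python3 - <<'E'
from h import *
for n,boxes in (('top',((366,395,178,222),(366,400,228,272))),('side',((240,285,255,295),(290,325,250,285)))):
    z=np.load(f'pics/{n}0.npz');im,d=z['im'],z['d'];C=cloud(n,d)
    hsv=cv2.cvtColor(im,cv2.COLOR_RGB2HSV)
    for b in boxes:
        c0,c1,r0,r1=b;I=im[r0:r1,c0:c1].astype(int);v=I.max(2);
        m=((v>60)&(v<150)&((v-I.min(2))<25)).astype(np.uint8)
        k,l,st,ce=cv2.connectedComponentsWithStats(m,connectivity=4)
        for i in 1+np.argsort(-st[1:,4])[:2]:
            if st[i,4]<40: continue
            ys,xs=np.where(l==i);rc=cv2.minAreaRect(np.c_[xs,ys].astype(np.float32))
            P=C[r0:r1,c0:c1][l==i];print(n,b,st[i],'ctr px',(ce[i]+[c0,r0]).round(1),'rect',np.round(rc[0],1)+[c0,r0],'depth-world',np.median(P,0).round(1))
E
python3 - <<'E'
import cv2,numpy as np
for n,b in(('top',(340,410,165,285)),('side',(215,350,235,305))):
    z=np.load(f'pics/{n}0.npz');c0,c1,r0,r1=b
    cv2.imwrite(f'pics/tab_{n}.png',cv2.resize(z['im'][r0:r1,c0:c1,::-1],None,fx=5,fy=5,interpolation=cv2.INTER_CUBIC))
E
```

```text
top (366, 395, 178, 222) [  3   0  26  44 551] ctr px [382.5 196.3] rect [381.5 199.5] depth-world [ 566.8 -223.2   22.6]
top (366, 400, 228, 272) [  9   0  25  44 586] ctr px [389.  245.9] rect [387.  249.5] depth-world [ 464.9 -237.3    5.1]
side (240, 285, 255, 295) [  0  10  45  22 337] ctr px [260. 276.] rect [263.3 276.8] depth-world [ 469.5 -214.7   17.4]
side (290, 325, 250, 285) [  0   7  35  17 259] ctr px [306.5 265.4] rect [307.9 266.1] depth-world [ 569.5 -209.7   21.2]
```

View pics/tab_top.png

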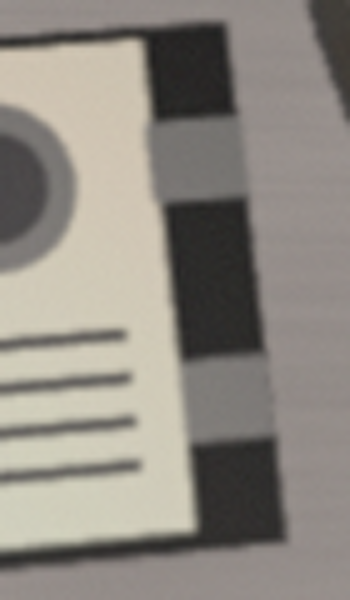

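View pics/tab_side.png

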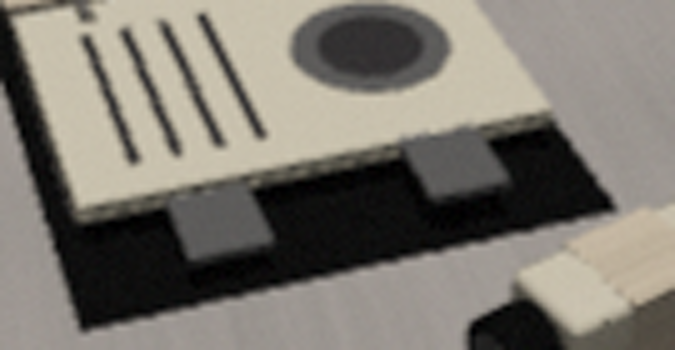

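```bash
python3 - <<'E'
from h import *
f=lambda p,o:(np.array(p)+.5)/5-.5+o
T1=f([[152,122],[240,117],[248,195],[160,203]],[340,165]);T2=f([[184,360],[265,353],[274,437],[190,444]],[340,165])
S1=f([[403,137],[480,125],[512,185],[438,200]],[215,235]);S2=f([[168,197],[240,186],[273,238],[195,252]],[215,235])
# order top: inner-far, outer-far, outer-near, inner-near ; side: inner-near, inner-far, outer-far, outer-near
S1=S1[[1,2,3,0]];S2=S2[[1,2,3,0]]
for n,S,T,z in((1,S1,T1,23),(2,S2,T2,19)):
    r=tri(S,T);print(n,'tri corners\n',r.round(1),'\n mean',r.mean(0).round(1));o=onz('top',T,z);print(' top on plane',z,o.mean(0).round(1),' edge len',np.linalg.norm(o[0]-o[1]).round(1),np.linalg.norm(o[1]-o[2]).round(1)); print(' side on plane',onz('side',S,z).mean(0).round(1))
# rings: find leaf corners & binder corners from top0
f2=lambda p:(np.array(p)+.5)/3.9-.5+[195,160]
B=onz('top',f2([[20,92],[742,38],[787,440],[48,508]]),3);print('binder',B.round(1),B.mean(0).round(1))
u=(B[0]-B[3]+B[1]-B[2]);print('yaw x',np.degrees(np.arctan2(u[1],u[0])),np.linalg.norm(B[0]-B[1]),np.linalg.norm(B[0]-B[3]))
v=B[0]-B[1]+B[3]-B[2];print('yaw y',np.degrees(np.arctan2(v[1],v[0]))-90)
E
```

```text
1 tri corners
 [[ 582.8 -195.    21.9    2.6]
 [ 585.5 -233.5   19.5    1.2]
 [ 553.  -236.2   19.7    2.8]
 [ 548.6 -197.4   23.3    3. ]] 
 mean [ 567.5 -215.5   21.1    2.4]
 top on plane 23 [ 566.  -214.7   23. ]  edge len 37.9 33.2
 side on plane [ 568.  -217.7   23. ]
2 tri corners
 [[ 480.7 -207.3   18.4    2.8]
 [ 485.7 -242.2   18.4    0.7]
 [ 452.6 -245.    19.8    4.3]
 [ 448.5 -209.2   19.7    2.3]] 
 mean [ 466.9 -225.9   19.1    2.5]
 top on plane 19 [ 466.3 -225.9   19. ]  edge len 34.7 35.0
 side on plane [ 467.4 -225.9   19. ]
binder [[ 591.4  163.3    3. ]
 [ 629.  -233.8    3. ]
 [ 407.8 -254.     3. ]
 [ 369.2  141.3    3. ]] [499.3 -45.8   3. ]
yaw x 5.445681191617091 398.7950810767061 223.28482550381264
yaw y 5.492102062955993
```

```bash
cat >> kin.py <<'E'
BO=np.array([499.3,-45.8]);BY=np.radians(5.47);BU=np.array([np.cos(BY),np.sin(BY)]);BV=np.array([-BU[1],BU[0]])
def bloc(lx,ly): return BO+lx*BU+ly*BV
RD=toolR((0,0,-1),(BU[0],BU[1],0))
E
python3 - <<'E'
from kin import *
s=bot.read_state()
t=np.r_[bloc(50,-178),100];print(t,RD.round(2),ik(t,RD).round(2),ik(np.r_[bloc(50,178),20],RD).round(2),ik(np.r_[bloc(50,0),200],RD).round(2))
chk(t,RD,30);plan(t,RD,.66)
E
```

```text
[ 566.04008244 -218.22320434  100.        ] [[ 1.   0.  -0.1]
 [ 0.1  0.   1. ]
 [ 0.  -1.   0. ]] [-0.45  0.23  1.6   0.    1.31 -0.55] [0.16 0.18 1.81 0.   1.15 0.06] [-0.17  0.01  1.65  0.    1.48 -0.26]
chk bad [] maxjump 0.13 end [-0.45  0.23  1.6  -0.    1.31 -0.55]
N 28 dist 433.2 rot 179.7 t 19.02
[0.66,0.00,-1.30,0.83,-0.000,-0.097,-0.056], [0.66,0.16,-1.30,0.83,-0.000,-0.097,-0.056], [0.66,0.31,-1.29,0.80,-0.000,-0.097,-0.056], [0.66,0.46,-1.27,0.76,-0.000,-0.097,-0.056], [0.66,0.60,-1.24,0.71,-0.000,-0.097,-0.056], [0.66,0.73,-1.20,0.65,-0.000,-0.097,-0.056], [0.66,0.86,-1.15,0.57,-0.000,-0.097,-0.056], [0.66,0.97,-1.10,0.48,-0.000,-0.097,-0.056],
[0.66,1.07,-1.05,0.38,-0.000,-0.097,-0.056], [0.66,1.16,-0.98,0.27,-0.000,-0.097,-0.056], [0.66,1.24,-0.92,0.16,-0.000,-0.097,-0.056], [0.66,1.29,-0.85,0.03,-0.000,-0.097,-0.056], [0.66,1.34,-0.77,-0.10,-0.000,-0.097,-0.056], [0.66,1.36,-0.70,-0.23,-0.000,-0.097,-0.056], [0.66,1.37,-0.62,-0.36,-0.000,-0.097,-0.056], [0.66,1.36,-0.54,-0.49,-0.000,-0.097,-0.056],
[0.66,1.34,-0.47,-0.62,-0.000,-0.097,-0.056], [0.66,1.29,-0.39,-0.75,-0.000,-0.097,-0.056], [0.66,1.23,-0.32,-0.88,-0.000,-0.097,-0.056], [0.66,1.16,-0.26,-0.99,-0.000,-0.097,-0.056], [0.66,1.07,-0.19,-1.10,-0.000,-0.097,-0.056], [0.66,0.97,-0.14,-1.20,-0.000,-0.097,-0.056], [0.66,0.85,-0.08,-1.29,-0.000,-0.097,-0.056], [0.66,0.73,-0.04,-1.36,-0.000,-0.097,-0.056],
[0.66,0.59,-0.00,-1.43,-0.000,-0.097,-0.056], [0.66,0.45,0.03,-1.48,-0.000,-0.097,-0.056], [0.66,0.30,0.05,-1.52,-0.000,-0.097,-0.056], [0.66,0.15,0.06,-1.54,-0.000,-0.097,-0.056],
```

step_arm(moves=[[0.66,0,-3.5,0,0,0,0],[0.66,0,-3.5,0,0,0,0],[0.66,0,-2.0,2.0,0,-0.097,-0.056],[0.66,0.3,-2.0,2.0,0,-0.097,-0.056],[0.66,0.5,-2.0,1.5,0,-0.097,-0.056],[0.66,0.6,-1.5,1.2,0,-0.097,-0.056],[0.66,0.8,-1.3,1.0,0,-0.097,-0.056],[0.66,0.9,-1.2,0.8,0,-0.097,-0.056]])

```text
time: 19.68
position: [540.8, 5.3, 131.2]
tool_rot: [-0.768, 2.43, -0.634]
ft_force: [0.2, -0.7, -0.8]
width: 0.66
```

```bash
python3 - <<'E'
from kin import *
s=st()
t=np.r_[bloc(50,-178),100]
chk(t,RD,30);plan(t,RD,.66)
E
```

```text
t 19.68 p [540.8   5.3 131.2] q [-0.445  0.712  1.222  0.575  2.005  1.831] F [ 0.2 -0.7 -0.8] w 61.4
x [-0.71  -0.625 -0.324] y [-0.387  0.731 -0.562]
chk bad [] maxjump 0.1 end [-0.45  0.23  1.6   0.    1.31 -0.55]
N 22 dist 227.1 rot 140.1 t 19.68
[0.66,0.60,-0.71,0.45,-0.000,-0.096,-0.055], [0.66,0.68,-0.67,0.39,-0.000,-0.096,-0.055], [0.66,0.75,-0.63,0.32,-0.000,-0.096,-0.055], [0.66,0.81,-0.59,0.25,-0.000,-0.096,-0.055], [0.66,0.86,-0.54,0.17,-0.000,-0.096,-0.055], [0.66,0.90,-0.49,0.08,-0.000,-0.096,-0.055], [0.66,0.93,-0.44,-0.01,-0.000,-0.096,-0.055], [0.66,0.95,-0.39,-0.10,-0.000,-0.096,-0.055],
[0.66,0.96,-0.34,-0.19,-0.000,-0.096,-0.055], [0.66,0.95,-0.29,-0.28,-0.000,-0.096,-0.055], [0.66,0.93,-0.23,-0.37,-0.000,-0.096,-0.055], [0.66,0.90,-0.18,-0.46,-0.000,-0.096,-0.055], [0.66,0.86,-0.13,-0.55,-0.000,-0.096,-0.055], [0.66,0.81,-0.09,-0.63,-0.000,-0.096,-0.055], [0.66,0.75,-0.04,-0.70,-0.000,-0.096,-0.055], [0.66,0.68,-0.00,-0.77,-0.000,-0.096,-0.055],
[0.66,0.61,0.03,-0.84,-0.000,-0.096,-0.055], [0.66,0.52,0.06,-0.89,-0.000,-0.096,-0.055], [0.66,0.43,0.09,-0.94,-0.000,-0.096,-0.055], [0.66,0.33,0.11,-0.97,-0.000,-0.096,-0.055], [0.66,0.23,0.13,-1.00,-0.000,-0.096,-0.055], [0.66,0.12,0.14,-1.02,-0.000,-0.096,-0.055],
```

step_arm(moves=[[0.66,0.6,-0.8,0.45,0,-0.096,-0.055],[0.66,0.7,-0.75,0.4,0,-0.096,-0.055],[0.66,0.75,-0.7,0.3,0,-0.096,-0.055],[0.66,0.8,-0.65,0.25,0,-0.096,-0.055],[0.66,0.85,-0.6,0.15,0,-0.096,-0.055],[0.66,0.9,-0.55,0.1,0,-0.096,-0.055],[0.66,0.95,-0.5,0,0,-0.096,-0.055],[0.66,0.95,-0.45,-0.1,0,-0.096,-0.055]])

```text
time: 20.35
position: [552.6, -88.7, 120.6]
tool_rot: [-1.299, 1.539, -0.367]
ft_force: [-0.5, 0.6, -0.0]
width: 0.657
```

step_arm(moves=[[0.66,0.95,-0.4,-0.2,0,-0.096,-0.055],[0.66,0.95,-0.35,-0.3,0,-0.096,-0.055],[0.66,0.9,-0.3,-0.4,0,-0.096,-0.055],[0.66,0.9,-0.2,-0.45,0,-0.096,-0.055],[0.66,0.85,-0.2,-0.55,0,-0.096,-0.055],[0.66,0.8,-0.1,-0.65,0,-0.096,-0.055],[0.66,0.75,-0.1,-0.7,0,-0.096,-0.055],[0.66,0.7,0,-0.75,0,-0.096,-0.055]])

```text
time: 21.02
position: [567.0, -174.3, 112.6]
tool_rot: [-1.546, 0.565, -0.086]
ft_force: [-0.7, -0.8, 0.0]
width: 0.661
```

```bash
python3 - <<'E'
from kin import *
s=st()
t=np.r_[bloc(50,-178),100]
chk(t,RD,30);plan(t,RD,.66)
E
```

```text
t 21.02 p [ 567.  -174.3  112.6] q [-0.35   0.488  1.284 -0.055  1.667  0.071] F [-0.7 -0.8  0. ] w 61.4
x [ 0.87  -0.399 -0.289] y [-0.294  0.049 -0.954]
chk bad [] maxjump 0.02 end [-0.45  0.23  1.6  -0.    1.31 -0.55]
N 6 dist 45.7 rot 34.1 t 21.02
[0.66,0.34,0.17,-0.66,-0.000,-0.085,-0.051], [0.66,0.27,0.19,-0.69,-0.000,-0.085,-0.051], [0.66,0.20,0.20,-0.71,-0.000,-0.085,-0.051], [0.66,0.13,0.21,-0.72,-0.000,-0.085,-0.051], [0.66,0.06,0.21,-0.73,-0.000,-0.085,-0.051], [0.66,-0.01,0.21,-0.73,-0.000,-0.085,-0.051],
```

step_arm(moves=[[0.66,0.35,0.15,-0.65,0,-0.085,-0.051],[0.66,0.25,0.2,-0.7,0,-0.085,-0.051],[0.66,0.2,0.2,-0.7,0,-0.085,-0.051],[0.66,0.15,0.2,-0.7,0,-0.085,-0.051],[0.66,0.05,0.2,-0.75,0,-0.085,-0.051],[0.66,0,0.2,-0.75,0,-0.085,-0.051],[0.66,0,0,0,0,0,0]])

```text
time: 21.6
position: [564.7, -221.7, 102.0]
tool_rot: [-1.571, -0.112, 0.086]
ft_force: [-2.0, -0.3, 0.4]
width: 0.662
```

```bash
python3 - <<'E'
from kin import *
s=st()
t=np.r_[bloc(50,-178),30]
chk(t,RD,10);plan(t,RD,.66,step=24)
snap('top','20');snap('side','20')
a=cv2.imread('pics/side20.png');b=cv2.imread('pics/top20.png')
cv2.imwrite('pics/c20.png',np.hstack([a[200:500,250:650],b[180:480,300:700]]))
E
```

```text
t 21.6 p [ 564.7 -221.7  102. ] q [-0.462  0.214  1.612  0.006  1.3   -0.59 ] F [-2.  -0.3  0.4] w 61.6
x [0.992 0.126 0.016] y [ 0.017 -0.002 -1.   ]
chk bad [] maxjump 0.01 end [-0.45  0.31  1.64  0.    1.19 -0.55]
N 4 dist 72.1 rot 2.0 t 21.6
[0.66,0.02,1.80,0.09,0.001,0.008,0.004], [0.66,0.02,1.80,0.09,0.001,0.008,0.004], [0.66,0.03,1.80,0.09,0.001,0.008,0.004], [0.66,0.04,1.80,0.08,0.001,0.008,0.004],
```

View pics/c20.png

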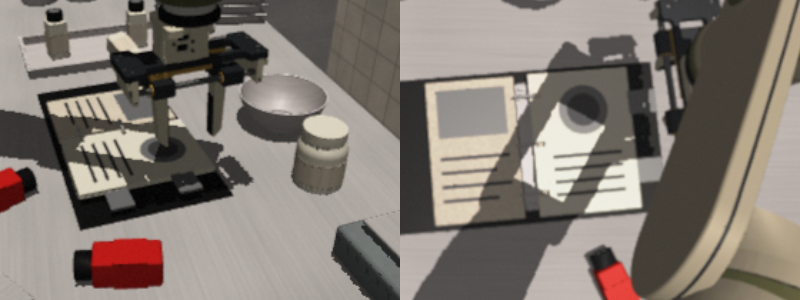

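```bash
python3 - <<'E'
import cv2,numpy as np
z=np.load('pics/side20.npz');t=np.load('pics/top20.npz')
a=cv2.resize(z['im'][130:210,170:330,::-1],None,fx=4,fy=4,interpolation=cv2.INTER_CUBIC)
b=cv2.resize(t['im'][130:310,75:185,::-1],None,fx=1.78,fy=1.78,interpolation=cv2.INTER_CUBIC)
o=np.zeros((330,640+200,3),np.uint8);o[:320,:640]=a;o[:320,640:640+b.shape[1]]=b[:320];cv2.imwrite('pics/z20.png',o[:, :800])
E
```

```text
(no output)
```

View pics/z20.png

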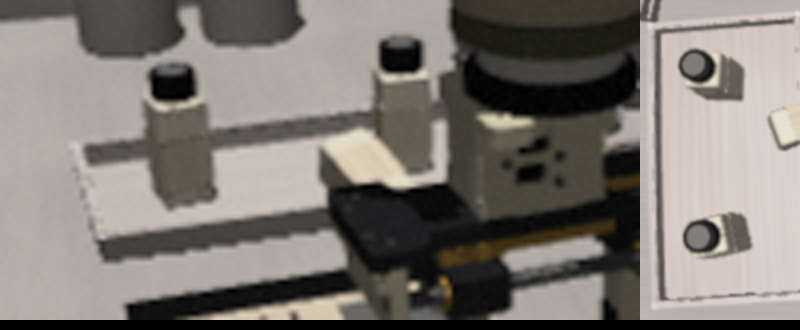

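```bash
python3 - <<'E'
import cv2,numpy as np
t=np.load('pics/top20.npz')
cv2.imwrite('pics/z21.png',cv2.resize(t['im'][110:310,70:270,::-1],None,fx=3.5,fy=3.5,interpolation=cv2.INTER_CUBIC)[:600])
E
```

```text
(no output)
```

View pics/z21.png

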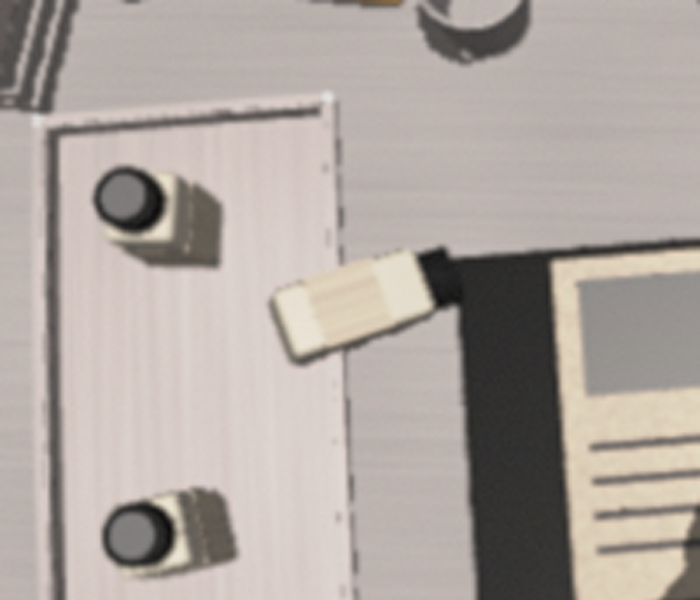

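```bash
python3 - <<'E'
from kin import *
z=np.load('pics/top20.npz');im,d=z['im'],z['d'];C=cloud('top',d)
c0,c1,r0,r1=146,204,178,217
P=C[r0:r1,c0:c1].reshape(-1,3);I=im[r0:r1,c0:c1].reshape(-1,3).astype(int)
m=(P[:,2]>27)&(I.min(1)>90)
mm=m.reshape(r1-r0,c1-c0).astype(np.uint8);k,l,stt,ce=cv2.connectedComponentsWithStats(mm,connectivity=4);i=1+np.argmax(stt[1:,4]);m=(l==i).ravel()
Q=P[m];A=np.c_[Q[:,:2],np.ones(len(Q))]
for _ in range(3):
    w=np.linalg.lstsq(A,Q[:,2],rcond=None)[0];r=Q[:,2]-A@w;k=np.abs(r)<2.5;Q,A=Q[k],A[k]
n=np.array([-w[0],-w[1],1]);n/=np.linalg.norm(n);print(len(Q),'normal',n.round(3),'resid',r.std().round(2),'ctr',Q.mean(0).round(1))
rc=cv2.minAreaRect(Q[:,:2].astype(np.float32));print(rc,Q[:,2].min(),Q[:,2].max())
dk=(I.max(1)<70)&(P[:,2]>12);print('cap',np.median(P[dk],0).round(1),dk.sum(),P[dk][:,2].max())
E
```

```text
72 normal [0.726 0.294 0.621] resid 1.36 ctr [554.4 212.2  57.3]
((557.4252319335938, 213.58120727539062), (22.468584060668945, 91.11463165283203), 28.028844833374023) 31.573659831114135 71.23973421204919
cap [573.7 164.8  34.6] 136 816.6035720300943
```

```bash
python3 - <<'E'
from kin import *
z=np.load('pics/top20.npz');im,d=z['im'],z['d'];C=cloud('top',d)
c0,c1,r0,r1=140,210,170,225
P=C[r0:r1,c0:c1];I=im[r0:r1,c0:c1].astype(int)
# pixel quad from crop: corners (275,300),(410,250),(435,310),(300,362) /3.5+(70,110)
q=(np.array([[280,303],[408,253],[430,308],[302,357]])/3.5+[70,110]-[c0,r0]).astype(np.int32)
m=np.zeros(P.shape[:2],np.uint8);cv2.fillPoly(m,[q],1)
Q=P[m>0];print(len(Q),np.percentile(Q,[5,50,95],axis=0).round(1))
rng=np.random.default_rng(0);best=0
for _ in range(500):
    a,b,c=Q[rng.choice(len(Q),3,False)];n=np.cross(b-a,c-a);L=np.linalg.norm(n)
    if L<200: continue
    n/=L;k=np.abs((Q-a)@n)<2
    if k.sum()>best:best=k.sum();K=k
Qi=Q[K];mu=Qi.mean(0);n=np.linalg.svd(Qi-mu)[2][2];n*=np.sign(n[2]);print(best,'n',n.round(3),'ctr',mu.round(1))
rc=cv2.minAreaRect(Qi[:,:2].astype(np.float32));print(rc)
M=((np.abs((P-mu)@n)<3)&(I.min(2)>90)).astype(np.uint8);k,l,stt,ce=cv2.connectedComponentsWithStats(M,connectivity=4)
i=l[int(q[:,1].mean()),int(q[:,0].mean())];F=P[l==i]
e1=np.array([.26,-.966,0]);e1-=n*(e1@n);e1/=np.linalg.norm(e1);e2=np.cross(n,e1)
rc=cv2.minAreaRect(np.c_[(F-mu)@e1,(F-mu)@e2].astype(np.float32));print(stt[i],'in-plane rect',rc)
th=np.radians(rc[2]); 
for a in (th,th+np.pi/2): print('axis cand',(np.cos(a)*e1+np.sin(a)*e2).round(3))
print('rect centre world',(mu+rc[0][0]*e1+rc[0][1]*e2).round(1))
E
```

```text
713 [[529.7 178.8  45.3]
 [552.2 209.4  57.3]
 [575.1 239.1  69.6]]
603 n [ 0.034 -0.359  0.933] ctr [553.1 209.   57.2]
((552.7849731445312, 209.11502075195312), (35.23208999633789, 75.20962524414062), 27.201030731201172)
[  8  11  46  31 834] in-plane rect ((0.2488555908203125, 2.731578826904297), (83.71011352539062, 41.609519958496094), 6.925563335418701)
axis cand [ 0.38  -0.859 -0.344]
axis cand [0.925 0.366 0.107]
rect centre world [555.8 209.5  57.3]
```

```bash
cat >> kin.py <<'E'
def grasp3(face,n,c,off,L,up,sgn):
    n=np.array(n)/np.linalg.norm(n);c=np.array(c,float);c-=n*(c@n);c/=np.linalg.norm(c);L=np.radians(L)
    G=np.array(face)-20*n+off*c+up*n;d=-np.cos(L)*n-np.sin(L)*c
    R=toolR(d,np.cross(-n,sgn*c));return G,R,d,c
E
python3 - <<'E'
from kin import *
for L in(15,20,30):
  for sg in(1,-1):
    G,R,d,c=grasp3((554.5,209.3,56.8),(.034,-.359,.933),(.38,-.859,-.344),30,L,6,sg)
    cT=R.T@c
    q=ik(G+19*d,R);q2=ik(G-80*d,R)
    print(L,sg,G.round(1),d.round(2),'x',R[:,0].round(2),q.round(2),ok(q),ok(q2))
    for hd in(85,95.5):
        Rf=placeR(hd,cT);
        for dz in(0,90):
            q=ik(np.array([512,304,75.+dz])+19*Rf[:,1],Rf);print('   ',hd,dz,q.round(2),ok(q))
E
```

```text
15 1 [565.4 188.6  33.4] [-0.13  0.57 -0.81] x [-0.92 -0.37 -0.11] [-0.11  0.45  1.64  0.6   1.34  2.39] True True
    85 0 [-0.19  0.52  1.95  1.33  1.43 -0.89] True
    85 90 [-0.19  0.3   2.    1.31  1.47 -0.73] True
    95.5 0 [-0.17  0.62  1.78  1.2   1.55 -0.86] True
    95.5 90 [-0.17  0.43  1.82  1.2   1.6  -0.72] True
15 -1 [565.4 188.6  33.4] [-0.13  0.57 -0.81] x [0.92 0.37 0.11] [-0.11  0.45  1.64  0.6   1.34 -0.75] True True
    85 0 [-0.19  0.52  1.95  1.33  1.43  2.25] True
    85 90 [-0.19  0.3   2.    1.31  1.47  2.42] True
    95.5 0 [-0.17  0.62  1.78  1.2   1.55  2.28] True
    95.5 90 [-0.17  0.43  1.82  1.2   1.6   2.42] True
20 1 [565.4 188.6  33.4] [-0.16  0.63 -0.76] x [-0.92 -0.37 -0.11] [-0.14  0.5   1.6   0.66  1.4   2.34] True True
    85 0 [-0.17  0.44  1.97  1.27  1.37 -0.83] True
    85 90 [-0.17  0.23  2.01  1.24  1.42 -0.66] True
    95.5 0 [-0.15  0.55  1.8   1.15  1.49 -0.81] True
    95.5 90 [-0.15  0.36  1.84  1.15  1.56 -0.67] True
20 -1 [565.4 188.6  33.4] [-0.16  0.63 -0.76] x [0.92 0.37 0.11] [-0.14  0.5   1.6   0.66  1.4  -0.8 ] True True
  
[... 167 characters left out ...]
0 [-0.15  0.36  1.84  1.15  1.56  2.47] True
30 1 [565.4 188.6  33.4] [-0.22  0.74 -0.64] x [-0.92 -0.37 -0.11] [-0.2   0.63  1.52  0.75  1.52  2.27] True True
    85 0 [-0.12  0.31  2.    1.15  1.25 -0.67] True
    85 90 [-0.12  0.11  2.    1.1   1.33 -0.5 ] True
    95.5 0 [-0.1   0.42  1.84  1.04  1.38 -0.69] True
    95.5 90 [-0.1   0.25  1.85  1.02  1.47 -0.55] True
30 -1 [565.4 188.6  33.4] [-0.22  0.74 -0.64] x [0.92 0.37 0.11] [-0.2   0.63  1.52  0.75  1.52 -0.88] True True
    85 0 [-0.12  0.31  2.    1.15  1.25  2.47] True
    85 90 [-0.12  0.11  2.    1.1   1.33  2.64] True
    95.5 0 [-0.1   0.42  1.84  1.04  1.38  2.45] True
    95.5 90 [-0.1   0.25  1.85  1.02  1.47  2.59] True
```

```bash
cat >> kin.py <<'E'
def g4(): return grasp3((554.5,209.3,56.8),(.034,-.359,.933),(.38,-.859,-.344),30,20,6,-1)
E
python3 - <<'E'
from kin import *
G,R,d,c=g4();t=G+19*d-120*d;print(t);chk(t,R,24);plan(t,R,.65)
E
```

```text
[581.76858761 124.84316884 110.05090739]
chk bad [] maxjump 0.03 end [-0.25  0.44  1.5   0.61  1.59 -0.78]
N 10 dist 346.1 rot 44.1 t 21.7
[0.65,0.57,-0.08,3.41,0.072,-0.028,0.000], [0.65,0.67,0.17,3.39,0.072,-0.028,0.000], [0.65,0.76,0.41,3.35,0.072,-0.028,0.000], [0.65,0.86,0.65,3.29,0.072,-0.028,0.000], [0.65,0.95,0.88,3.21,0.072,-0.028,0.000], [0.65,1.04,1.10,3.11,0.072,-0.028,0.000], [0.65,1.12,1.32,2.99,0.072,-0.028,0.000], [0.65,1.20,1.53,2.86,0.072,-0.028,0.000],
[0.65,1.28,1.73,2.71,0.072,-0.028,0.000], [0.65,1.36,1.92,2.54,0.072,-0.028,0.000],
```

step_arm(moves=[[0.65,0.55,-0.2,3.4,0.072,-0.028,0],[0.65,0.65,0.1,3.4,0.072,-0.028,0],[0.65,0.75,0.3,3.35,0.072,-0.028,0],[0.65,0.85,0.5,3.3,0.072,-0.028,0],[0.65,0.95,0.75,3.2,0.072,-0.028,0],[0.65,1.05,1.0,3.1,0.072,-0.028,0],[0.65,1.1,1.2,3.0,0.072,-0.028,0],[0.65,1.2,1.4,2.9,0.072,-0.028,0]])

```text
time: 22.37
position: [582.8, 63.7, 125.5]
tool_rot: [-0.963, -0.211, 0.261]
ft_force: [1.1, 1.2, -0.5]
width: 0.651
```

step_arm(moves=[[0.65,1.3,1.6,2.8,0.072,-0.028,0],[0.65,1.3,1.8,2.6,0.072,-0.028,0],[0.65,0,0,0,0,0,0]])

```text
time: 22.62
position: [585.7, 141.4, 131.6]
tool_rot: [-0.8, -0.229, 0.309]
ft_force: [-0.5, -0.4, -0.3]
width: 0.646
```

```bash
python3 - <<'E'
from kin import *
s=st();G,R,d,c=g4();t=G+19*d-30*d;chk(t,R,24);plan(t,R,.65,step=30)
snap('side','22',(110,250,170,370),4);snap('top','22',(130,280,90,290),4)
E
```

```text
t 22.62 p [585.7 141.4 131.6] q [-0.238  0.45   1.461  0.638  1.641 -0.726] F [-0.5 -0.4 -0.3] w 60.0
x [0.931 0.355 0.084] y [-0.184  0.656 -0.732]
chk bad [] maxjump 0.01 end [-0.17  0.48  1.58  0.64  1.44 -0.79]
N 4 dist 100.1 rot 2.8 t 22.62
[0.65,-0.26,2.39,-0.70,-0.010,-0.006,-0.002], [0.65,-0.27,2.39,-0.68,-0.010,-0.006,-0.002], [0.65,-0.28,2.40,-0.65,-0.010,-0.006,-0.002], [0.65,-0.29,2.41,-0.62,-0.010,-0.006,-0.002],
```

View pics/side22.png

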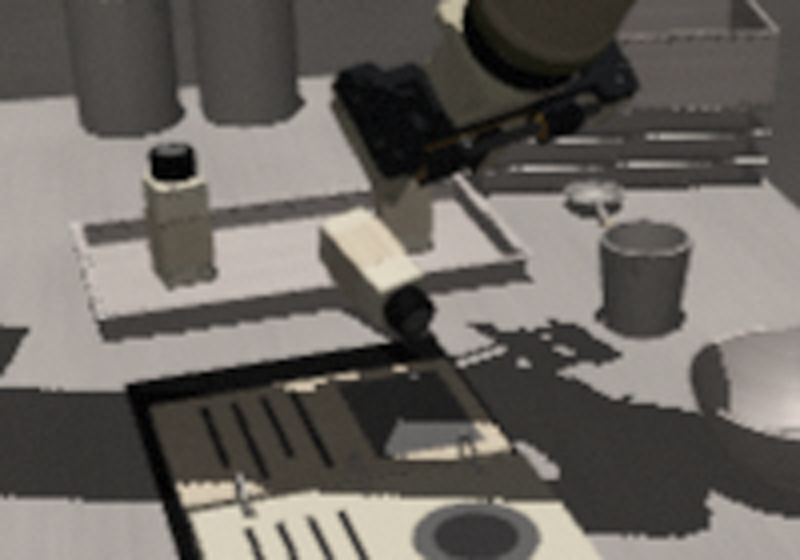

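View pics/top22.png

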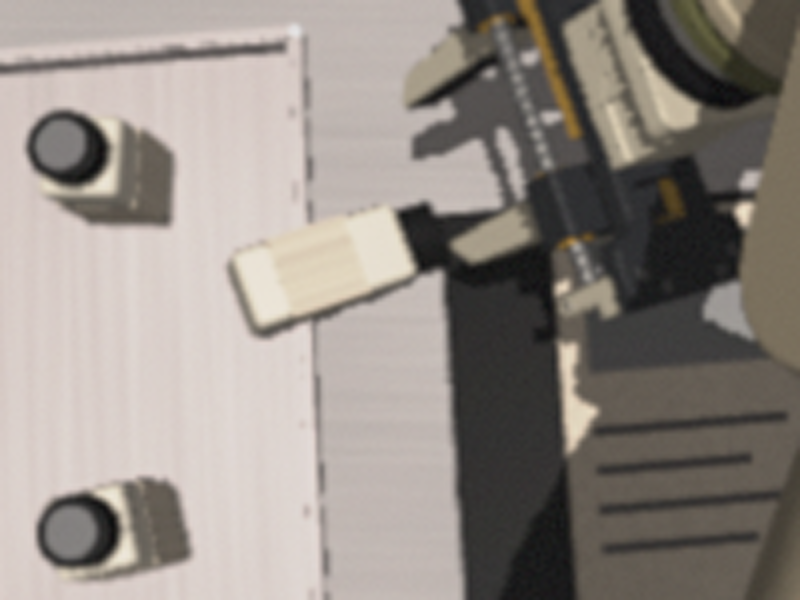

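step_arm(moves=[[0.65,-0.25,2.4,-0.7,-0.01,-0.006,0],[0.65,-0.25,2.4,-0.7,-0.01,-0.006,0],[0.65,-0.3,2.4,-0.65,-0.01,-0.006,0],[0.65,-0.3,2.4,-0.6,-0.01,-0.006,0],[0.65,0,0,0,0,0,0]])

```text
time: 23.13
position: [572.0, 172.8, 41.4]
tool_rot: [-0.858, -0.257, 0.308]
ft_force: [-1.0, 1.2, -0.5]
width: 0.652
```

```bash
python3 - <<'E'
from kin import *
s=st();G,R,d,c=g4();t=G+19*d;chk(t,R,24);plan(t,R,.65,step=12)
snap('side','23',(110,250,170,370),4);snap('top','23',(130,280,90,290),4)
E
```

```text
t 23.13 p [572.  172.8  41.4] q [-0.174  0.486  1.568  0.621  1.447 -0.779] F [-1.   1.2 -0.5] w 60.6
x [0.926 0.366 0.097] y [-0.162  0.614 -0.772]
chk bad [] maxjump 0.0 end [-0.14  0.5   1.6   0.66  1.4  -0.8 ]
N 4 dist 36.9 rot 1.3 t 23.13
[0.65,-0.02,0.90,0.22,0.005,-0.002,-0.002], [0.65,-0.03,0.90,0.21,0.005,-0.002,-0.002], [0.65,-0.03,0.90,0.21,0.005,-0.002,-0.002], [0.65,-0.03,0.90,0.20,0.005,-0.002,-0.002],
```

View pics/top23.png

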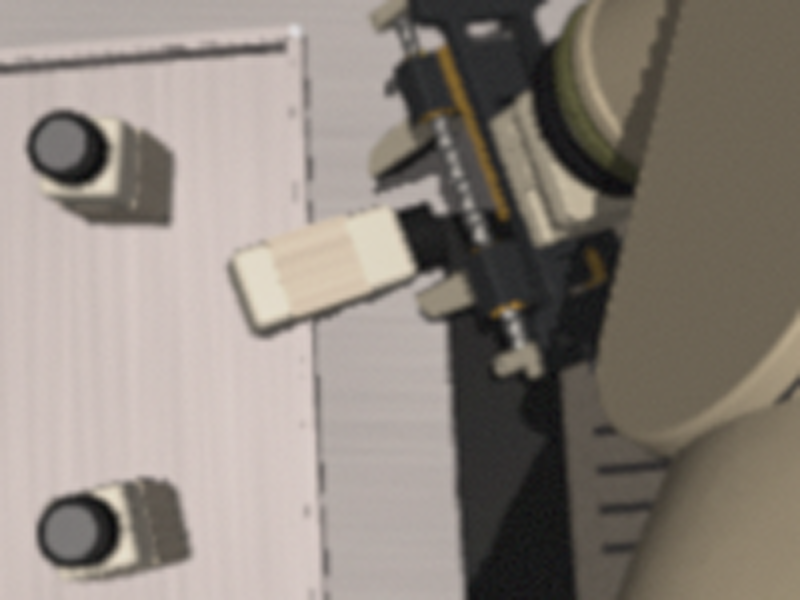

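View pics/side23.png

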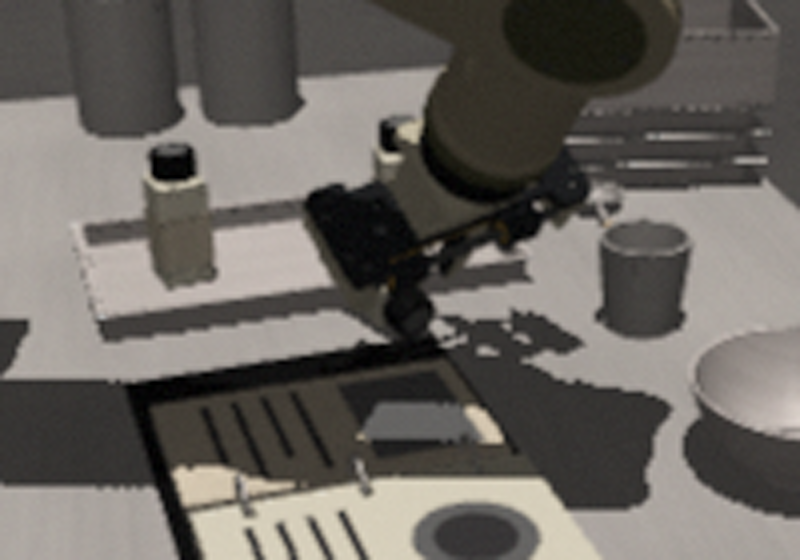

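step_arm(moves=[[0.65,0,0.9,0.2,0.005,-0.002,-0.002],[0.65,0,0.9,0.2,0.005,-0.002,-0.002],[0.65,0,0.9,0.2,0.005,-0.002,-0.002],[0.65,0,0,0,0,0,0]])

```text
time: 23.57
position: [574.3, 190.9, 33.3]
tool_rot: [-0.844, -0.273, 0.296]
ft_force: [-0.8, 0.1, 0.0]
width: 0.649
```

```bash
python3 - <<'E'
from kin import *
s=st();G,R,d,c=g4();t=G+19*d;plan(t,R,.65,step=12)
E
```

```text
t 23.57 p [574.3 190.9  33.3] q [-0.155  0.494  1.582  0.651  1.413 -0.792] F [-0.8  0.1  0. ] w 60.3
x [0.925 0.361 0.119] y [-0.147  0.628 -0.764]
N 2 dist 21.0 rot 0.9 t 23.57
[0.65,-0.46,0.94,0.09,0.005,0.002,0.006], [0.65,-0.46,0.94,0.08,0.005,0.002,0.006],
```

step_arm(moves=[[0.65,-0.8,0,0,0,0,0.004],[0.65,0,0.8,0.1,0.003,0,0],[0.65,0,0,0,0,0,0]])

```text
time: 23.82
position: [565.2, 193.7, 27.2]
tool_rot: [-0.842, -0.272, 0.299]
ft_force: [0.0, 0.3, 0.6]
width: 0.649
```

```bash
python3 - <<'E'
from kin import *
s=st();G,R,d,c=g4();t=G+19*d;plan(t,R,.65,step=12)
E
```

```text
t 23.82 p [565.2 193.7  27.2] q [-0.152  0.487  1.605  0.653  1.402 -0.802] F [0.  0.3 0.6] w 60.4
x [0.924 0.364 0.117] y [-0.151  0.629 -0.763]
N 1 dist 11.1 rot 0.7 t 23.82
[0.65,-0.11,1.10,0.06,0.007,0.005,0.009],
```

step_arm(moves=[[0.65,-0.1,1.1,0.1,0.004,0,0.005],[0.35,0,0,0,0,0,0],[0.3,0,0,0,0,0,0],[0.3,0,0,0,0,0,0],[0.3,0,0,0,0,0,0],[0.3,0,0,0,0,0,0]])

```text
time: 24.32
position: [561.7, 201.8, 18.3]
tool_rot: [-0.838, -0.268, 0.306]
ft_force: [-0.5, 0.0, -0.5]
width: 0.429
```

```bash
python3 - <<'E'
from kin import *
s=st();R=Ro.from_rotvec(s['tool_rot']).as_matrix();G=s['position']-19*R[:,1]
G0,R0,d,c=g4();n=np.array([.034,-.359,.933]);bc=np.array([554.5,209.3,56.8])-20*n
print('G rel body ctr: along',(G-bc)@c,'up',(G-bc)@n,'jaw',(G-bc)@R[:,0],'c.x',c@R[:,0])
snap('side','24',(110,250,170,370),4)
E
```

```text
t 24.32 p [561.7 201.8  18.3] q [-0.14   0.5    1.609  0.658  1.39  -0.803] F [-0.5  0.  -0.5] w 39.9
x [0.923 0.368 0.112] y [-0.159  0.63  -0.76 ]
G rel body ctr: along 28.837248072102494 up 4.871956987535882 jaw -0.367431892096333 c.x -0.003521066472054175
```

View pics/side24.png

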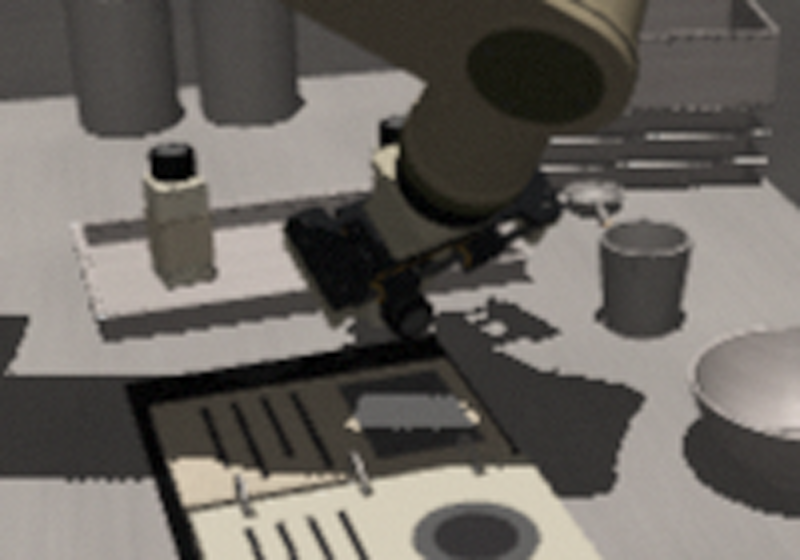

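step_arm(moves=[[0.3,0.15,-1.2,1.0,0,0,0],[0.3,0.35,-2.5,2.1,0,0,0],[0.3,0.35,-2.5,2.1,0,0,0],[0.3,0.35,-2.5,2.1,0,0,0],[0.3,0,0,0,0,0,0]])

```text
time: 24.78
position: [558.3, 200.9, 133.1]
tool_rot: [-0.838, -0.26, 0.308]
ft_force: [1.0, 0.5, -0.4]
width: 0.429
```

```bash
python3 - <<'E'
from kin import *
s=st();R=Ro.from_rotvec(s['tool_rot']).as_matrix()
_,R0,d,c=g4();R1=Ro.from_rotvec([-0.838,-0.268,0.306]).as_matrix();cT=R1.T@c;cT[0]=0;cT/=np.linalg.norm(cT);np.save('cT5.npy',cT)
Rf=placeR(95.5,cT);np.save('Rf5.npy',Rf);G=np.array([512,306,73.8])
t=G+19*Rf[:,1]+[0,0,85];print('c now',R@cT,t);chk(t,Rf,24);plan(t,Rf,.3)
t2=t+[0,-110,15];print('via',t2);chk(t2,Rf,24);plan(t2,Rf,.3)
snap('side','25',(90,230,170,370),4)
E
```

```text
t 24.78 p [558.3 200.9 133.1] q [-0.142  0.332  1.588  0.644  1.547 -0.683] F [ 1.   0.5 -0.4] w 39.9
x [0.924 0.367 0.104] y [-0.164  0.629 -0.76 ]
c now [ 0.37961667 -0.85806762 -0.34584845] [510.28728091 323.7872678  152.34401847]
chk bad [(15, array([-0.19,  0.14,  1.98,  1.06,  1.35, -2.69])), (16, array([-0.19,  0.16,  1.98,  1.08,  1.37, -2.83])), (17, array([-0.19,  0.19,  1.97,  1.1 ,  1.39, -2.97])), (18, array([-0.19,  0.21,  1.96,  1.12,  1.41, -3.1 ])), (19, array([-0.19,  0.24,  1.95,  1.13,  1.43,  3.06])), (20, array([-0.18,  0.27,  1.93,  1.14,  1.46,  2.93])), (21, array([-0.18,  0.3 ,  1.91,  1.15,  1.48,  2.81])), (22, array([-0.17,  0.32,  1.89,  1.15,  1.5 ,  2.69]))] maxjump 5.13 end [-0.15  0.38  1.83  1.15  1.55  2.46]
N 26 dist 133.4 rot 165.9 t 24.78
[0.3,0.01,0.27,0.44,-0.010,-0.107,-0.028], [0.3,0.05,0.27,0.43,-0.010,-0.107,-0.028], [0.3,0.09,0.27,0.43,-0.010,-0.107,-0.028], [0.3,0.13,0.26,0.42,-0.010,-0.107,-0.028], [0.3,0.16,0.26,0.41,-0.010,-0.107,-0.028], [0.3,0.20,0.27,0.39,-0.010,-0.107,-0.028], [0.3,0.23,0.27,0.37,-0.010,-0.107,-0.028], [0.3,0.26,0
[... 1810 characters left out ...]
11,-0.06,0.20,-0.010,-0.107,-0.028], [0.3,0.13,-0.06,0.18,-0.010,-0.107,-0.028], [0.3,0.15,-0.06,0.17,-0.010,-0.107,-0.028], [0.3,0.17,-0.06,0.15,-0.010,-0.107,-0.028], [0.3,0.18,-0.05,0.13,-0.010,-0.107,-0.028], [0.3,0.20,-0.05,0.11,-0.010,-0.107,-0.028],
[0.3,0.21,-0.05,0.09,-0.010,-0.107,-0.028], [0.3,0.22,-0.04,0.06,-0.010,-0.107,-0.028], [0.3,0.23,-0.03,0.04,-0.010,-0.107,-0.028], [0.3,0.23,-0.03,0.02,-0.010,-0.107,-0.028], [0.3,0.23,-0.02,-0.01,-0.010,-0.107,-0.028], [0.3,0.23,-0.02,-0.03,-0.010,-0.107,-0.028], [0.3,0.22,-0.01,-0.06,-0.010,-0.107,-0.028], [0.3,0.22,-0.00,-0.08,-0.010,-0.107,-0.028],
[0.3,0.21,0.01,-0.11,-0.010,-0.107,-0.028], [0.3,0.19,0.01,-0.13,-0.010,-0.107,-0.028],
```

View pics/side25.png

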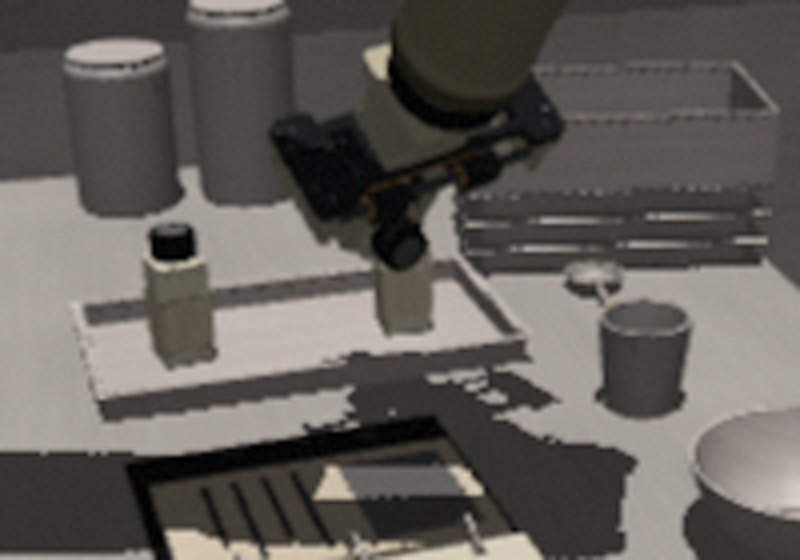

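```bash
cat >> kin.py <<'E'
def fk(q):
    return pos(q,W),(rot(q)*CM)
def jplan(qt,claw,ang=0.115,step=38,cT=None,hold=None):
    s=bot.read_state();q0=np.array(s['joints']);p0=np.array(s['position'])
    def path(N):return [fk(q0+(np.array(qt)-q0)*i/N) for i in range(N+1)]
    for N in range(1,80):
        P=path(N);a=max((P[i][1].inv()*P[i+1][1]).magnitude() for i in range(N));b=max(np.linalg.norm(P[i+1][0]-P[i][0]) for i in range(N))
        if a<ang and b<step:break
    print('N',N,'maxrot',round(a,3),'maxstep',round(b,1),'t',s['time'])
    for i in range(N):
        t=P[i][1].inv().apply(P[i+1][0]-P[i][0])/10;r=(P[i][1].inv()*P[i+1][1]).as_rotvec()
        print('[%g,%.2f,%.2f,%.2f,%.3f,%.3f,%.3f],'%((claw,)+tuple(t)+tuple(r)),end='\n' if i%8==7 else ' ')
    print()
    for i in range(0,N+1,4):
        x=P[i][0];Rm=P[i][1].as_matrix();G=x-19*Rm[:,1];m=[x.round(0)]
        if cT is not None:m+= [(G-71*Rm@cT).round(0),(G+34*Rm@cT).round(0)]
        print(i,*m)
E
python3 - <<'E'
from kin import *
cT=np.load('cT5.npy');Rf=np.load('Rf5.npy');G=np.array([512,306,73.8]);t=G+19*Rf[:,1]+[0,-110,110]
q=ik(t,Rf);print(q.round(2));jplan(q,.3,cT=cT)
E
```

```text
[-0.34  0.37  1.79  1.04  1.72  2.44]
N 31 maxrot 0.112 maxstep 2.8 t 24.8333
[0.3,-0.21,0.08,0.17,0.017,0.110,-0.002], [0.3,-0.22,0.07,0.15,0.017,0.110,-0.001], [0.3,-0.23,0.06,0.13,0.017,0.110,0.001], [0.3,-0.24,0.06,0.11,0.017,0.110,0.002], [0.3,-0.24,0.05,0.08,0.016,0.110,0.004], [0.3,-0.24,0.04,0.06,0.016,0.110,0.005], [0.3,-0.25,0.03,0.04,0.016,0.110,0.007], [0.3,-0.24,0.03,0.02,0.015,0.110,0.008],
[0.3,-0.24,0.02,0.00,0.014,0.110,0.010], [0.3,-0.24,0.01,-0.02,0.013,0.110,0.011], [0.3,-0.23,0.01,-0.04,0.012,0.110,0.012], [0.3,-0.23,0.00,-0.05,0.011,0.110,0.013], [0.3,-0.22,-0.01,-0.07,0.010,0.109,0.014], [0.3,-0.21,-0.01,-0.09,0.008,0.109,0.015], [0.3,-0.20,-0.02,-0.10,0.007,0.109,0.016], [0.3,-0.19,-0.03,-0.12,0.006,0.109,0.016],
[0.3,-0.18,-0.03,-0.13,0.004,0.109,0.017], [0.3,-0.17,-0.04,-0.14,0.002,0.109,0.017], [0.3,-0.16,-0.04,-0.15,0.001,0.109,0.017], [0.3,-0.15,-0.05,-0.16,-0.001,0.109,0.018], [0.3,-0.13,-0.06,-0.17,-0.002,0.109,0.017], [0.3,-0.12,-0.06,-0.18,-0.004,0.109,0.017], [0.3,-0.10,-0.07,-0.19,-0.006,0.108,0.017], [0.3,-0.09,-0.08,-0.20,-0.007,0.108,0.016],
[0.3,-0.08,-0.08,-0.20,-0.009,0.108,0.015], [0.3,-0.06,-0.09,-0.21,-0.010,0.108,0.015], [0.3,-0.04,-0.09,-0.21,-0.012,0.108,0.014], [0.3,-0.03,-0.10,-0.22,-0.013,0.108,0.012], [0.3,-0.01,-0.10,-0.22,-0.014,0.108,0.011], [0.3,0.00,-0.11,-0.22,-0.015,0.108,0.010], [0.3,0.02,-0.12,-0.22,-0.016,0.107,0.008], 
0 [557. 201. 130.] [534. 250. 169.] [573. 160. 133.]
4 [547. 204. 132.] [553. 257. 173.] [549. 160. 132.]
8 [538. 207. 135.] [571. 254. 170.] [527. 165. 138.]
12 [530. 210. 140.] [585. 244. 159.] [509. 172. 148.]
16 [524. 212. 146.] [588. 230. 143.] [498. 181. 163.]
20 [519. 214. 153.] [580. 216. 127.] [493. 189. 180.]
24 [515. 215. 161.] [561. 204. 114.] [496. 195. 196.]
28 [512. 215. 170.] [535. 197. 110.] [504. 197. 210.]
```

step_arm(moves=[[0.3,-0.2,0.05,0.2,0.017,0.11,-0.002],[0.3,-0.2,0.05,0.15,0.017,0.11,0],[0.3,-0.25,0.05,0.15,0.017,0.11,0.001],[0.3,-0.25,0.05,0.1,0.017,0.11,0.002],[0.3,-0.25,0,0.1,0.016,0.11,0.004],[0.3,-0.25,0,0.1,0.016,0.11,0.005],[0.3,-0.25,0,0.05,0.016,0.11,0.007],[0.3,-0.25,0,0,0.015,0.11,0.008]])

```text
time: 25.5
position: [534.4, 206.3, 129.6]
tool_rot: [-0.769, 0.63, -0.049]
ft_force: [-1.1, -1.1, -1.0]
width: 0.428
```

step_arm(moves=[[0.3,-0.25,0,0,0.014,0.11,0.01],[0.3,-0.25,0,0,0.013,0.11,0.011],[0.3,-0.25,0,0,0.012,0.11,0.012],[0.3,-0.25,0,-0.05,0.011,0.11,0.013],[0.3,-0.2,0,-0.05,0.01,0.109,0.014],[0.3,-0.2,0,-0.1,0.008,0.109,0.015],[0.3,-0.2,-0.05,-0.1,0.007,0.109,0.016],[0.3,-0.2,-0.05,-0.1,0.006,0.109,0.016]])

```text
time: 26.17
position: [514.8, 211.7, 129.7]
tool_rot: [-0.599, 1.55, -0.332]
ft_force: [-1.0, 0.1, -0.4]
width: 0.427
```

```bash
python3 - <<'E'
from kin import *
st()
cT=np.load('cT5.npy');Rf=np.load('Rf5.npy');G=np.array([512,306,73.8]);t=G+19*Rf[:,1]+[0,-110,110]
chk(t,Rf,20);plan(t,Rf,.3)
E
```

```text
t 26.17 p [514.8 211.7 129.7] q [-0.253  0.366  1.717  0.847  1.621  0.996] F [-1.   0.1 -0.4] w 39.7
x [ 0.017 -0.557 -0.83 ] y [-0.169  0.817 -0.552]
chk bad [] maxjump 0.07 end [-0.34  0.37  1.79  1.04  1.72  2.44]
N 14 dist 47.9 rot 88.3 t 26.17
[0.3,-0.29,-0.17,-0.06,-0.009,0.108,0.018], [0.3,-0.29,-0.16,-0.09,-0.009,0.108,0.018], [0.3,-0.28,-0.16,-0.12,-0.009,0.108,0.018], [0.3,-0.27,-0.15,-0.15,-0.009,0.108,0.018], [0.3,-0.25,-0.15,-0.18,-0.009,0.108,0.018], [0.3,-0.23,-0.14,-0.21,-0.009,0.108,0.018], [0.3,-0.21,-0.13,-0.23,-0.009,0.108,0.018], [0.3,-0.19,-0.13,-0.26,-0.009,0.108,0.018],
[0.3,-0.16,-0.12,-0.28,-0.009,0.108,0.018], [0.3,-0.13,-0.12,-0.29,-0.009,0.108,0.018], [0.3,-0.10,-0.11,-0.31,-0.009,0.108,0.018], [0.3,-0.07,-0.11,-0.32,-0.009,0.108,0.018], [0.3,-0.04,-0.10,-0.32,-0.009,0.108,0.018], [0.3,-0.00,-0.10,-0.33,-0.009,0.108,0.018],
```

step_arm(moves=[[0.3,-0.3,-0.2,-0.1,-0.009,0.108,0.018],[0.3,-0.3,-0.2,-0.1,-0.009,0.108,0.018],[0.3,-0.3,-0.2,-0.1,-0.009,0.108,0.018],[0.3,-0.3,-0.2,-0.2,-0.009,0.108,0.018],[0.3,-0.25,-0.2,-0.2,-0.009,0.108,0.018],[0.3,-0.25,-0.2,-0.2,-0.009,0.108,0.018],[0.3,-0.2,-0.2,-0.25,-0.009,0.108,0.018],[0.3,-0.2,-0.15,-0.3,-0.009,0.108,0.018]])

```text
time: 26.83
position: [506.8, 210.6, 149.1]
tool_rot: [-0.394, 2.49, -0.465]
ft_force: [-0.2, 0.2, -1.0]
width: 0.428
```

step_arm(moves=[[0.3,-0.2,-0.1,-0.3,-0.009,0.108,0.018],[0.3,-0.15,-0.1,-0.3,-0.009,0.108,0.018],[0.3,-0.1,-0.1,-0.3,-0.009,0.108,0.018],[0.3,-0.1,-0.1,-0.3,-0.009,0.108,0.018],[0.3,0,-0.1,-0.3,-0.009,0.108,0.018],[0.3,0,-0.1,-0.3,-0.009,0.108,0.018],[0.3,0,0,0,0,0,0]])

```text
time: 27.42
position: [502.6, 212.5, 159.8]
tool_rot: [0.109, -2.999, 0.521]
ft_force: [-0.9, -0.3, -0.8]
width: 0.426
```

```bash
python3 - <<'E'
from kin import *
st()
cT=np.load('cT5.npy');Rf=np.load('Rf5.npy');G=np.array([512,304,73.8]);t=G+19*Rf[:,1]+[0,0,70]
chk(t,Rf,20);plan(t,Rf,.3,step=30)
snap('side','26',(60,220,150,370),3.6);snap('top','26',(120,320,60,280),3)
E
```

```text
t 27.42 p [502.6 212.5 159.8] q [-0.352  0.387  1.811  1.034  1.704  2.513] F [-0.9 -0.3 -0.8] w 39.6
x [-0.993 -0.054  0.106] y [-0.086  0.939 -0.333]
chk bad [] maxjump 0.01 end [-0.15  0.41  1.83  1.15  1.54  2.44]
N 4 dist 111.8 rot 6.6 t 27.42
[0.3,-0.40,2.74,-0.42,0.002,-0.029,-0.001], [0.3,-0.41,2.73,-0.41,0.002,-0.029,-0.001], [0.3,-0.43,2.73,-0.40,0.002,-0.029,-0.001], [0.3,-0.44,2.73,-0.40,0.002,-0.029,-0.001],
```

View pics/side26.png

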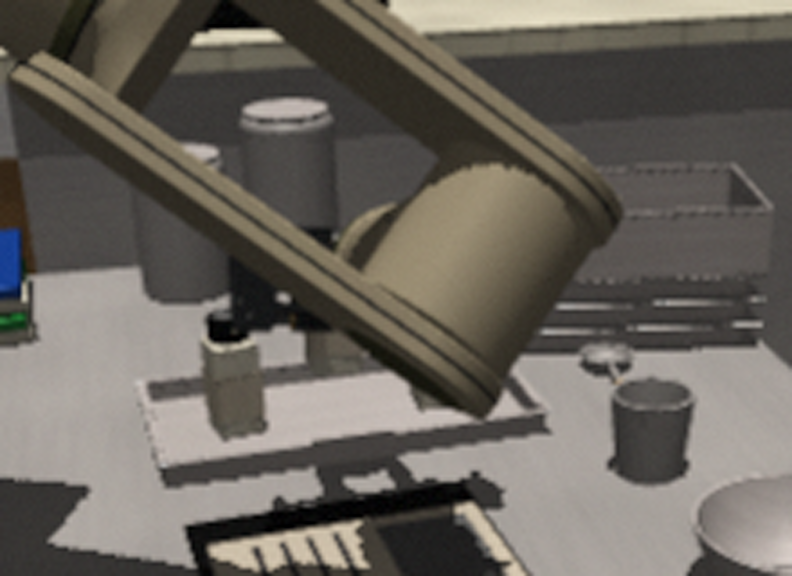

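View pics/top26.png

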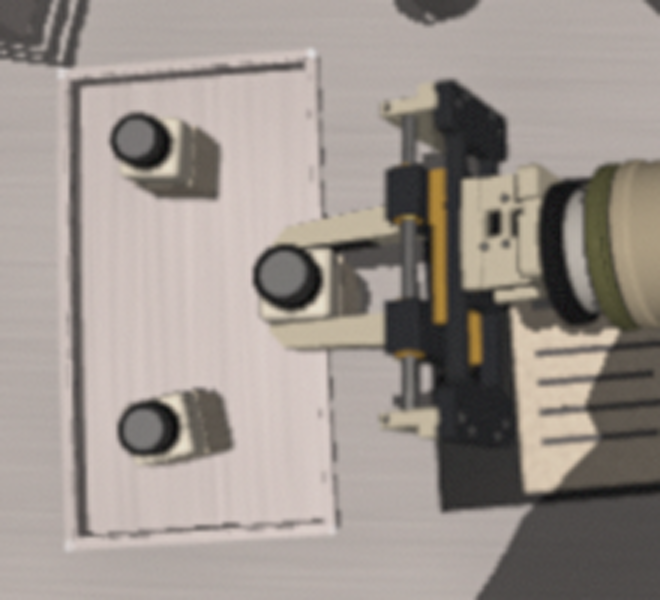

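```bash
python3 - <<'E'
from kin import *
Rf=np.load('Rf5.npy');G=np.array([512,284,73.8])
t=G+19*Rf[:,1]+[0,0,40];chk(t,Rf,20);plan(t,Rf,.3,step=30)
E
```

```text
chk bad [] maxjump 0.01 end [-0.19  0.47  1.82  1.13  1.55  2.38]
N 4 dist 103.9 rot 6.0 t 27.52
[0.3,-0.44,2.52,0.46,0.002,-0.026,-0.001], [0.3,-0.43,2.52,0.47,0.002,-0.026,-0.001], [0.3,-0.42,2.52,0.47,0.002,-0.026,-0.001], [0.3,-0.41,2.52,0.48,0.002,-0.026,-0.001],
```

step_arm(moves=[[0.3,-0.4,2.5,0.4,0.002,-0.026,0],[0.3,-0.4,2.5,0.4,0.002,-0.026,0],[0.3,-0.4,2.5,0.4,0.002,-0.026,0],[0.3,-0.4,2.5,0.4,0.002,-0.026,0],[0.3,0,0,0,0,0,0]])

```text
time: 27.93
position: [512.3, 303.3, 106.6]
tool_rot: [-0.146, 3.047, -0.542]
ft_force: [-0.3, 0.5, -1.3]
width: 0.431
```

```bash
python3 - <<'E'
from kin import *
s=st();Rf=np.load('Rf5.npy');G=np.array([512,284,73.8])
R=Ro.from_rotvec(s['tool_rot']).as_matrix();print('jar axis',R@(Rf.T@[0,0,1]))
t=G+19*Rf[:,1]+[0,0,5];chk(t,Rf,20);plan(t,Rf,.3,step=15)
E
```

```text
t 27.93 p [512.3 303.3 106.6] q [-0.184  0.47   1.817  1.128  1.536  2.355] F [-0.3  0.5 -1.3] w 40.1
x [-0.995 -0.1   -0.027] y [-0.085  0.934 -0.346]
jar axis [-0.02711797  0.00416094  0.99962358]
chk bad [] maxjump 0.0 end [-0.19  0.55  1.8   1.13  1.52  2.33]
N 3 dist 34.4 rot 1.6 t 27.93
[0.3,0.10,0.35,1.09,-0.002,0.009,-0.002], [0.3,0.09,0.35,1.09,-0.002,0.009,-0.002], [0.3,0.08,0.35,1.09,-0.002,0.009,-0.002],
```

step_arm(moves=[[0.3,0.1,0.35,1.1,-0.002,0.012,0],[0.3,0.1,0.35,1.1,-0.002,0.009,0],[0.3,0.1,0.35,1.0,-0.002,0.005,0],[0.3,0,0,0,0,0,0]])

```text
time: 28.27
position: [509.1, 303.7, 70.3]
tool_rot: [-0.153, 3.059, -0.539]
ft_force: [-0.6, 0.4, -1.9]
width: 0.43
```

```bash
python3 - <<'E'
from kin import *
s=st();Rf=np.load('Rf5.npy');G=np.array([512,284,73.8])
R=Ro.from_rotvec(s['tool_rot']).as_matrix();print('jar axis',R@(Rf.T@[0,0,1]),'target tcp',G+19*Rf[:,1],'down in tool',R.T@[0,0,-1])
E
```

```text
t 28.27 p [509.1 303.7  70.3] q [-0.184  0.551  1.8    1.129  1.516  2.309] F [-0.6  0.4 -1.9] w 39.9
x [-0.995 -0.102 -0.014] y [-0.091  0.935 -0.342]
jar axis [-0.01450106  0.00126209  0.99989406] target tcp [510.28728091 301.7872678   67.34401847] down in tool [0.01429633 0.3423262  0.9394724 ]
```

step_arm(moves=[[0.3,0,0.05,0.2,0,0.012,0],[0.3,0,0.05,0.1,0,0.002,0],[0.3,0,0.05,0.1,0,0,0]])

```text
time: 28.52
position: [509.8, 303.3, 66.7]
tool_rot: [-0.151, 3.069, -0.54]
ft_force: [-3.0, -5.3, 7.6]
width: 0.429
```

```bash
python3 - <<'E'
from kin import *
s=st();Rf=np.load('Rf5.npy')
R=Ro.from_rotvec(s['tool_rot']).as_matrix();print('jar axis',R@(Rf.T@[0,0,1]))
E
```

```text
t 28.52 p [509.8 303.3  66.7] q [-0.185  0.561  1.795  1.129  1.514  2.314] F [-3.  -5.3  7.6] w 39.9
x [-0.995 -0.099 -0.005] y [-0.092  0.935 -0.342]
jar axis [-0.00475259  0.0015722   0.99998747]
```

step_arm(moves=[[0.5,0,0,0,0,0,0],[0.66,0,0,0,0,0,0],[0.68,0,0,0,0,0,0],[0.68,0,0,0,0,0,0],[0.68,0,-1.0,0,0,0,0],[0.68,0,-2.5,0,0,0,0],[0.68,0,-3.5,0,0,0,0],[0.68,0,-3.5,0,0,0,0]])

```text
time: 29.18
position: [516.7, 205.8, 104.6]
tool_rot: [-0.164, 3.067, -0.538]
ft_force: [0.0, -0.2, -0.4]
width: 0.68
```

```bash
python3 - <<'E'
from kin import *
s=st()
snap('side','27',(60,220,150,370),3.6);snap('top','27',(120,320,60,280),3)
E
```

```text
t 29.18 p [516.7 205.8 104.6] q [-0.349  0.532  1.738  1.013  1.668  2.329] F [ 0.  -0.2 -0.4] w 63.2
x [-0.994 -0.108 -0.004] y [-0.1    0.935 -0.34 ]
```

View pics/top27.png

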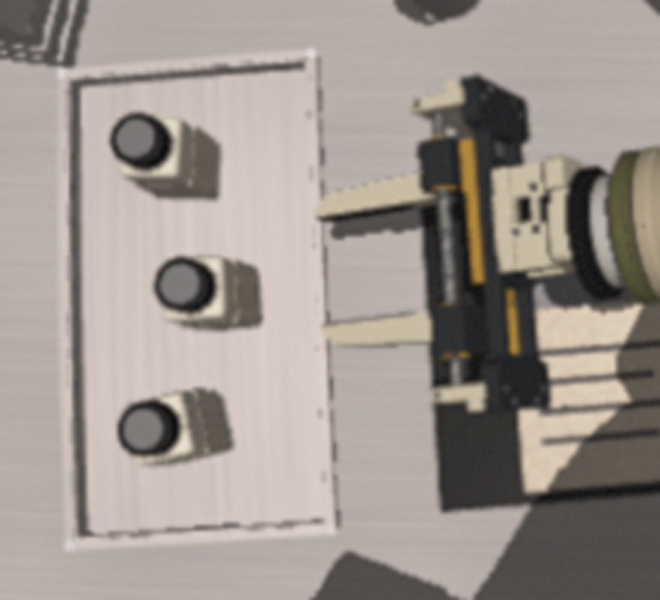

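step_arm(moves=[[0.66,0,-3.5,0,0,0,0],[0.66,0,-3.0,0.5,0,0,0]])

```text
time: 29.45
position: [524.9, 140.5, 124.0]
tool_rot: [-0.159, 3.065, -0.539]
ft_force: [0.3, -0.5, -0.2]
width: 0.667
```

```bash
python3 - <<'E'
from kin import *
s=st();im,d=snap('top','28',(120,320,60,280),2)
t=np.r_[bloc(50,-178),110];jplan(ik(t,RD),.66)
E
```

```text
t 29.45 p [524.9 140.5 124. ] q [-0.447  0.545  1.668  0.955  1.761  2.331] F [ 0.3 -0.5 -0.2] w 62.1
x [-0.994 -0.105 -0.008] y [-0.096  0.935 -0.342]
N 30 maxrot 0.111 maxstep 16.6 t 29.5
[0.66,0.18,-0.37,0.79,0.039,-0.101,-0.011], [0.66,0.25,-0.39,0.79,0.038,-0.101,-0.014], [0.66,0.33,-0.41,0.78,0.036,-0.101,-0.017], [0.66,0.40,-0.44,0.76,0.035,-0.101,-0.020], [0.66,0.48,-0.46,0.74,0.033,-0.102,-0.023], [0.66,0.55,-0.48,0.71,0.031,-0.102,-0.026], [0.66,0.62,-0.50,0.67,0.028,-0.102,-0.029], [0.66,0.69,-0.52,0.62,0.026,-0.102,-0.031],
[0.66,0.76,-0.55,0.57,0.023,-0.102,-0.034], [0.66,0.83,-0.57,0.51,0.020,-0.102,-0.036], [0.66,0.89,-0.59,0.44,0.017,-0.102,-0.037], [0.66,0.94,-0.60,0.36,0.013,-0.103,-0.039], [0.66,0.99,-0.62,0.28,0.010,-0.103,-0.040], [0.66,1.04,-0.64,0.19,0.006,-0.103,-0.041], [0.66,1.07,-0.66,0.10,0.002,-0.103,-0.041], [0.66,1.10,-0.67,-0.00,-0.001,-0.103,-0.041],
[0.66,1.12,-0.69,-0.11,-0.005,-0.103,-0.041], [0.66,1.13,-0.70,-0.22,-0.009,-0.103,-0.040], [0.66,1.12,-0.72,-0.33,-0.012,-0.103,-0.039], [0.66,1.11,-0.73,-0.44,-0.016,-0.103,-0.038], [0.66,1.08,-0.74,-0.56,-0.020,-0.103,-0.036], [0.66,1.05,-0.75,-0.67,-0.023,-0.103,-0.034], [0.66,1.00,-0.76,-0.79,-0.026,-0.103,-0.032], [0.66,0.93,-0.77,-0.90,-0.029,-0.103,-0.030],
[0.66,0.86,-0.78,-1.00,-0.032,-0.103,-0.027], [0.66,0.77,-0.79,-1.10,-0.034,-0.103,-0.024], [0.66,0.67,-0.80,-1.19,-0.036,-0.103,-0.020], [0.66,0.56,-0.80,-1.28,-0.038,-0.103,-0.017], [0.66,0.44,-0.81,-1.35,-0.039,-0.103,-0.013], [0.66,0.31,-0.81,-1.41,-0.040,-0.103,-0.010], 
0 [526. 136. 124.]
4 [523. 108. 101.]
8 [522.  72.  81.]
12 [525.  28.  68.]
16 [530. -21.  61.]
20 [538. -74.  63.]
24 [ 548. -131.   74.]
28 [ 560. -189.   96.]
```

View pics/top28.png

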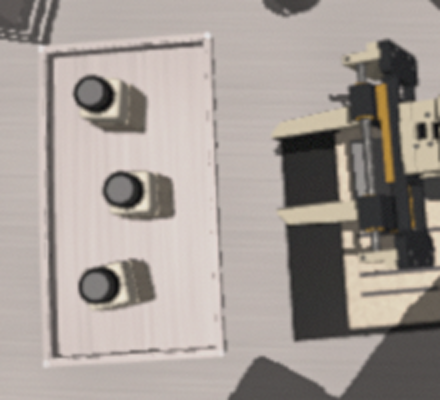

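```bash
python3 - <<'E'
from kin import *
t=np.r_[bloc(50,-178),120];chk(t,RD,30);plan(t,RD,.66)
E
```

```text
chk bad [] maxjump 0.12 end [-0.45  0.21  1.58 -0.    1.35 -0.55]
N 28 dist 356.7 rot 179.4 t 29.5
[0.66,-0.01,-1.19,0.45,-0.000,-0.092,-0.064], [0.66,0.11,-1.19,0.45,-0.000,-0.092,-0.064], [0.66,0.22,-1.18,0.43,-0.000,-0.092,-0.064], [0.66,0.34,-1.16,0.41,-0.000,-0.092,-0.064], [0.66,0.44,-1.13,0.37,-0.000,-0.092,-0.064], [0.66,0.55,-1.10,0.32,-0.000,-0.092,-0.064], [0.66,0.64,-1.06,0.27,-0.000,-0.092,-0.064], [0.66,0.73,-1.02,0.21,-0.000,-0.092,-0.064],
[0.66,0.81,-0.97,0.14,-0.000,-0.092,-0.064], [0.66,0.88,-0.92,0.06,-0.000,-0.092,-0.064], [0.66,0.94,-0.86,-0.03,-0.000,-0.092,-0.064], [0.66,0.99,-0.80,-0.12,-0.000,-0.092,-0.064], [0.66,1.02,-0.73,-0.21,-0.000,-0.092,-0.064], [0.66,1.04,-0.67,-0.30,-0.000,-0.092,-0.064], [0.66,1.05,-0.60,-0.40,-0.000,-0.092,-0.064], [0.66,1.05,-0.53,-0.49,-0.000,-0.092,-0.064],
[0.66,1.03,-0.46,-0.59,-0.000,-0.092,-0.064], [0.66,1.00,-0.40,-0.68,-0.000,-0.092,-0.064], [0.66,0.95,-0.34,-0.77,-0.000,-0.092,-0.064], [0.66,0.90,-0.28,-0.86,-0.000,-0.092,-0.064], [0.66,0.83,-0.22,-0.94,-0.000,-0.092,-0.064], [0.66,0.76,-0.17,-1.01,-0.000,-0.092,-0.064], [0.66,0.67,-0.12,-1.08,-0.000,-0.092,-0.064], [0.66,0.58,-0.08,-1.13,-0.000,-0.092,-0.064],
[0.66,0.47,-0.05,-1.18,-0.000,-0.092,-0.064], [0.66,0.37,-0.02,-1.22,-0.000,-0.092,-0.064], [0.66,0.25,-0.00,-1.25,-0.000,-0.092,-0.064], [0.66,0.14,0.01,-1.27,-0.000,-0.092,-0.064],
```

step_arm(moves=[[0.66,0,-1.2,0.45,0,-0.092,-0.064],[0.66,0.1,-1.2,0.45,0,-0.092,-0.064],[0.66,0.2,-1.2,0.45,0,-0.092,-0.064],[0.66,0.35,-1.2,0.4,0,-0.092,-0.064],[0.66,0.45,-1.15,0.4,0,-0.092,-0.064],[0.66,0.55,-1.15,0.3,0,-0.092,-0.064],[0.66,0.65,-1.1,0.25,0,-0.092,-0.064],[0.66,0.75,-1.1,0.2,0,-0.092,-0.064]])

```text
time: 30.17
position: [535.0, 25.7, 121.1]
tool_rot: [-0.937, 2.267, -0.359]
ft_force: [0.7, 0.1, 0.7]
width: 0.663
```

step_arm(moves=[[0.66,0.8,-1.0,0.15,0,-0.092,-0.064],[0.66,0.9,-1.0,0.05,0,-0.092,-0.064],[0.66,0.95,-0.9,0,0,-0.092,-0.064],[0.66,1.0,-0.85,-0.1,0,-0.092,-0.064],[0.66,1.0,-0.8,-0.2,0,-0.092,-0.064],[0.66,1.05,-0.7,-0.3,0,-0.092,-0.064],[0.66,1.05,-0.65,-0.4,0,-0.092,-0.064],[0.66,1.05,-0.6,-0.5,0,-0.092,-0.064]])

```text
time: 30.83
position: [553.7, -81.1, 117.2]
tool_rot: [-1.391, 1.308, -0.16]
ft_force: [-0.2, 0.8, -0.1]
width: 0.661
```

```bash
python3 - <<'E'
from kin import *
st();t=np.r_[bloc(50,-178),110];chk(t,RD,30);plan(t,RD,.66)
E
```

```text
t 30.83 p [553.7 -81.1 117.2] q [-0.304  0.802  0.969  0.112  2.07   0.698] F [-0.2  0.8 -0.1] w 61.4
x [ 0.367 -0.742 -0.561] y [-0.585  0.286 -0.759]
chk bad [] maxjump 0.05 end [-0.45  0.22  1.59  0.    1.33 -0.55]
N 12 dist 137.9 rot 72.9 t 30.83
[0.66,0.92,-0.34,-0.60,-0.001,-0.086,-0.062], [0.66,0.88,-0.28,-0.68,-0.001,-0.086,-0.062], [0.66,0.84,-0.23,-0.75,-0.001,-0.086,-0.062], [0.66,0.78,-0.18,-0.82,-0.001,-0.086,-0.062], [0.66,0.72,-0.13,-0.89,-0.001,-0.086,-0.062], [0.66,0.65,-0.09,-0.94,-0.001,-0.086,-0.062], [0.66,0.57,-0.05,-1.00,-0.001,-0.086,-0.062], [0.66,0.48,-0.02,-1.04,-0.001,-0.086,-0.062],
[0.66,0.39,0.01,-1.08,-0.001,-0.086,-0.062], [0.66,0.30,0.03,-1.11,-0.001,-0.086,-0.062], [0.66,0.20,0.05,-1.13,-0.001,-0.086,-0.062], [0.66,0.10,0.06,-1.14,-0.001,-0.086,-0.062],
```

step_arm(moves=[[0.66,0.9,-0.4,-0.6,0,-0.086,-0.062],[0.66,0.9,-0.35,-0.7,0,-0.086,-0.062],[0.66,0.85,-0.3,-0.75,0,-0.086,-0.062],[0.66,0.8,-0.25,-0.8,0,-0.086,-0.062],[0.66,0.7,-0.2,-0.9,0,-0.086,-0.062],[0.66,0.65,-0.15,-0.95,0,-0.086,-0.062],[0.66,0.55,-0.1,-1.0,0,-0.086,-0.062],[0.66,0.5,-0.1,-1.05,0,-0.086,-0.062]])

```text
time: 31.5
position: [567.4, -174.3, 115.6]
tool_rot: [-1.564, 0.336, 0.013]
ft_force: [-0.5, -0.4, 0.1]
width: 0.665
```

step_arm(moves=[[0.66,0.4,0,-1.1,0,-0.086,-0.062],[0.66,0.3,0,-1.1,0,-0.086,-0.062],[0.66,0.2,0,-1.1,0,-0.086,-0.062],[0.66,0.1,0,-1.1,0,-0.086,-0.062],[0.66,0,0,0,0,0,0]])

```text
time: 31.92
position: [573.5, -220.5, 115.2]
tool_rot: [-1.564, -0.161, 0.094]
ft_force: [-1.0, 0.4, 0.6]
width: 0.657
```

```bash
python3 - <<'E'
from kin import *
s=st();t=np.r_[bloc(50,-178),40];plan(t,RD,.6,step=20)
snap('side','30');snap('top','30')
a=cv2.imread('pics/side30.png');b=cv2.imread('pics/top30.png')
cv2.imwrite('pics/c30.png',np.hstack([a[150:500,230:630],b[180:530,100:500]]))
E
```

```text
t 31.92 p [ 573.5 -220.5  115.2] q [-0.466  0.202  1.601  0.026  1.304 -0.635] F [-1.   0.4  0.6] w 61.1
x [0.986 0.162 0.043] y [ 0.042  0.006 -0.999]
N 4 dist 75.7 rot 4.6 t 31.92
[0.6,-0.26,1.87,0.09,-0.000,0.017,0.011], [0.6,-0.24,1.87,0.08,-0.000,0.017,0.011], [0.6,-0.22,1.88,0.08,-0.000,0.017,0.011], [0.6,-0.20,1.88,0.08,-0.000,0.017,0.011],
```

View pics/c30.png

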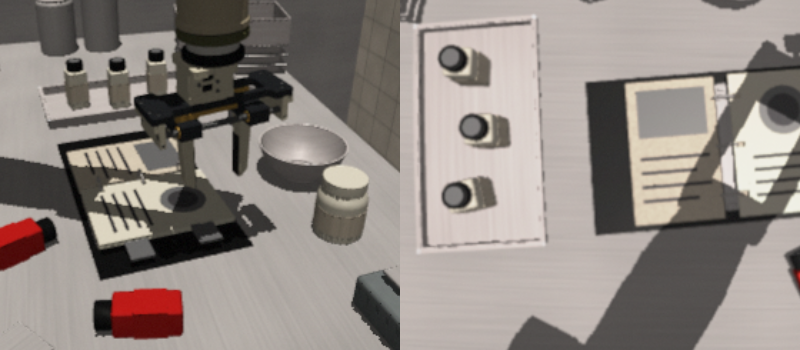

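```bash
python3 - <<'E'
from kin import *
print('tub top',onz('top',[np.array((560,133))*.7],95).round(),'bowl rim',onz('top',[np.array((440,132))*.7],60).round(),'cup',onz('top',[np.array((293,148))*.7],70).round())
E
```

```text
tub top [[ 763. -225.   95.]] bowl rim [[774. -60.  60.]] cup [[741. 148.  70.]]
```

step_arm(moves=[[0.6,-0.25,1.85,0.1,0,0.017,0.011],[0.6,-0.25,1.85,0.1,0,0.017,0.011],[0.6,-0.2,1.9,0.1,0,0.017,0.011],[0.6,-0.2,1.5,0.1,0,0.017,0.011],[0.6,0,0,0,0,0,0]])

```text
time: 32.43
position: [567.0, -212.1, 39.0]
tool_rot: [-1.568, -0.046, 0.068]
ft_force: [-0.8, 0.6, -1.3]
width: 0.598
```

```bash
python3 - <<'E'
from kin import *
s=st();t=np.r_[bloc(50,-178),8];plan(t,RD,.6,step=18)
snap('side','31',(200,320,210,360),5);snap('top','31',(160,290,320,450),4)
E
```

```text
t 32.43 p [ 567.  -212.1   39. ] q [-0.44   0.31   1.622 -0.005  1.223 -0.511] F [-0.8  0.6 -1.3] w 55.6
x [ 0.997  0.072 -0.014] y [-0.015  0.002 -1.   ]
N 2 dist 31.6 rot 1.6 t 32.43
[0.6,-0.05,1.55,-0.30,-0.001,-0.011,-0.007], [0.6,-0.06,1.55,-0.30,-0.001,-0.011,-0.007],
```

View pics/side31.png

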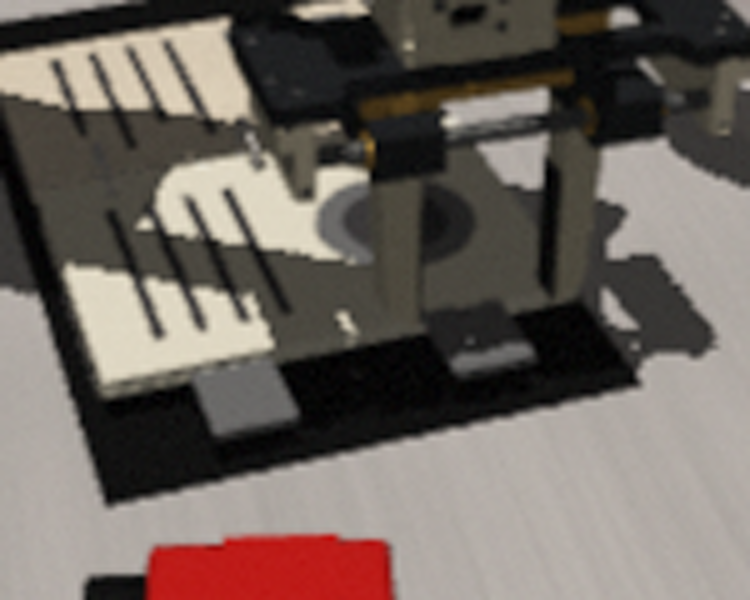

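step_arm(moves=[[0.6,0,0.2,-0.6,0,-0.011,-0.007],[0.6,0,1.3,0,0,-0.008,-0.005],[0.6,0,1.2,0,0,0,0],[0.6,0,0,0,0,0,0]])

```text
time: 32.87
position: [573.2, -220.6, 17.8]
tool_rot: [-1.571, -0.083, 0.07]
ft_force: [0.2, 0.2, -0.8]
width: 0.6
```

```bash
python3 - <<'E'
from kin import *
s=st();t=np.r_[bloc(50,-178),8];plan(t,RD,.6,step=18)
E
```

```text
t 32.87 p [ 573.2 -220.6   17.8] q [-0.452  0.338  1.63   0.002  1.165 -0.55 ] F [ 0.2  0.2 -0.8] w 55.8
x [0.995 0.097 0.008] y [ 0.009 -0.002 -1.   ]
N 1 dist 12.4 rot 0.5 t 32.87
[0.6,-0.70,0.98,0.31,0.002,0.002,0.008],
```

step_arm(moves=[[0.6,-0.7,0,0.2,0,0,0.004],[0.6,0,0.8,0,0,0,0.003],[0.6,0,0,0,0,0,0]])

```text
time: 33.12
position: [566.3, -220.2, 10.9]
tool_rot: [-1.573, -0.078, 0.074]
ft_force: [-0.2, -0.3, -0.9]
width: 0.603
```

```bash
python3 - <<'E'
from kin import *
s=st();t=np.r_[bloc(50,-178),8];plan(t,RD,.6,step=18)
E
```

```text
t 33.12 p [ 566.3 -220.2   10.9] q [-0.454  0.336  1.647 -0.002  1.154 -0.55 ] F [-0.2 -0.3 -0.9] w 56.1
x [0.995 0.096 0.002] y [ 0.003 -0.003 -1.   ]
N 1 dist 3.5 rot 0.3 t 33.12
[0.6,-0.00,0.29,0.20,0.004,0.001,0.002],
```

step_arm(moves=[[0.4,0,0,0,0,0,0],[0.25,0,0,0,0,0,0],[0.25,0,0,0,0,0,0],[0.25,0,0,0,0,0,0],[0.25,0,0,0,0,0,0]], newtons=15)

```text
time: 33.53
position: [567.2, -220.6, 12.3]
tool_rot: [-1.574, -0.079, 0.072]
ft_force: [0.0, 0.1, -0.0]
width: 0.361
```

```bash
python3 - <<'E'
from kin import *
s=st();print(s['torque'])
r=np.array(s['position'][:2])-BO;print('local',r@BU,r@BV)
E
```

```text
t 33.53 p [ 567.2 -220.6   12.3] q [-0.454  0.334  1.646 -0.002  1.155 -0.549] F [ 0.   0.1 -0. ] w 33.6
x [0.995 0.096 0.004] y [ 0.005 -0.004 -1.   ]
[-0.01484384  0.0814774   0.03855061]
local 50.91774893202793 -180.4331736316429
```

```bash
cat >> kin.py <<'E'
def arc(rho,off,e,lx,n,dth,claw,thend=np.pi,Rt=None):
    s=bot.read_state();p=np.array(s['position']);R0=Ro.from_rotvec(s['tool_rot']);Rt=RD if Rt is None else Rt
    r=p[:2]-BO;y=r@BV;z=p[2]-19+e
    th=np.arctan2(z,-y)-np.arctan2(off,rho)
    print('now th',round(np.degrees(th),1),'rad',round(np.hypot(y,z),1),'lx',round(r@BU,1),'F',np.round(s['ft_force'],1),'w',round(float(s['width'])*93,1),'t',round(float(s['time']),2))
    dR=(R0.inv()*Ro.from_matrix(Rt)).as_rotvec();
    pc=p;Rc=R0
    for i in range(1,n+1):
        t=min(th+dth*i,thend);y=-rho*np.cos(t)+off*np.sin(t);z=rho*np.sin(t)+off*np.cos(t)
        T=np.r_[bloc(lx,y),19+z-e]
        k=Rc.inv().apply(T-pc)/10;rr=dR/n
        print('[%g,%.2f,%.2f,%.2f,%.3f,%.3f,%.3f],'%((claw,)+tuple(k)+tuple(rr)));pc=T;Rc=Rc*Ro.from_rotvec(rr)
E
python3 - <<'E'
from kin import *
arc(180.4,2,8.7,50.5,6,0.1,.25)
for th in(0.5,1,1.57,2.1,2.6,3.14):
    y=-180.4*np.cos(th)+2*np.sin(th);z=180.4*np.sin(th)+2*np.cos(th)
    q=ik(np.r_[bloc(50.5,y),19+z-8.7],RD);print(th,q.round(2),ok(q))
E
```

```text
now th 0.0 rad 180.4 lx 50.9 F [ 0.   0.1 -0. ] w 33.6 t 33.53
[0.25,-0.03,-1.80,0.11,0.001,0.000,0.001],
[0.25,0.01,-1.78,0.28,0.001,0.000,0.001],
[0.25,0.01,-1.74,0.46,0.001,0.000,0.001],
[0.25,0.00,-1.69,0.63,0.001,0.000,0.001],
[0.25,0.00,-1.62,0.80,0.001,0.000,0.001],
[0.25,0.00,-1.53,0.96,0.001,0.000,0.001],
0.5 [-0.42  0.21  1.62  0.    1.31 -0.52] True
1 [-0.33  0.1   1.63  0.    1.42 -0.42] True
1.57 [-0.16  0.01  1.66  0.    1.47 -0.26] True
2.1 [ 0.    0.01  1.71  0.    1.42 -0.1 ] True
2.6 [0.12 0.07 1.77 0.   1.3  0.02] True
3.14 [0.16 0.2  1.81 0.   1.13 0.07] True
```

step_arm(moves=[[0.25,0,-1.8,0.1,0,0,0],[0.25,0,-1.8,0.3,0,0,0],[0.25,0,-1.75,0.45,0,0,0]])

```text
time: 33.78
position: [566.3, -212.1, 64.3]
tool_rot: [-1.573, -0.079, 0.071]
ft_force: [2.2, 2.7, -1.6]
width: 0.362
```

```bash
python3 - <<'E'
from kin import *
st();arc(180.4,2,8.7,50.5,6,0.1,.25)
snap('side','32',(180,320,200,370),4)
E
```

```text
t 33.78 p [ 566.3 -212.1   64.3] q [-4.420e-01  2.590e-01  1.633e+00 -1.000e-03  1.244e+00 -5.370e-01] F [ 2.2  2.7 -1.6] w 33.6
x [0.995 0.095 0.005] y [ 0.005 -0.004 -1.   ]
now th 16.8 rad 180.1 lx 50.8 F [ 2.2  2.7 -1.6] w 33.6 t 33.78
[0.25,-0.02,-1.70,0.59,0.001,-0.000,0.001],
[0.25,0.01,-1.62,0.79,0.001,-0.000,0.001],
[0.25,0.00,-1.54,0.94,0.001,-0.000,0.001],
[0.25,0.00,-1.43,1.09,0.001,-0.000,0.001],
[0.25,0.00,-1.32,1.23,0.001,-0.000,0.001],
[0.25,0.00,-1.19,1.36,0.001,-0.000,0.001],
```

View pics/side32.png

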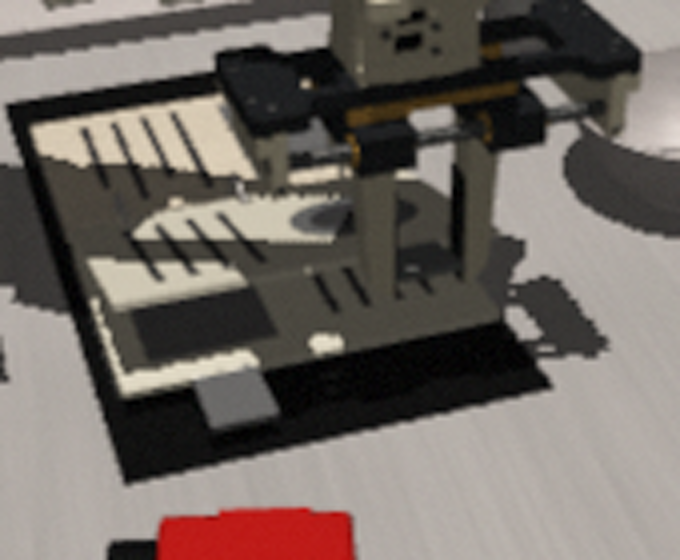

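Leaf1 is lifting alone; leaf2 with its tab (235,400) stays down. Continue the arc.

step_arm(moves=[[0.25,0,-1.7,0.6,0,0,0],[0.25,0,-1.6,0.8,0,0,0],[0.25,0,-1.55,0.95,0,0,0],[0.25,0,-1.45,1.1,0,0,0],[0.25,0,-1.3,1.25,0,0,0],[0.25,0,-1.2,1.35,0,0,0]])

```text
time: 34.33
position: [559.9, -148.1, 157.5]
tool_rot: [-1.571, -0.078, 0.07]
ft_force: [3.2, 3.3, -5.0]
width: 0.366
```

```bash
python3 - <<'E'
from kin import *
log();arc(180.4,2,8.7,50.5,8,0.1,.25)
E
```

```text
now th 53.2 rad 182.3 lx 50.6 F [ 3.2  3.3 -5. ] w 34.1 t 34.33
[0.25,-0.00,-0.84,1.62,0.000,-0.000,0.001],
[0.25,0.00,-0.84,1.60,0.000,-0.000,0.001],
[0.25,0.00,-0.67,1.67,0.000,-0.000,0.001],
[0.25,0.00,-0.50,1.73,0.000,-0.000,0.001],
[0.25,-0.00,-0.33,1.77,0.000,-0.000,0.001],
[0.25,-0.00,-0.15,1.80,0.000,-0.000,0.001],
[0.25,-0.00,0.03,1.80,0.000,-0.000,0.001],
[0.25,-0.00,0.21,1.79,0.000,-0.000,0.001],
```

step_arm(moves=[[0.25,0,-0.85,1.6,0,0,0],[0.25,0,-0.85,1.6,0,0,0],[0.25,0,-0.7,1.65,0,0,0],[0.25,0,-0.5,1.7,0,0,0],[0.25,0,-0.3,1.75,0,0,0],[0.25,0,-0.15,1.8,0,0,0],[0.25,0,0,1.8,0,0,0]])

```text
time: 34.92
position: [547.4, -21.9, 195.3]
tool_rot: [-1.574, -0.079, 0.067]
ft_force: [4.5, -0.9, -9.6]
width: 0.362
```

```bash
python3 - <<'E'
from kin import *
log();arc(180.4,2,8.7,50.5,8,0.1,.25)
snap('side','33')
E
```

```text
now th 95.3 rad 186.0 lx 50.2 F [ 4.5 -0.9 -9.6] w 33.7 t 34.92
[0.25,0.02,0.82,1.73,0.001,-0.000,0.001],
[0.25,-0.01,0.45,1.75,0.001,-0.000,0.001],
[0.25,-0.01,0.62,1.69,0.001,-0.000,0.001],
[0.25,-0.01,0.79,1.62,0.001,-0.000,0.001],
[0.25,-0.01,0.94,1.54,0.001,-0.000,0.001],
[0.25,-0.00,1.09,1.43,0.001,-0.000,0.001],
[0.25,-0.00,1.23,1.32,0.001,-0.000,0.001],
[0.25,-0.00,1.36,1.19,0.001,-0.000,0.001],
```

View pics/side33.png

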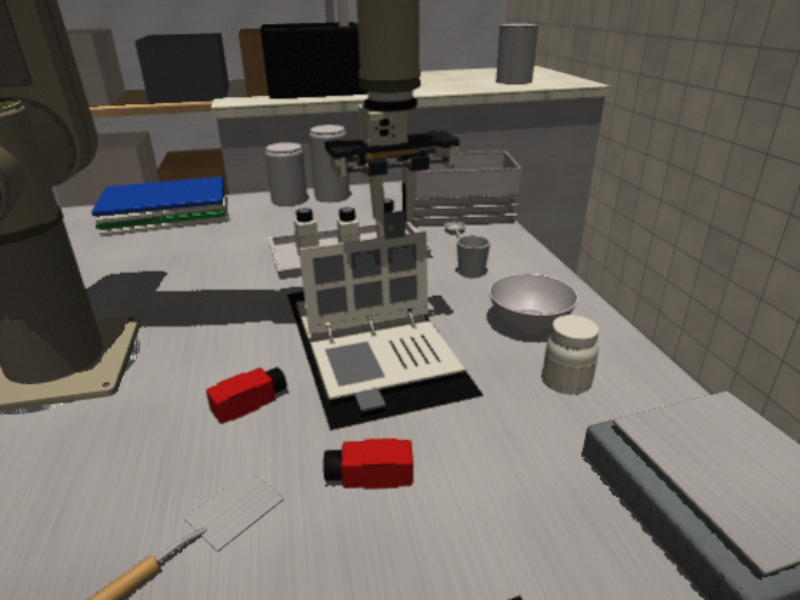

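step_arm(moves=[[0.25,0,0.8,1.7,0,0,0],[0.25,0,0.5,1.75,0,0,0],[0.25,0,0.65,1.7,0,0,0],[0.25,0,0.8,1.6,0,0,0]])

```text
time: 35.3
position: [540.5, 50.5, 171.2]
tool_rot: [-1.576, -0.083, 0.066]
ft_force: [1.8, -2.7, -4.1]
width: 0.364
```

```bash
python3 - <<'E'
from kin import *
log();arc(180.4,2,8.7,50.5,8,0.1,.25)
E
```

```text
now th 119.1 rad 185.3 lx 50.2 F [ 1.8 -2.7 -4.1] w 33.9 t 35.3
[0.25,0.02,1.39,1.28,0.001,-0.000,0.001],
[0.25,-0.01,1.11,1.42,0.001,-0.000,0.001],
[0.25,-0.01,1.25,1.30,0.001,-0.000,0.001],
[0.25,-0.01,1.37,1.17,0.001,-0.000,0.001],
[0.25,-0.01,1.48,1.03,0.001,-0.000,0.001],
[0.25,-0.01,1.58,0.87,0.001,-0.000,0.001],
[0.25,-0.00,1.66,0.71,0.001,-0.000,0.001],
[0.25,-0.00,1.72,0.54,0.001,-0.000,0.001],
```

step_arm(moves=[[0.25,0,1.4,1.25,0,0,0],[0.25,0,1.1,1.4,0,0,0],[0.25,0,1.25,1.3,0,0,0],[0.25,0,1.4,1.15,0,0,0],[0.25,0,1.5,1.0,0,0,0]])

```text
time: 35.72
position: [534.1, 116.4, 106.5]
tool_rot: [-1.578, -0.087, 0.066]
ft_force: [0.9, -2.7, -2.7]
width: 0.363
```

```bash
python3 - <<'E'
from kin import *
log();arc(180.4,2,8.7,50.5,6,0.08,.25)
snap('side','34',(110,290,180,350),3.5)
E
```

```text
now th 148.1 rad 185.1 lx 50.1 F [ 0.9 -2.7 -2.7] w 33.8 t 35.72
[0.25,0.02,1.50,0.32,0.002,0.000,0.002],
[0.25,-0.01,1.31,0.61,0.002,0.000,0.002],
[0.25,-0.01,1.35,0.50,0.002,0.000,0.002],
[0.25,-0.01,1.39,0.39,0.002,0.000,0.002],
[0.25,-0.01,1.42,0.27,0.002,0.000,0.002],
[0.25,-0.00,1.43,0.16,0.002,0.000,0.002],
```

View pics/side34.png

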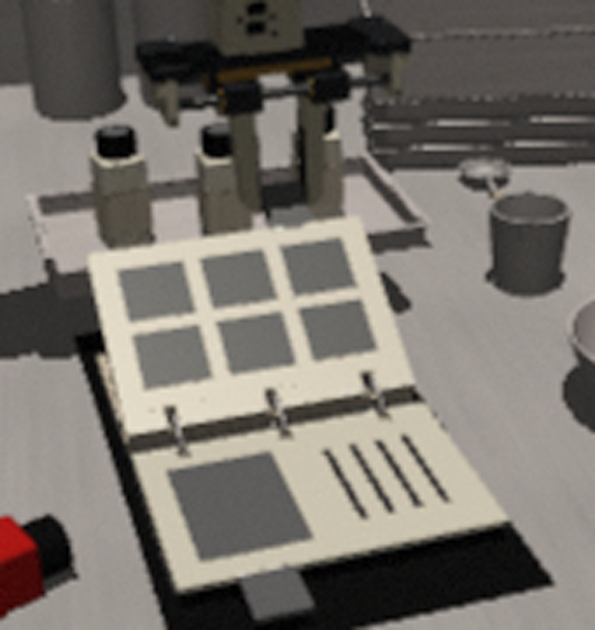

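step_arm(moves=[[0.25,0,1.5,0.35,0,0,0],[0.25,0,1.3,0.6,0,0,0],[0.25,0,1.35,0.5,0,0,0],[0.25,0,1.4,0.4,0,0,0]])

```text
time: 36.1
position: [531.9, 139.1, 49.0]
tool_rot: [-1.577, -0.09, 0.068]
ft_force: [0.5, -1.8, 0.2]
width: 0.359
```

```bash
python3 - <<'E'
from kin import *
log();arc(180.4,2,8.7,50.5,6,0.08,.25)
snap('side','35',(110,290,180,350),3.5)
E
```

```text
now th 167.3 rad 185.0 lx 50.1 F [ 0.5 -1.8  0.2] w 33.4 t 36.1
[0.25,0.02,1.52,-0.19,0.001,0.001,0.002],
[0.25,-0.02,1.44,0.14,0.001,0.001,0.002],
[0.25,-0.01,1.12,0.03,0.001,0.001,0.002],
[0.25,0.00,0.00,0.00,0.001,0.001,0.002],
[0.25,0.00,0.00,0.00,0.001,0.001,0.002],
[0.25,0.00,0.00,0.00,0.001,0.001,0.002],
```

View pics/side35.png

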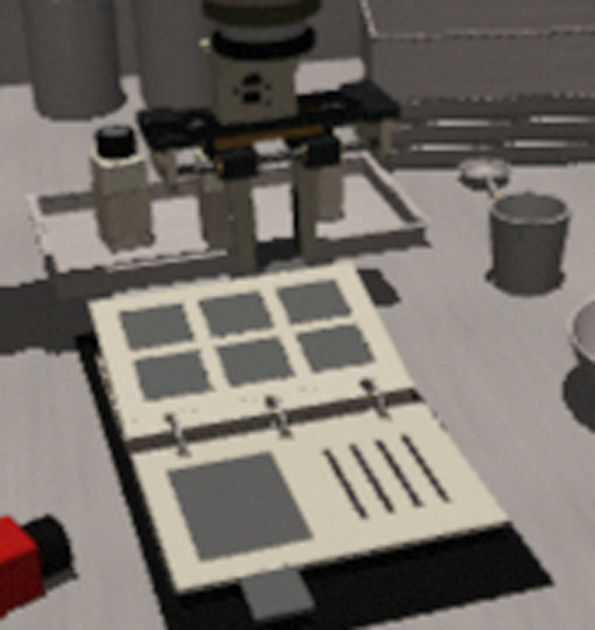

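step_arm(moves=[[0.25,0,1.4,0,0,0,0],[0.25,0,1.3,0,0,0,0],[0.25,0,0.8,0,0,0,0],[0.25,0,0,0,0,0,0]])

```text
time: 36.48
position: [531.6, 142.2, 10.7]
tool_rot: [-1.574, -0.091, 0.069]
ft_force: [1.0, -0.5, 0.3]
width: 0.365
```

```bash
python3 - <<'E'
from kin import *
st();arc(180.4,2,8.7,50.5,1,0.08,.25)
snap('side','36',(110,290,180,350),3.5)
E
```

```text
t 36.48 p [531.6 142.2  10.7] q [ 0.173  0.189  1.824 -0.008  1.116  0.074] F [ 1.  -0.5  0.3] w 34.0
x [0.995 0.102 0.013] y [ 0.014 -0.004 -1.   ]
now th 179.2 rad 184.1 lx 50.1 F [ 1.  -0.5  0.3] w 34.0 t 36.48
[0.25,0.03,0.24,-0.37,0.006,0.006,0.013],
```

View pics/side36.png

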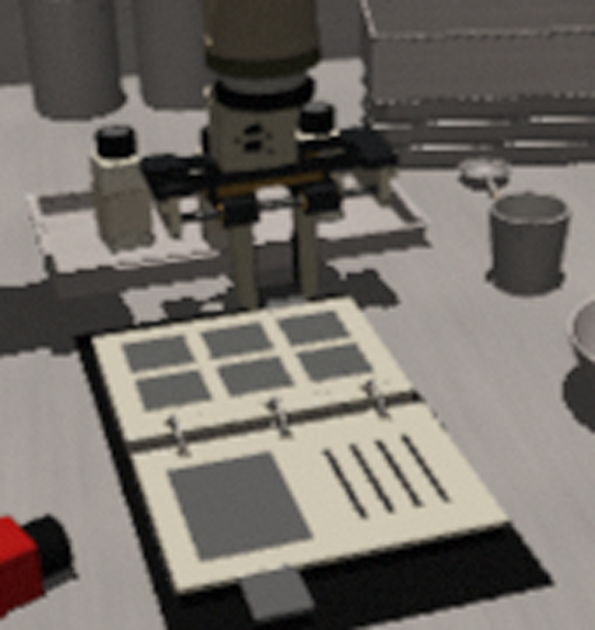

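step_arm(moves=[[0.4,0,0,0,0,0,0],[0.58,0,0,0,0,0,0],[0.58,0,0,0,0,0,0],[0.58,0,-1.5,0,0,0,0],[0.58,0,-3.0,0,0,0,0],[0.58,0,-3.0,0,0,0,0],[0.58,0,-3.0,0,0,0,0]])

```text
time: 37.12
position: [524.4, 140.0, 113.7]
tool_rot: [-1.578, -0.078, 0.08]
ft_force: [2.0, -0.0, -0.8]
width: 0.58
```

```bash
python3 - <<'E'
from kin import *
st();snap('side','37',(110,290,180,350),3.5)
t=np.r_[bloc(-50,-179),100];chk(t,RD);plan(t,RD,.6)
E
```

```text
t 37.12 p [524.4 140.  113.7] q [ 0.173  0.055  1.764 -0.009  1.326  0.074] F [ 2.  -0.  -0.8] w 53.9
x [ 0.995  0.1   -0.002] y [-0.001 -0.009 -1.   ]
chk bad [] maxjump 0.06 end [-0.55  0.    1.84  0.    1.3  -0.65]
N 10 dist 375.3 rot 0.7 t 37.17
[0.6,-0.99,0.24,-3.61,0.001,0.001,0.001], [0.6,-0.99,0.23,-3.61,0.001,0.001,0.001], [0.6,-0.98,0.23,-3.61,0.001,0.001,0.001], [0.6,-0.98,0.23,-3.62,0.001,0.001,0.001], [0.6,-0.98,0.23,-3.62,0.001,0.001,0.001], [0.6,-0.98,0.22,-3.62,0.001,0.001,0.001], [0.6,-0.98,0.22,-3.62,0.001,0.001,0.001], [0.6,-0.97,0.22,-3.62,0.001,0.001,0.001],
[0.6,-0.97,0.22,-3.62,0.001,0.001,0.001], [0.6,-0.97,0.22,-3.62,0.001,0.001,0.001],
```

View pics/side37.png

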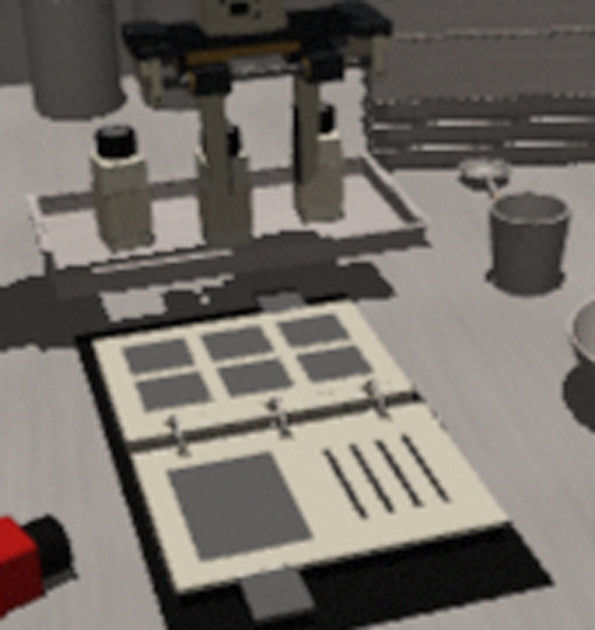

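Leaf1 lies flat on the left, other face up; jars stand. On to leaf2's tab.

step_arm(moves=[[0.6,-1.0,0.2,-3.6,0,0,0],[0.6,-1.0,0.2,-3.6,0,0,0],[0.6,-1.0,0.2,-3.6,0,0,0],[0.6,-1.0,0.2,-3.6,0,0,0],[0.6,-1.0,0.2,-3.6,0,0,0],[0.6,-1.0,0.2,-3.6,0,0,0],[0.6,-1.0,0.2,-3.6,0,0,0],[0.6,-1.0,0.2,-3.6,0,0,0]])

```text
time: 37.83
position: [484.0, -159.3, 117.9]
tool_rot: [-1.578, -0.112, 0.064]
ft_force: [0.4, -0.4, 0.7]
width: 0.596
```

```bash
python3 - <<'E'
from kin import *
st();t=np.r_[bloc(-50,-179),40];chk(t,RD);plan(t,RD,.6,step=30)
E
```

```text
t 37.83 p [ 484.  -159.3  117.9] q [-0.423 -0.076  1.886  0.006  1.301 -0.536] F [ 0.4 -0.4  0.7] w 55.5
x [0.993 0.112 0.03 ] y [ 0.031 -0.007 -1.   ]
chk bad [] maxjump 0.01 end [-0.55  0.08  1.88  0.    1.18 -0.65]
N 4 dist 105.8 rot 2.0 t 37.83
[0.6,-0.69,1.95,-1.66,0.003,0.004,0.007], [0.6,-0.66,1.95,-1.66,0.003,0.004,0.007], [0.6,-0.64,1.95,-1.67,0.003,0.004,0.007], [0.6,-0.62,1.95,-1.68,0.003,0.004,0.007],
```

step_arm(moves=[[0.6,-0.7,0,-3.3,0.003,0.004,0.007],[0.6,-0.7,0.5,-3.2,0.003,0.004,0.007],[0.6,-0.6,2.3,-0.2,0.003,0.004,0.007],[0.6,-0.5,2.5,0,0.003,0.004,0.007],[0.6,0,1.5,0,0,0,0],[0.6,0,0,0,0,0,0]])

```text
time: 38.33
position: [465.6, -245.0, 53.0]
tool_rot: [-1.577, -0.072, 0.059]
ft_force: [-0.1, 0.3, 0.3]
width: 0.602
```

```bash
python3 - <<'E'
from kin import *
st();t=np.r_[bloc(-50,-179),10];chk(t,RD);plan(t,RD,.6,step=15)
snap('side','38',(200,320,210,360),5)
E
```

```text
t 38.33 p [ 465.6 -245.    53. ] q [-5.810e-01  6.800e-02  1.870e+00 -1.000e-03  1.193e+00 -6.640e-01] F [-0.1  0.3  0.3] w 56.0
x [0.996 0.084 0.008] y [ 0.009 -0.007 -1.   ]
chk bad [] maxjump 0.01 end [-0.55  0.13  1.9   0.    1.12 -0.65]
N 4 dist 46.0 rot 0.9 t 38.33
[0.6,0.05,1.07,0.41,0.002,-0.003,0.002], [0.6,0.05,1.07,0.41,0.002,-0.003,0.002], [0.6,0.06,1.07,0.41,0.002,-0.003,0.002], [0.6,0.06,1.07,0.40,0.002,-0.003,0.002],
```

View pics/side38.png

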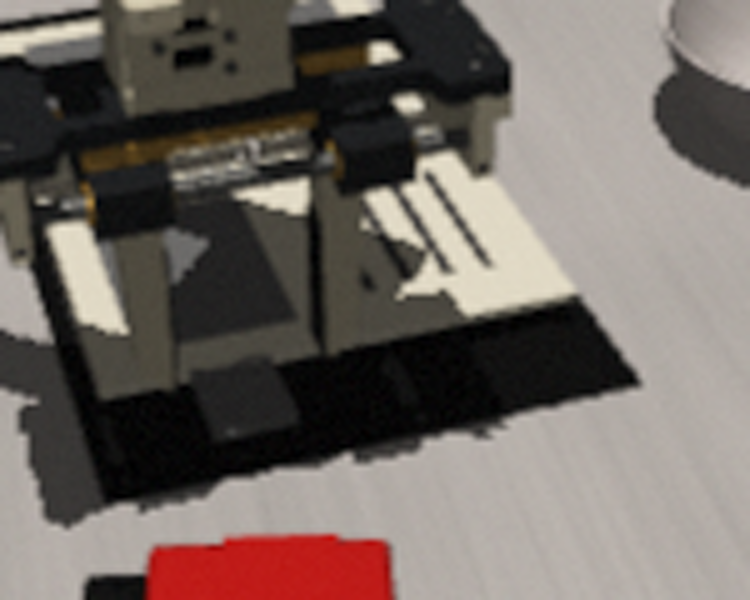

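step_arm(moves=[[0.6,0.1,0.3,1.5,0,0,0],[0.6,0,1.5,0,0.002,-0.003,0.002],[0.6,0,1.0,0,0.002,-0.003,0.002],[0.6,0,0,0,0,0,0]])

```text
time: 38.72
position: [469.2, -229.1, 30.4]
tool_rot: [-1.577, -0.079, 0.063]
ft_force: [0.8, -0.4, -0.1]
width: 0.601
```

```bash
python3 - <<'E'
from kin import *
st();t=np.r_[bloc(-50,-179),9];plan(t,RD,.6,step=15)
E
```

```text
t 38.72 p [ 469.2 -229.1   30.4] q [-0.552  0.088  1.895 -0.     1.146 -0.643] F [ 0.8 -0.4 -0.1] w 55.9
x [0.996 0.091 0.01 ] y [ 0.011 -0.007 -1.   ]
N 2 dist 21.5 rot 0.8 t 38.72
[0.6,-0.14,1.07,0.04,0.004,-0.002,0.005], [0.6,-0.13,1.07,0.03,0.004,-0.002,0.005],
```

step_arm(moves=[[0.6,-0.2,1.1,0,0.004,0,0.005],[0.6,-0.1,1.0,0,0.004,0,0.005],[0.6,0,0,0,0,0,0]])

```text
time: 38.97
position: [468.1, -228.9, 10.2]
tool_rot: [-1.571, -0.075, 0.071]
ft_force: [-0.0, 0.2, -0.2]
width: 0.602
```

```bash
python3 - <<'E'
from kin import *
st();t=np.r_[bloc(-50,-179),9];plan(t,RD,.6,step=15)
snap('side','39',(200,320,210,360),5)
E
```

```text
t 38.97 p [ 468.1 -228.9   10.2] q [-0.554  0.126  1.896  0.     1.117 -0.646] F [-0.   0.2 -0.2] w 55.9
x [0.996 0.093 0.002] y [ 0.002 -0.001 -1.   ]
N 1 dist 1.9 rot 0.2 t 38.97
[0.6,-0.15,0.12,0.03,0.001,-0.003,0.002],
```

View pics/side39.png

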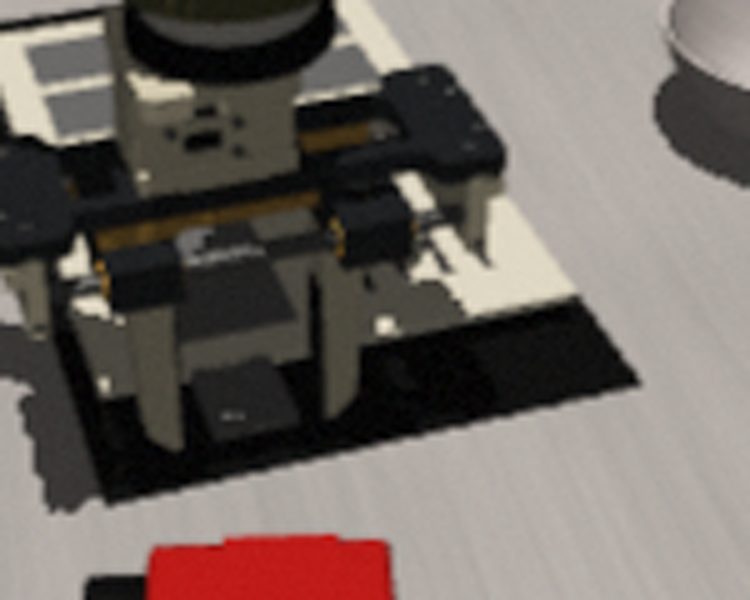

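step_arm(moves=[[0.6,-0.1,0.2,0,0,0,0],[0.4,0,0,0,0,0,0],[0.25,0,0,0,0,0,0],[0.25,0,0,0,0,0,0],[0.25,0,0,0,0,0,0],[0.25,0,0,0,0,0,0]], newtons=15)

```text
time: 39.52
position: [467.6, -229.9, 9.7]
tool_rot: [-1.572, -0.075, 0.07]
ft_force: [-1.8, 0.9, -0.5]
width: 0.363
```

```bash
python3 - <<'E'
from kin import *
s=st();r=np.array(s['position'][:2])-BO;print('local',r@BU,r@BV)
e=17-s['position'][2];print('e',e);arc(-(r@BV),-2,e,r@BU,4,.1,.25)
E
```

```text
t 39.52 p [ 467.6 -229.9    9.7] q [-0.555  0.126  1.897  0.     1.115 -0.647] F [-1.8  0.9 -0.5] w 33.8
x [0.996 0.092 0.003] y [ 0.003 -0.002 -1.   ]
local -49.06214558301462 -180.27530298144993
e 7.346497819708551
now th 0.0 rad 180.3 lx -49.1 F [-1.8  0.9 -0.5] w 33.8 t 39.52
[0.25,0.01,-1.80,0.07,0.001,-0.001,0.001],
[0.25,0.00,-1.79,0.25,0.001,-0.001,0.001],
[0.25,0.00,-1.75,0.42,0.001,-0.001,0.001],
[0.25,0.00,-1.70,0.60,0.001,-0.001,0.001],
```

step_arm(moves=[[0.25,0,-1.8,0.1,0,0,0],[0.25,0,-1.8,0.25,0,0,0],[0.25,0,-1.75,0.45,0,0,0],[0.25,0,-1.7,0.6,0,0,0]])

```text
time: 39.85
position: [466.2, -216.1, 79.9]
tool_rot: [-1.571, -0.074, 0.068]
ft_force: [1.7, 2.1, -1.5]
width: 0.361
```

```bash
python3 - <<'E'
from kin import *
log();arc(179.5,-2,7.3,-49.1,7,.1,.25)
snap('side','40',(180,320,200,370),4)
E
```

```text
now th 22.9 rad 179.8 lx -49.2 F [ 1.7  2.1 -1.5] w 33.6 t 39.85
[0.25,0.01,-1.61,0.79,0.000,-0.001,0.001],
[0.25,0.00,-1.54,0.92,0.000,-0.001,0.001],
[0.25,0.00,-1.44,1.07,0.000,-0.001,0.001],
[0.25,-0.00,-1.33,1.21,0.000,-0.001,0.001],
[0.25,-0.00,-1.20,1.33,0.000,-0.001,0.001],
[0.25,-0.00,-1.06,1.45,0.000,-0.001,0.001],
[0.25,-0.00,-0.91,1.55,0.000,-0.001,0.001],
```

View pics/side40.png

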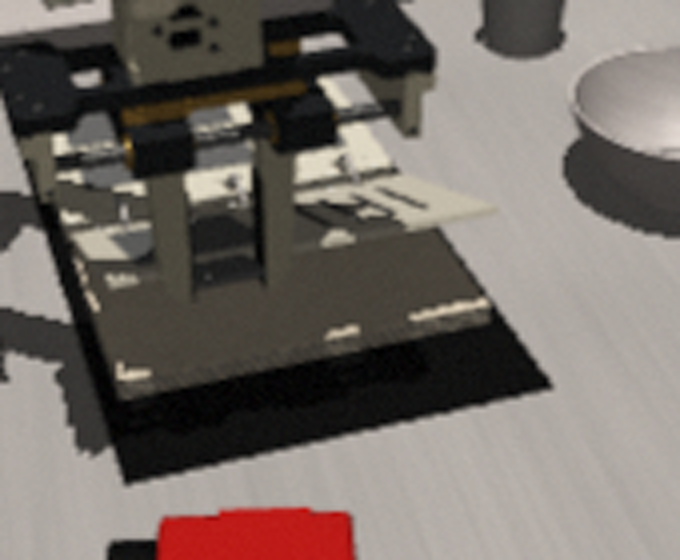

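Leaf2 is rising. Continue.

step_arm(moves=[[0.25,0,-1.55,0.8,0,0,0],[0.25,0,-1.5,0.95,0,0,0],[0.25,0,-1.4,1.1,0,0,0],[0.25,0,-1.3,1.2,0,0,0],[0.25,0,-1.15,1.35,0,0,0]])

```text
time: 40.32
position: [460.8, -160.8, 153.8]
tool_rot: [-1.572, -0.074, 0.066]
ft_force: [1.7, 0.4, -3.4]
width: 0.367
```

```bash
python3 - <<'E'
from kin import *
log();arc(179.5,-2,7.3,-49.1,7,.1,.25)
E
```

```text
now th 52.7 rad 180.2 lx -49.3 F [ 1.7  0.4 -3.4] w 34.1 t 40.32
[0.25,0.02,-0.98,1.51,0.000,-0.001,0.001],
[0.25,-0.01,-0.88,1.56,0.000,-0.001,0.001],
[0.25,-0.01,-0.72,1.64,0.000,-0.001,0.001],
[0.25,-0.00,-0.55,1.71,0.000,-0.001,0.001],
[0.25,-0.00,-0.38,1.75,0.000,-0.001,0.001],
[0.25,-0.00,-0.20,1.78,0.000,-0.001,0.001],
[0.25,-0.00,-0.02,1.79,0.000,-0.001,0.001],
```

step_arm(moves=[[0.25,0,-0.95,1.5,0,0,0],[0.25,0,-0.85,1.55,0,0,0],[0.25,0,-0.7,1.65,0,0,0],[0.25,0,-0.5,1.7,0,0,0],[0.25,0,-0.35,1.75,0,0,0]])

```text
time: 40.73
position: [452.8, -78.0, 190.8]
tool_rot: [-1.575, -0.074, 0.063]
ft_force: [0.0, -0.0, -3.0]
width: 0.361
```

```bash
python3 - <<'E'
from kin import *
log();arc(179.5,-2,7.3,-49.1,7,.1,.25)
E
```

```text
now th 81.9 rad 181.2 lx -49.4 F [ 0. -0. -3.] w 33.6 t 40.73
[0.25,0.01,-0.03,1.81,0.001,-0.001,0.001],
[0.25,-0.01,-0.01,1.79,0.001,-0.001,0.001],
[0.25,-0.01,0.17,1.79,0.001,-0.001,0.001],
[0.25,-0.01,0.35,1.76,0.001,-0.001,0.001],
[0.25,-0.01,0.52,1.72,0.001,-0.001,0.001],
[0.25,-0.01,0.69,1.66,0.001,-0.001,0.001],
[0.25,-0.00,0.85,1.58,0.001,-0.001,0.001],
```

step_arm(moves=[[0.25,0,0,1.8,0,0,0],[0.25,0,0.05,1.8,0,0,0],[0.25,0,0.2,1.8,0,0,0],[0.25,0,0.4,1.75,0,0,0],[0.25,0,0.55,1.7,0,0,0]])

```text
time: 41.15
position: [444.1, 12.2, 182.5]
tool_rot: [-1.58, -0.074, 0.06]
ft_force: [-2.4, -0.1, -0.2]
width: 0.364
```

```bash
python3 - <<'E'
from kin import *
log();arc(179.5,-2,7.3,-49.1,7,.1,.25)
E
```

```text
now th 110.9 rad 182.1 lx -49.5 F [-2.4 -0.1 -0.2] w 33.8 t 41.15
[0.25,0.01,0.93,1.57,0.002,-0.001,0.001],
[0.25,-0.02,0.85,1.58,0.002,-0.001,0.001],
[0.25,-0.02,1.01,1.48,0.002,-0.001,0.001],
[0.25,-0.01,1.15,1.38,0.002,-0.001,0.001],
[0.25,-0.01,1.29,1.25,0.002,-0.001,0.001],
[0.25,-0.01,1.41,1.11,0.002,-0.001,0.001],
[0.25,-0.00,1.51,0.97,0.002,-0.001,0.001],
```

step_arm(moves=[[0.25,0,0.95,1.55,0,0,0],[0.25,0,0.9,1.55,0,0,0],[0.25,0,1.05,1.45,0,0,0],[0.25,0,1.2,1.35,0,0,0],[0.25,0,1.3,1.25,0,0,0]])

```text
time: 41.57
position: [436.5, 88.8, 130.1]
tool_rot: [-1.577, -0.076, 0.061]
ft_force: [-0.7, -2.1, -1.4]
width: 0.363
```

```bash
python3 - <<'E'
from kin import *
log();arc(179.5,-2,7.3,-49.1,7,.1,.25)
snap('side','41',(110,290,180,350),3.5)
E
```

```text
now th 140.4 rad 183.3 lx -49.7 F [-0.7 -2.1 -1.4] w 33.7 t 41.57
[0.25,0.04,1.67,0.81,0.001,-0.001,0.001],
[0.25,-0.02,1.52,0.95,0.001,-0.001,0.001],
[0.25,-0.02,1.61,0.79,0.001,-0.001,0.001],
[0.25,-0.01,1.68,0.63,0.001,-0.001,0.001],
[0.25,-0.01,1.74,0.45,0.001,-0.001,0.001],
[0.25,-0.01,1.77,0.28,0.001,-0.001,0.001],
[0.25,-0.00,1.63,0.09,0.001,-0.001,0.001],
```

View pics/side41.png

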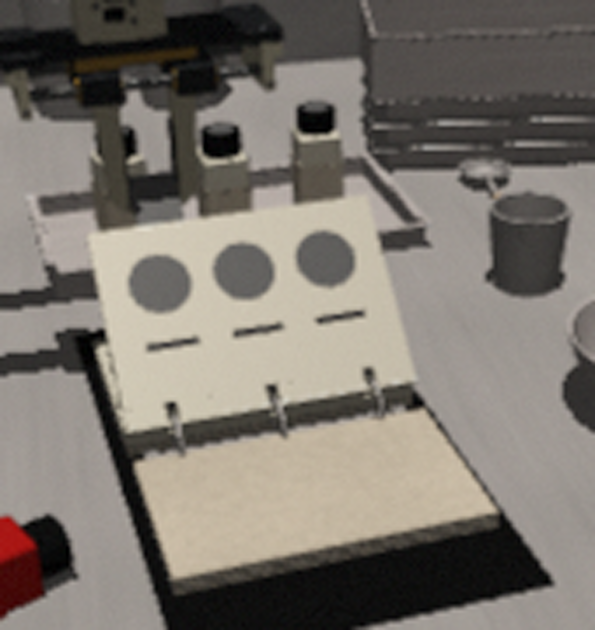

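step_arm(moves=[[0.25,0,1.6,0.85,0,0,0],[0.25,0,1.5,0.9,0,0,0],[0.25,0,1.6,0.75,0,0,0],[0.25,0,1.65,0.6,0,0,0],[0.25,0,1.7,0.4,0,0,0]])

```text
time: 42.03
position: [432.3, 130.7, 47.2]
tool_rot: [-1.57, -0.078, 0.064]
ft_force: [-0.4, 0.5, 0.5]
width: 0.363
```

```bash
python3 - <<'E'
from kin import *
log();arc(179.5,-2,7.3,-49.1,4,.08,.25)
print(bot.read_state()['position'])
E
```

```text
now th 169.6 rad 185.5 lx -49.8 F [-0.4  0.5  0.5] w 33.7 t 42.03
[0.25,0.06,1.53,-0.37,0.000,-0.001,0.002],
[0.25,-0.01,1.43,0.10,0.000,-0.001,0.002],
[0.25,-0.00,0.38,0.01,0.000,-0.001,0.002],
[0.25,0.00,0.00,0.00,0.000,-0.001,0.002],
[432.32545865 130.71149915  47.17381033]
```

step_arm(moves=[[0.25,0,1.4,-0.2,0,0,0],[0.25,0,1.2,0,0,0,0],[0.25,0,0.4,0,0,0,0],[0.25,0,0,0,0,0,0]])

```text
time: 42.37
position: [432.0, 132.8, 13.9]
tool_rot: [-1.564, -0.079, 0.065]
ft_force: [0.3, -0.5, 0.2]
width: 0.363
```

```bash
python3 - <<'E'
from kin import *
st();arc(179.5,-2,7.3,-49.1,1,.08,.25)
snap('side','42',(110,290,180,350),3.5)
E
```

```text
t 42.37 p [432.  132.8  13.9] q [ 0.181 -0.073  2.091  0.005  1.114  0.087] F [ 0.3 -0.5  0.2] w 33.8
x [0.996 0.092 0.009] y [ 0.009  0.006 -1.   ]
now th 180.0 rad 184.2 lx -49.9 F [ 0.3 -0.5  0.2] w 33.8 t 42.37
[0.25,0.08,0.02,-0.47,-0.005,-0.004,0.009],
```

View pics/side42.png

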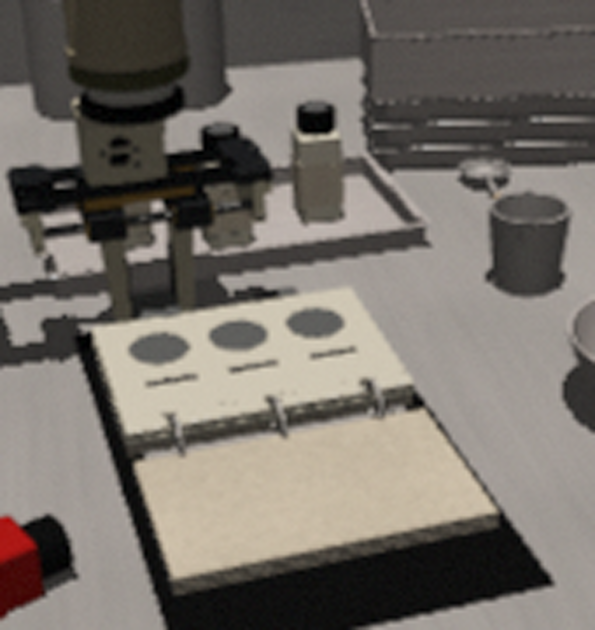

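step_arm(moves=[[0.4,0,0,0,0,0,0],[0.58,0,0,0,0,0,0],[0.58,0,0,0,0,0,0],[0.58,0,-1.5,0,0,0,0],[0.58,0,-3.0,0,0,0,0],[0.58,0,-3.5,0,0,0,0],[0.58,0,-3.5,0,0,0,0],[0.58,0,-3.5,0,0,0,0]])

```text
time: 43.08
position: [424.4, 129.0, 163.8]
tool_rot: [-1.568, -0.065, 0.076]
ft_force: [0.5, 0.3, 0.1]
width: 0.584
```

step_arm(moves=[[0.58,0,-3.5,0,0,0,0],[0.58,0,-3.0,0,0,0,0],[0.58,-3.0,0,0,0,0,0],[0.58,-2.0,0,0,0,0,0],[0.58,0,0,0,0,0,0]])

```text
time: 43.5
position: [378.3, 124.0, 245.8]
tool_rot: [-1.566, -0.078, 0.06]
ft_force: [-0.7, -0.0, -0.3]
width: 0.576
```

```bash
python3 - <<'E'
from kin import *
st();snap('side','43');snap('top','43')
E
```

```text
t 43.5 p [378.3 124.  245.8] q [ 0.186 -0.466  1.97   0.002  1.626  0.098] F [-0.7 -0.  -0.3] w 53.6
x [0.996 0.088 0.011] y [ 0.011  0.004 -1.   ]
```

View pics/side43.png

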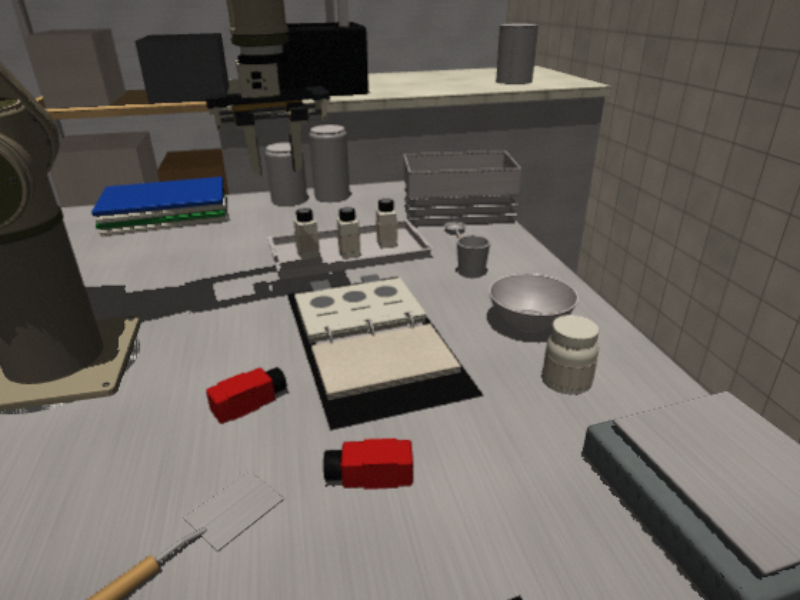

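View pics/top43.png

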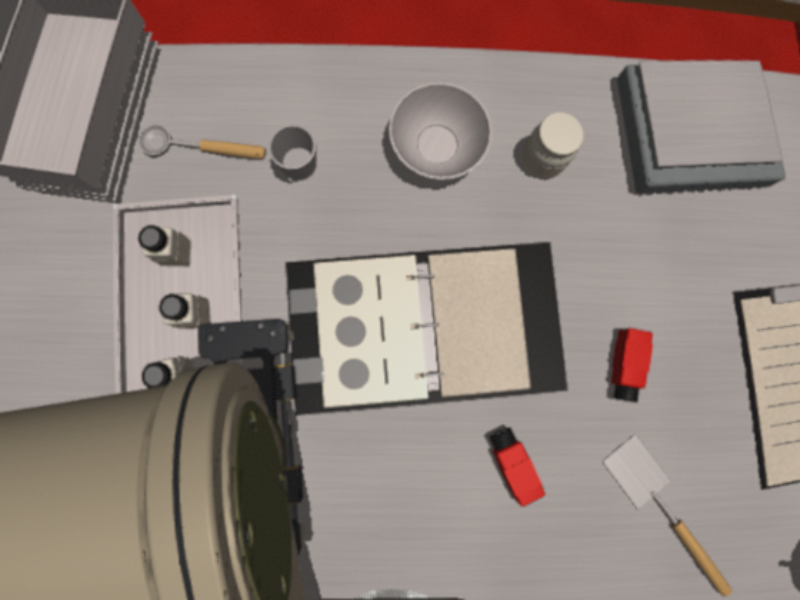

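```bash
python3 - <<'E'
from kin import *
a=np.load('pics/top0.npz');b=np.load('pics/top43.npz');C=cloud('top',b['d']);S=cloud('side',np.load('pics/side43.npz')['d'])
for n,(c0,c1,r0,r1) in dict(cup=(185,225,85,130),bowl=(268,348,55,130),tub=(370,412,75,125),red1=(425,462,225,285),red2=(338,385,295,355)).items():
    print(n,'px diff',np.abs(a['im'][r0:r1,c0:c1].astype(int)-b['im'][r0:r1,c0:c1]).mean().round(1))
for n,u in dict(cap1=(152,238),cap4=(173,307),leafL=(370,350),tab1=(303,300),tab2=(308,370)).items():
    x,y=(np.array(u)*.7).astype(int);print(n,np.median(C[y-1:y+2,x-1:x+2].reshape(-1,3),0).round(1))
for n,u in dict(s_j2=(305,213),s_j4=(347,212),s_j1=(386,203)).items():
    x,y=(np.array(u)*.7).astype(int);print(n,np.median(S[y-1:y+2,x-1:x+2].reshape(-1,3),0).round(1))
bot.hand_in()
E
```

```text
cup px diff 10.7
bowl px diff 12.4
tub px diff 12.9
red1 px diff 9.4
red2 px diff 11.0
cap1 [601.3 322.4 109.5]
cap4 [511.5 287.5 109.7]
leafL [464.1  35.3  24.4]
tab1 [532.5 132.9  20.9]
tab2 [432.7 123.5  24.3]
s_j2 [423.9 291.5 106.2]
s_j4 [509.3 279.  106. ]
s_j1 [601.6 312.8 105.2]
the job is handed in; nothing more can be done
```

The job is finished and handed in at about 43.6 s. Three white jars were in the scene and I took them as jar1, jar2 and jar4. jar3 was absent, and I left the red look-alikes alone.

**Jars:** all three stand upright, cap up, on the tray floor. In the last pictures the cap tops measured 105–110 mm high, where a standing jar should reach 108 mm. jar4 had been set upright once, but a later picture showed it toppled over the tray wall. I did not see what caused it. I picked it up again and it has stayed upright since.

**Leaves:** leaf1 and then leaf2 were turned by their tabs. Both lie flat on the left-hand page with their other faces up. Their tabs measured about 21 and 24 mm high with the top camera, against 19 and 23 mm expected at the tabs' upper sides. That camera reads about 1 mm high.

**Everything else:** the cup, bowl, tub and red jars look unmoved. Comparing pictures from before and after gave about the same low difference for all of them (9–13 grey levels). The side view put the jar caps 8–10 mm nearer the binder than the top view. I put that down to sampling the near edge of each cap and did not check it further, but either reading is well inside the tray.

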